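# Dip the biscuit canisters and tally the stock

### The arm

A 6-joint arm with a two-finger parallel gripper is mounted at the origin on a cart in front of the work surface, level with it; the furniture and walls round the work are solid. World frame = base frame: x ahead of the robot, y to its left, z up, the work surface at z = 0. Lengths are in mm, angles in degrees, forces in N, time in s.
With the tool pointing down it reaches from about 325 to 925 mm from the base axis. Payload 3.1 kg.
Tool frame: the origin (TCP) lies on the centre line of the jaws, within the pads' length; the fingertips stand 17 mm ahead of it and the grasp point (between the pads) lies 2 mm behind it (robot.tcp_to_tips is the distance from the TCP to the fingertips, in mm); x points along the fingers, y is the direction in which the jaws open and shut, and the axes are right-handed (so a half turn about x gives the same grasp; the last joint's range is limited). The gripper opens to 85 mm and grips with 20 to 120 N. Pads are 22 mm wide; open, the fingers measure 114 mm over their backs; the gripper's body (76 mm by 85 mm) begins 54 mm behind the grasp point. The pads swing forward as they close: fully open they stand 13 mm farther back than shut.
Start: joints at [-82.918, 12.427, 92.441, -0, 75.132, -6.429], TCP at [146.034, -607.712, 248.3] pointing down, gripper open.
Joint ranges: [-157.48, 157.48], [-44.54, 120.13], [17.64, 146.25], [-64.5, 244.5], [7.68, 150.69], [-147.95, 147.95]. Speed limits (degrees/s): [159.86, 159.86, 180, 180, 180, 180].

### API

Orientations are given as [roll, pitch, yaw] about the fixed x, y, z axes, in that order (R = Rz(yaw) Ry(pitch) Rx(roll)).
In Python, from station import readout, optics, robot gives the robot as it stands.
- The arm moves only by the tool carry_out, never from a script. Its argument "deltas" is a list of rows, each an object with "fingers": the finger opening in cm, from 0 to 8.54; "delta_pos": the shift along the world's x, y, z in cm, a list of three; "roll": the turn about the world's z in rad. A call has 1 to 8 rows; each row is the pose to reach, as a shift and turn from the pose commanded when the call began; what a row does not reach only later rows make up. A row lasts 1/10 s, in which the tool goes at most 50 mm and 8.59 degrees, less where a joint would pass 70% of its speed; a pose out of reach is approached as far as the arm can. A call with a gripper value outside its range is refused whole. The fingers move at their own pace and stop on an object; "grip_force" is the grip in N (left out, the last holds). Time passes only in rows, so rows that repeat a pose let the fingers close. It gives the time, the measured TCP pose, the force and the opening at its end, in the units of the state.
- readout.observe(): the state, without advancing time (a new reading comes with each control period).
- optics.get_image(name): name is "scene" or "top" or "wrist"; returns a dict with "frame" (480x640x3 uint8, red, green, blue), "fx", "fy", "cx", "cy" (pixels), "k1" (the pictures are not rectified: a ray, as slopes to the right and down, at radius r is drawn at 1 + k1 r^2 times it, then the intrinsics apply), "rvec" (rotation vector, rad) and "tvec" (3), from world to camera coordinates, as OpenCV has them; the wrist camera has in their place "tool_from_camera" (4x4, takes a point from camera to tool coordinates, whose origin is the TCP and whose axes are the tool frame's). Camera axes: x right, y down, z forward; pixel columns grow to the right and rows downward; lengths in mm; the calibration is good to about 2 mm. A picture is of the moment at which its call begins: read the wrist's pose just before it. There is no depth.
- robot.close_job(): hands the job in, once; it reports no verdict.
The state is a dict: "t": time; "joints": joint angles; "dq": joint speeds; "effort": joint torques, N m; "position": TCP position; "orientation": TCP orientation; "contact_force": force on the tool from outside, world axes, zero at the start; "ft_torque": the same for the moment, N m; "width": finger opening in mm.
Only numpy, scipy, OpenCV 4.12 (cv2) and the standard library are available. Lean on these libraries where they do the work, as an engineer would, in place of code of your own. Each camera call takes 0.05 s, during which the arm holds its last target.

### The job

Check the biscuit stock: swing the canisters' lids open and take the dip rod from its stand; in the order white, blue, green (one may be missing today) lower the rod until it stands on the biscuits, then, before going on, press that canister's grey tally tile fully down with the rod's tip, on the black dot if the middle of the red band went below the rim (stock low), on the white dot if it stayed above. Finally put the rod back in its stand, all the way down, and swing every lid shut, leaving the canisters standing and the other things on the worktop where they are.

Things in the scene. Friction and masses are not known exactly. Their poses are not given: they have to be found in the camera images.
- rod: dip rod, 185 mm long, standing upright in its stand: a 12 mm round steel shaft (4 mm taper at the tip) with a plain wooden handle, 18 mm in diameter, from 110 to 185 mm above the tip; a red band 6 mm wide, its middle 60 mm above the tip. 0.07 kg. Origin at the centre of the tip, z runs up the rod to the handle
- stand: dark wooden block with a hole, 84 x 84 x 60 mm on a 96 mm square steel foot, fixed to the worktop. The hole in the middle of the top is round, 17 mm wide, 45 mm deep, with a 3 mm chamfer. Origin at the centre of the underside, z up
- stand_floor (a point): centre of the floor of the stand's hole, 15 mm above the worktop; the rod starts here and comes back here
- white: white biscuit canister, open at the top, fixed on a loose wooden plinth (140 mm along x, 96 mm along y, 14 mm thick, 0.8 kg all together); may be absent. Origin under the centre of the plinth, z up. The canister's axis is at x = +30 mm, y = 0; outer diameter 80 mm, mouth 72 mm wide, rim 110 mm above the worktop. Beside it, at x = -45 mm, a tally tile rocks on a pin; two pin cheeks at x = -64 and -26 mm reach 31 mm high
- white_stock (a point): centre of the upper face of the top biscuit (rigid, 66 mm disc, does not give way under 80 N) inside the white canister, 34 to 74 mm above the worktop
- white_tile (a joint): the white canister's grey tally tile (80 mm along y, 30 mm along x, 6 mm thick, top 29 mm above the worktop when level), rocking about a pin along the plinth's x under its middle (x = -45, y = 0, 26 mm up), a white dot 18 mm wide at y = +28 mm, a black one at y = -28 mm: 0 level, positive (to +0.22 rad) = white-dot end down, negative (to -0.22 rad) = black-dot end down; stiff, stays where it is left; 1.5 to 2 N on a dot tips it; a fully pressed dot sinks 6 mm
- blue: blue biscuit canister, open at the top, fixed on a loose wooden plinth (140 mm along x, 96 mm along y, 14 mm thick, 0.8 kg all together); may be absent. Origin under the centre of the plinth, z up. The canister's axis is at x = +30 mm, y = 0; outer diameter 80 mm, mouth 72 mm wide, rim 110 mm above the worktop. Beside it, at x = -45 mm, a tally tile rocks on a pin; two pin cheeks at x = -64 and -26 mm reach 31 mm high
- blue_stock (a point): centre of the upper face of the top biscuit (rigid, 66 mm disc, does not give way under 80 N) inside the blue canister, 34 to 74 mm above the worktop
- blue_tile (a joint): the blue canister's grey tally tile (80 mm along y, 30 mm along x, 6 mm thick, top 29 mm above the worktop when level), rocking about a pin along the plinth's x under its middle (x = -45, y = 0, 26 mm up), a white dot 18 mm wide at y = +28 mm, a black one at y = -28 mm: 0 level, positive (to +0.22 rad) = white-dot end down, negative (to -0.22 rad) = black-dot end down; stiff, stays where it is left; 1.5 to 2 N on a dot tips it; a fully pressed dot sinks 6 mm
- green: green biscuit canister, open at the top, fixed on a loose wooden plinth (140 mm along x, 96 mm along y, 14 mm thick, 0.8 kg all together); may be absent. Origin under the centre of the plinth, z up. The canister's axis is at x = +30 mm, y = 0; outer diameter 80 mm, mouth 72 mm wide, rim 110 mm above the worktop. Beside it, at x = -45 mm, a tally tile rocks on a pin; two pin cheeks at x = -64 and -26 mm reach 31 mm high
- green_stock (a point): centre of the upper face of the top biscuit (rigid, 66 mm disc, does not give way under 80 N) inside the green canister, 34 to 74 mm above the worktop
- green_tile (a joint): the green canister's grey tally tile (80 mm along y, 30 mm along x, 6 mm thick, top 29 mm above the worktop when level), rocking about a pin along the plinth's x under its middle (x = -45, y = 0, 26 mm up), a white dot 18 mm wide at y = +28 mm, a black one at y = -28 mm: 0 level, positive (to +0.22 rad) = white-dot end down, negative (to -0.22 rad) = black-dot end down; stiff, stays where it is left; 1.5 to 2 N on a dot tips it; a fully pressed dot sinks 6 mm
- white_lid (a joint): the white canister's swivel lid in the same colour (84 mm disc, 6 mm thick, lying 1 mm over the rim) turning level about an upright pin at x = +61, y = -33 mm of the plinth: 0 = shut, positive = swung clockwise seen from above, 1.9 rad = fully open (the mouth is clear for the rod from 1.5 rad); light friction, stays where it is left
- white_knob (a point): centre of the top of the white lid's round dark knob, which spins freely on its screw (18 mm wide, 36 mm tall, top 153 mm above the worktop), 45 mm from the lid's pin; shut, it stands over the canister's axis
- blue_lid (a joint): the blue canister's swivel lid in the same colour (84 mm disc, 6 mm thick, lying 1 mm over the rim) turning level about an upright pin at x = +61, y = -33 mm of the plinth: 0 = shut, positive = swung clockwise seen from above, 1.9 rad = fully open (the mouth is clear for the rod from 1.5 rad); light friction, stays where it is left
- blue_knob (a point): centre of the top of the blue lid's round dark knob, which spins freely on its screw (18 mm wide, 36 mm tall, top 153 mm above the worktop), 45 mm from the lid's pin; shut, it stands over the canister's axis
- green_lid (a joint): the green canister's swivel lid in the same colour (84 mm disc, 6 mm thick, lying 1 mm over the rim) turning level about an upright pin at x = +61, y = -33 mm of the plinth: 0 = shut, positive = swung clockwise seen from above, 1.9 rad = fully open (the mouth is clear for the rod from 1.5 rad); light friction, stays where it is left
- green_knob (a point): centre of the top of the green lid's round dark knob, which spins freely on its screw (18 mm wide, 36 mm tall, top 153 mm above the worktop), 45 mm from the lid's pin; shut, it stands over the canister's axis
- spice_jar: glass spice jar with a green cap, 46 x 46 x 106 mm, behind the canisters; a bystander. Origin under its centre
- salt_mill: small grey-topped glass shaker, 44 x 44 x 90 mm, behind the canisters; a bystander. Origin under its centre
- dark_mug: dark grey mug, 86 x 119 x 99 mm, at the left; a bystander. Origin under its centre
- packet: brown snack packet lying flat, 68 x 185 x 14 mm, at the right; a bystander. Origin under its centre
There are look-alikes about, which are no part of the job. What is shaped like the rod but pink or purple is not meant.

How it is judged:
By the outcome, as a careful person would: the job done as asked, in the order asked, and still so for the second after the job is handed in, with the robot touching nothing.
Of white, blue, green only 2 to 3 are there at a start; the rules pass over those that are not, and their reading is None.
At some moment in a run one of white, blue, green may be knocked a few centimetres aside while the robot is not near it.
It also fails if it takes over 210 s, if anything falls off the work surface, if the arm or the gripper's body presses on something with over 40 N, if the wrist force passes 120 N, or if a joint passes its speed limit or range.

## Working session

There is one attempt and no reset: what is moved stays moved. The work goes in short steps, Python scripts to look and compute and a tool call to move; the robot and the scene stay as the last step left them, time stands still between calls to the robot, and variables do not carry over. Pictures are saved under pics/ and viewed, and the job is handed in when it is done.

Besides the shell and the picture viewer there is one more tool, called after "Request:" in YAML: its name, and indented under it one key for each argument. carry_out: Moves the arm, as the interface text tells. Its arguments: {"type":"object","properties":{"deltas":{"type":"array"},"grip_force":{"type":"number"}},"required":["deltas"]}

```bash
ls; mkdir -p pics
cat > h.py <<'E'
import numpy as np, cv2, json
from station import readout, optics, robot
def cap(name,fn=None):
    s=readout.observe()
    d=optics.get_image(name)
    np.savez('last_%s.npz'%name, s=np.array([*s['position'],*s['orientation']]), **{k:np.array(v) for k,v in d.items()})
    if fn: cv2.imwrite('pics/'+fn, d['frame'][:,:,::-1])
    return d,s
E
python3 - <<'E'
from h import *
print(readout.observe())
for n in ('scene','top','wrist'):
    d,s=cap(n,n+'0.png')
    print({k:v for k,v in d.items() if k!='frame'})
print(robot.tcp_to_tips)
E
```

```text
pics
{'t': 0.0, 'joints': array([-8.29172599e+01,  1.24777841e+01,  9.25273702e+01, -1.92327563e-03,
        7.51308863e+01, -6.42784828e+00]), 'dq': array([ 0.11184329, -0.00551331,  0.01011734, -0.03060077,  0.05342011,
        0.00794076]), 'effort': array([-8.87663082e-04, -3.96849346e+01, -3.03853440e+01, -2.07436374e-04,
        9.83643840e-03,  6.78954407e-06]), 'position': array([ 145.9416585 , -606.94065094,  246.9671971 ]), 'orientation': array([-95.64549613,  89.8639467 ,  97.86558803]), 'contact_force': array([ 0.2515211 , -0.33119172,  0.2059119 ]), 'ft_torque': array([-0.01080258, -0.05167354, -0.00017398]), 'width': 85.78000680095616}
{'fx': 605.6834655118832, 'fy': 605.6834655118832, 'cx': 325.57846943163713, 'cy': 238.55578952881464, 'k1': 0.05458565192630543, 'rvec': array([ 1.82473389, -1.28087843,  0.6674074 ]), 'tvec': array([-195.47507295,  359.3393444 , 1829.47445882])}
{'fx': 606.5797242414466, 'fy': 606.5797242414466, 'cx': 321.01463621156194, 'cy': 235.57147932847928, 'k1': -0.15717226816121985, 'rvec': array([ 2.18520812, -2.18648565,  0.09033909]), 'tvec': array([  14.03251784,  544.3682536 , 1972.08774287])}
{'fx': 408.261746521253, 'fy': 408.261746521253, 'cx': 319.5523529973957, 'cy': 243.36355500945385, 'k1': -0.008050830343900755, 'tool_from_camera': array([[ 6.55934013e-04, -2.66002206e-01,  9.63972197e-01,
        -1.26357373e+02],
       [ 9.99999767e-01,  3.54405121e-04, -5.82653025e-04,
         2.36666324e-01],
       [-1.86649693e-04,  9.63972355e-01,  2.66002377e-01,
        -6.78835147e+01],
       [ 0.00000000e+00,  0.00000000e+00,  0.00000000e+00,
         1.00000000e+00]])}
17.0
```

View pics/scene0.png

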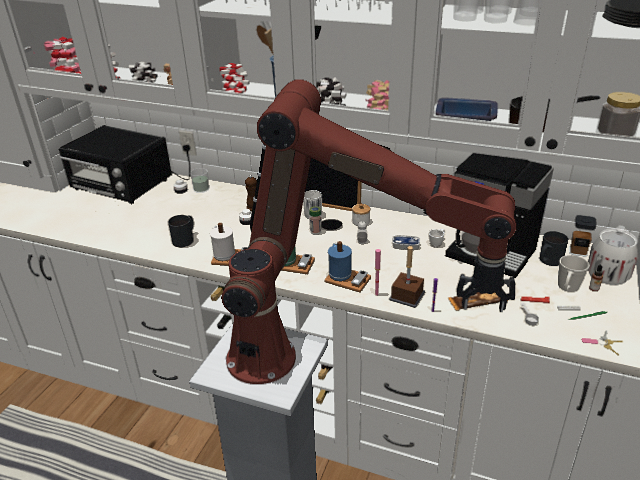

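View pics/top0.png

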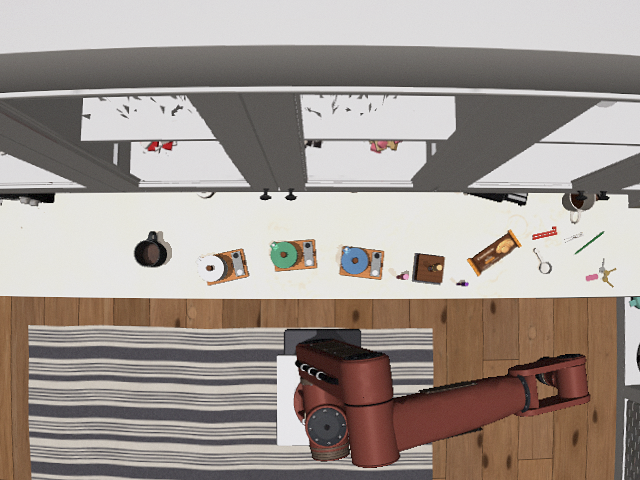

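View pics/wrist0.png

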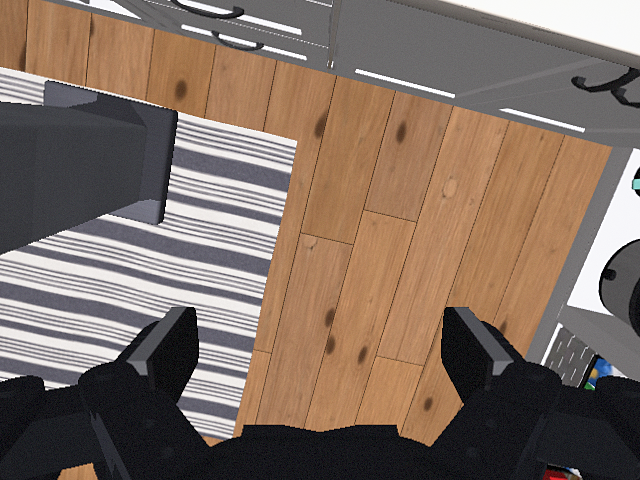

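```bash
cat >> h.py <<'E'
from scipy.spatial.transform import Rotation as Rn
def cam(d,s=None):
    """returns world_from_cam 4x4"""
    T=np.eye(4)
    if 'tool_from_camera' in d:
        W=np.eye(4);W[:3,:3]=Rn.from_euler('xyz',s['orientation'],degrees=True).as_matrix();W[:3,3]=s['position']
        return W@np.array(d['tool_from_camera'])
    R=cv2.Rodrigues(np.array(d['rvec'],float))[0];T[:3,:3]=R.T;T[:3,3]=-R.T@np.array(d['tvec']);return T
def K(d): return np.array([[d['fx'],0,d['cx']],[0,d['fy'],d['cy']],[0,0,1.]])
def ray(d,s,uv):
    T=cam(d,s)
    p=cv2.undistortPoints(np.array(uv,float).reshape(-1,1,2),K(d),np.array([d['k1'],0,0,0.]))[:,0]
    v=np.c_[p,np.ones(len(p))]@T[:3,:3].T
    return T[:3,3],v
def onz(d,s,uv,z):
    o,v=ray(d,s,uv); return o+v*((z-o[2])/v[:,2:3])
def proj(d,s,P):
    T=np.linalg.inv(cam(d,s))
    return cv2.projectPoints(np.array(P,float).reshape(-1,1,3),cv2.Rodrigues(T[:3,:3])[0],T[:3,3].copy(),K(d),np.array([d['k1'],0,0,0.]))[0][:,0]
E
python3 - <<'E'
from h import *
s=readout.observe()
print(s['t'],Rn.from_euler('xyz',s['orientation'],degrees=True).as_matrix().round(3))
d,s=cap('top')
print(cam(d)[:3,3])
for n,uv,z in [('white',(211,267),116),('green',(284,254),116),('blue',(354,261),116),('stand',(430,268),60),('mug',(151,251),90),('packet',(495,253),14)]:
    print(n,onz(d,s,[uv],z).round(0))
f=d['frame'][200:310,130:530]
cv2.imwrite('pics/topz.png',cv2.resize(f[:,:,::-1],(800,220),interpolation=cv2.INTER_CUBIC))
E
```

```text
0.15 [[-0.     0.234 -0.972]
 [ 0.002 -0.972 -0.234]
 [-1.    -0.002 -0.   ]]
[ 393.12866179   26.98315489 2007.58201259]
white [[439. 359. 116.]]
green [[479. 130. 116.]]
blue [[457. -89. 116.]]
stand [[ 436. -338.   60.]]
mug [[490. 558.  90.]]
packet [[ 486. -567.   14.]]
```

View pics/topz.png

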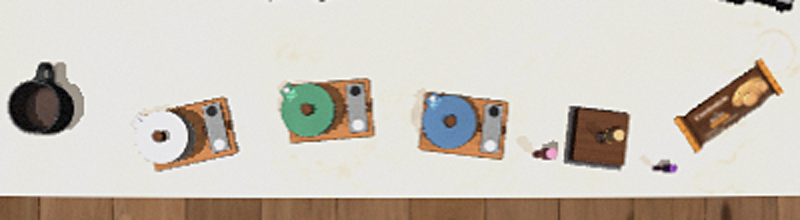

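Request:
carry_out:
  deltas:
    - {"delta_pos": [14,25,17],"roll": 0,"fingers": 8.5}
    - {"delta_pos": [14,25,17],"roll": 0,"fingers": 8.5}
    - {"delta_pos": [14,25,17],"roll": 0,"fingers": 8.5}
    - {"delta_pos": [14,25,17],"roll": 0,"fingers": 8.5}
    - {"delta_pos": [14,25,17],"roll": 0,"fingers": 8.5}
    - {"delta_pos": [14,25,17],"roll": 0,"fingers": 8.5}
    - {"delta_pos": [14,25,17],"roll": 0,"fingers": 8.5}
    - {"delta_pos": [14,25,17],"roll": 0,"fingers": 8.5}

```text
t: 1.0
position: [288.0, -356.0, 422.3]
orientation: [115.8, 89.6, -50.4]
contact_force: [-0.3, -0.9, 0.2]
width: 84.9
```

Request:
carry_out:
  deltas:
    - {"delta_pos": [16,35,0],"roll": 0,"fingers": 8.5}
    - {"delta_pos": [16,35,0],"roll": 0,"fingers": 8.5}
    - {"delta_pos": [16,35,0],"roll": 0,"fingers": 8.5}
    - {"delta_pos": [16,35,0],"roll": 0,"fingers": 8.5}
    - {"delta_pos": [16,35,0],"roll": 0,"fingers": 8.5}
    - {"delta_pos": [16,35,0],"roll": 0,"fingers": 8.5}
    - {"delta_pos": [16,35,0],"roll": 0,"fingers": 8.5}
    - {"delta_pos": [16,35,0],"roll": 0,"fingers": 8.5}

```text
t: 1.8
position: [446.6, -5.7, 417.1]
orientation: [-26.7, 89.9, 166.9]
contact_force: [0.9, -0.7, -0.5]
width: 84.8
```

Run:
```python
from h import *
s=readout.observe(); print(s['t'],s['position'],s['joints'],s['contact_force'])
cap('wrist','w1.png')
```

```text
1.8 [446.5964263   -5.73587121 417.08466579] [-9.75547594e+00 -1.51642411e+01  1.01792162e+02  3.99683172e-03
  9.34406813e+01  6.66561553e+01] [ 0.91408344 -0.65692232 -0.50770572]
```

View pics/w1.png

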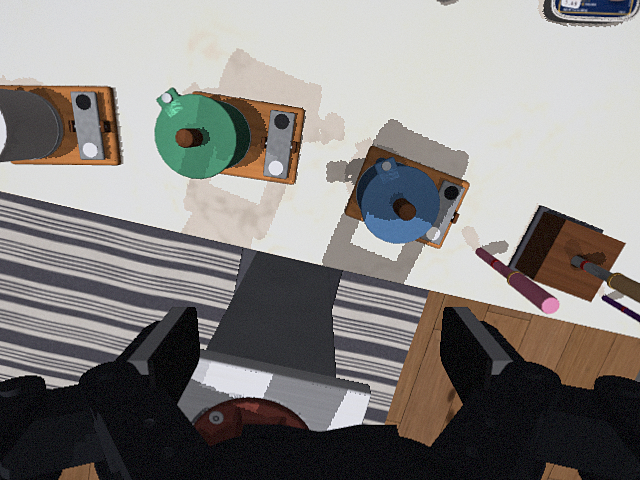

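```bash
cat >> h.py <<'E'
def crop(fr,x0,y0,w,h,k,fn):
    c=cv2.resize(np.ascontiguousarray(fr[y0:y0+h,x0:x0+w,::-1]),None,fx=k,fy=k,interpolation=cv2.INTER_CUBIC)
    for x in range((x0+19)//20*20,x0+w,20): cv2.putText(c,str(x),(int((x-x0)*k),9),0,.35,(0,0,255),1); cv2.line(c,(int((x-x0)*k),10),(int((x-x0)*k),14),(0,0,255),1)
    for y in range((y0+19)//20*20,y0+h,20): cv2.putText(c,str(y),(0,int((y-y0)*k)+4),0,.35,(0,0,255),1)
    cv2.imwrite('pics/'+fn,c)
E
python3 - <<'E'
from h import *
fr=np.load('last_wrist.npz')['frame']
crop(fr,330,130,160,140,4,'c1.png'); crop(fr,140,70,180,130,4,'c2.png')
E
```

```text
(no output)
```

View pics/c1.png

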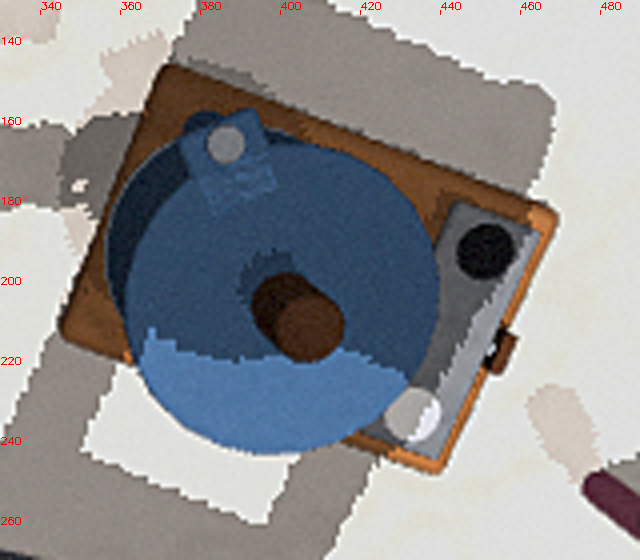

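View pics/c2.png

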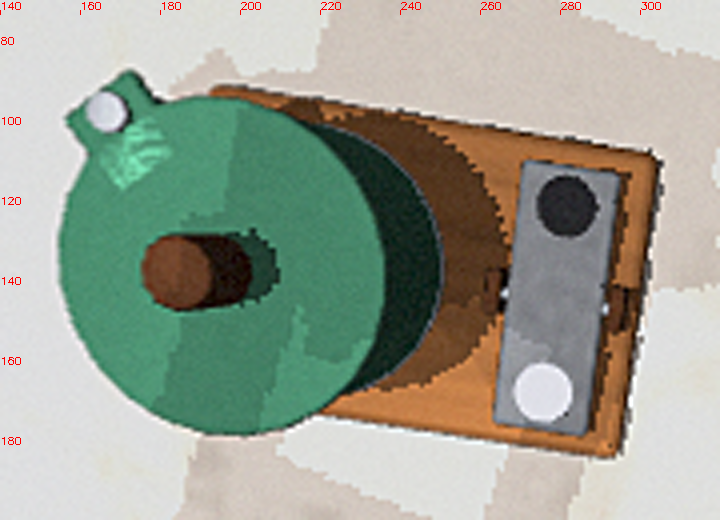

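```bash
cat >> h.py <<'E'
MOD={'knob':(30,0,153),'black':(-45,-28,29),'white':(-45,28,29),'pin':(61,-33,121)}
def fit(d,s,pts):
    """pts: name->uv (lid shut if knob used). returns origin, yaw deg, residuals"""
    n=list(pts); W=np.array([onz(d,s,[pts[k]],MOD[k][2])[0,:2] for k in n]); M=np.array([MOD[k][:2] for k in n],float)
    mw,mm=W.mean(0),M.mean(0)
    A=(M-mm);B=(W-mw); a=np.arctan2((A[:,0]*B[:,1]-A[:,1]*B[:,0]).sum(),(A*B).sum())
    R=np.array([[np.cos(a),-np.sin(a)],[np.sin(a),np.cos(a)]]); o=mw-R@mm
    return o,np.degrees(a),{k:(W[i]-(R@M[i]+o)).round(1) for i,k in enumerate(n)},W.round(1)
def at(o,yaw,xy):
    a=np.radians(yaw); R=np.array([[np.cos(a),-np.sin(a)],[np.sin(a),np.cos(a)]]); return R@np.array(xy,float)+o
def knobat(o,yaw,q):
    p=np.array([61,-33.]); v=np.array([30,0])-p; v=v/np.linalg.norm(v)*45
    R=np.array([[np.cos(q),np.sin(q)],[-np.sin(q),np.cos(q)]]) # clockwise
    return at(o,yaw,p+R@v)
def load(name):
    z=np.load('last_%s.npz'%name); d={k:z[k] for k in z.files if k!='s'}; d={k:(float(v) if v.ndim==0 else v) for k,v in d.items()}
    return d,{'position':z['s'][:3],'orientation':z['s'][3:]}
E
python3 - <<'E'
from h import *
d,s=load('wrist')
for n,p in {'blue':dict(knob=(407.5,212),black=(451.5,192.5),white=(433,233.7),pin=(386.2,166)),'green':dict(knob=(184.2,137.8),black=(282,121.5),white=(275.8,167.8),pin=(167,97.5))}.items():
    r=fit(d,s,p); print(n,*r)
    for q in (0,.5,1,1.5,1.7,1.9): print(q,knobat(r[0],r[1],q).round(1))
E
```

```text
blue [ 454.9340574  -121.12383555] 83.65885156605223 {'knob': array([0.1, 0.7]), 'black': array([ 0.5, -0.5]), 'white': array([-0.7, -0.4]), 'pin': array([0.1, 0.2])} [[ 458.4  -90.7]
 [ 478.3 -169.4]
 [ 421.5 -163.2]
 [ 494.5  -63.9]]
0 [458.5 -91.1]
0.5 [449.9 -70.6]
1 [452.3 -48.4]
1.5 [465.  -30.1]
1.7 [472.3 -25. ]
1.9 [480.6 -21.3]
green [479.94581832  99.98814671] 94.86059612374564 {'knob': array([-0.7,  1. ]), 'black': array([ 0.3, -0.5]), 'white': array([0.3, 0.1]), 'pin': array([ 0.1, -0.6])} [[476.7 130.9]
 [512.   57.1]
 [456.1  52.9]
 [507.8 162.9]]
0 [477.6 130.1]
0.5 [465.2 148.6]
1 [463.2 170.8]
1.5 [472.1 191.2]
1.7 [478.3 197.7]
1.9 [485.7 202.8]
```

Request:
carry_out:
  deltas:
    - {"delta_pos": [1.25,-8.3,-22.4],"roll": 0,"fingers": 6}
    - {"delta_pos": [1.25,-8.3,-22.4],"roll": 0,"fingers": 6}
    - {"delta_pos": [1.25,-8.3,-22.4],"roll": 0,"fingers": 6}
    - {"delta_pos": [1.25,-8.3,-22.4],"roll": 0,"fingers": 6}
    - {"delta_pos": [1.25,-8.3,-22.4],"roll": 0,"fingers": 6}
    - {"delta_pos": [1.25,-8.3,-22.4],"roll": 0,"fingers": 6}
    - {"delta_pos": [1.25,-8.3,-27.3],"roll": 0,"fingers": 6}
    - {"delta_pos": [1.25,-8.3,-27.3],"roll": 0,"fingers": 6}

```text
t: 2.65
position: [454.6, -89.7, 141.0]
orientation: [-33.4, 89.4, 160.0]
contact_force: [-1.1, 1.4, -0.5]
width: 59.6
```

Request:
carry_out:
  deltas:
    - {"delta_pos": [0,0,0],"roll": 0,"fingers": 1}
    - {"delta_pos": [0,0,0],"roll": 0,"fingers": 1}
    - {"delta_pos": [0,0,0],"roll": 0,"fingers": 1}
    - {"delta_pos": [0,0,0],"roll": 0,"fingers": 1}
    - {"delta_pos": [0,0,0],"roll": 0,"fingers": 1}
  grip_force: 20

```text
t: 3.15
position: [460.5, -90.7, 148.3]
orientation: [162.4, 89.7, -4.1]
contact_force: [-1.1, 2.3, 7.2]
width: 17.1
```

Run:
```python
from h import *
s=readout.observe(); print(s['t'],s['position'],s['contact_force'],s['width'])
cap('wrist','w2.png')
```

```text
3.15 [460.48984214 -90.66872328 148.27325411] [-1.10302291  2.25811052  7.23082263] 17.093737786660693
```

View pics/w2.png

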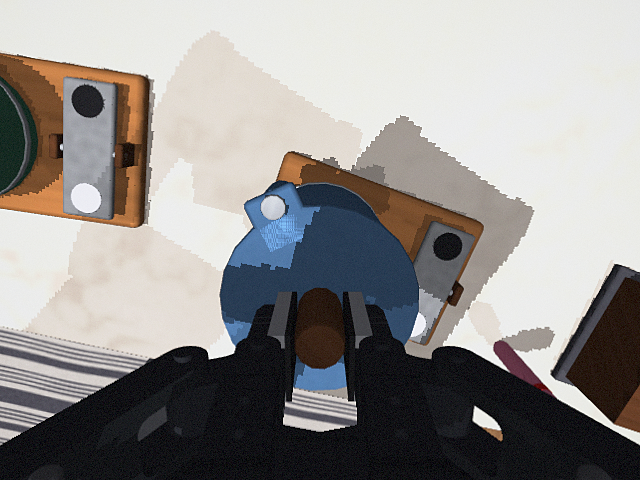

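Request:
carry_out:
  deltas:
    - {"delta_pos": [-0.55,0.97,0.2],"roll": 0,"fingers": 1}
    - {"delta_pos": [-0.86,2.05,0.2],"roll": 0,"fingers": 1}
    - {"delta_pos": [-0.88,3.18,0.2],"roll": 0,"fingers": 1}
    - {"delta_pos": [-0.62,4.27,0.2],"roll": 0,"fingers": 1}
    - {"delta_pos": [-0.1,5.27,0.2],"roll": 0,"fingers": 1}
    - {"delta_pos": [0.65,6.1,0.2],"roll": 0,"fingers": 1}
    - {"delta_pos": [1.7,6.75,0.2],"roll": 0,"fingers": 1}
    - {"delta_pos": [1.7,6.75,0.2],"roll": 0,"fingers": 1}

```text
t: 4.0
position: [476.2, -20.5, 148.3]
orientation: [-125.3, 89.8, 68.3]
contact_force: [-2.3, 4.9, 8.8]
width: 17.3
```

Request:
carry_out:
  deltas:
    - {"delta_pos": [0,0,0],"roll": 0,"fingers": 5}
    - {"delta_pos": [0,0,0],"roll": 0,"fingers": 5}
    - {"delta_pos": [0,0,0],"roll": 0,"fingers": 5}
    - {"delta_pos": [0,0,5],"roll": 0,"fingers": 5}
    - {"delta_pos": [0,0,9],"roll": 0,"fingers": 5}
    - {"delta_pos": [0,0,14],"roll": 0,"fingers": 5}
    - {"delta_pos": [0,0,14],"roll": 0,"fingers": 5}
    - {"delta_pos": [0,0,14],"roll": 0,"fingers": 5}

```text
t: 4.8
position: [476.4, -23.8, 289.0]
orientation: [150.6, 89.8, -15.9]
contact_force: [-0.2, 1.2, 0.2]
width: 49.9
```

Run:
```python
from h import *
s=readout.observe(); print(s['t'],s['position'],s['contact_force'],s['width'])
cap('wrist','w3.png')
```

```text
4.8 [476.38361916 -23.8173908  289.03599921] [-0.20098684  1.23504124  0.23928453] 49.92219924510248
```

View pics/w3.png

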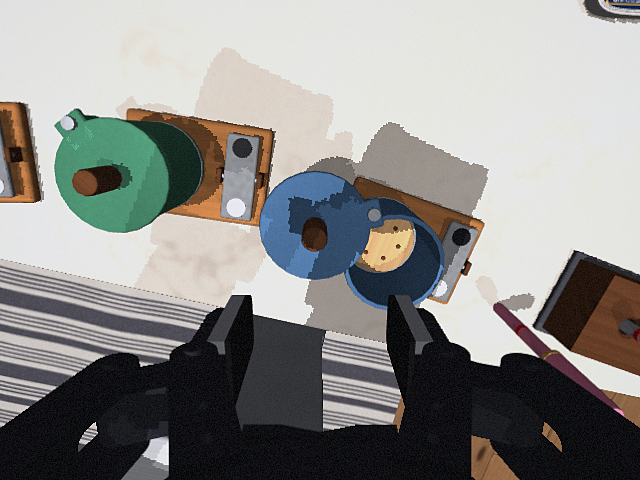

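Run:
```python
from h import *
d,s=load('wrist')
crop(d['frame'],40,90,240,150,3.3,'c3.png')
crop(d['frame'],250,160,250,150,3.2,'c4.png')
```

```text
(no output)
```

View pics/c3.png

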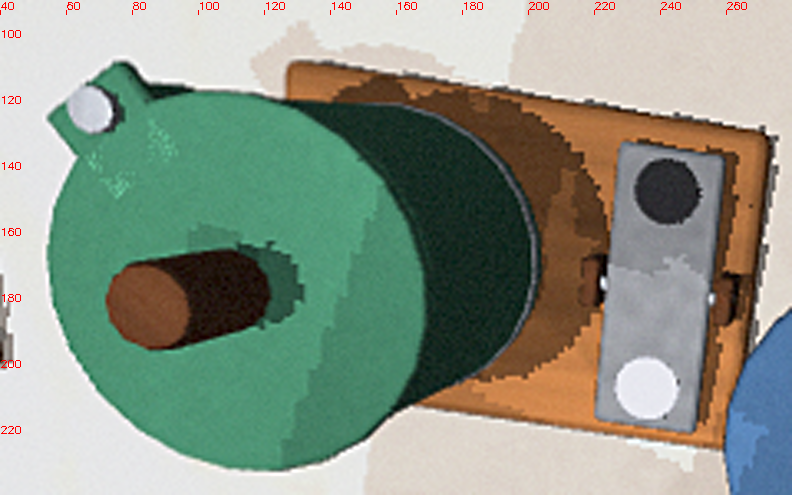

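View pics/c4.png

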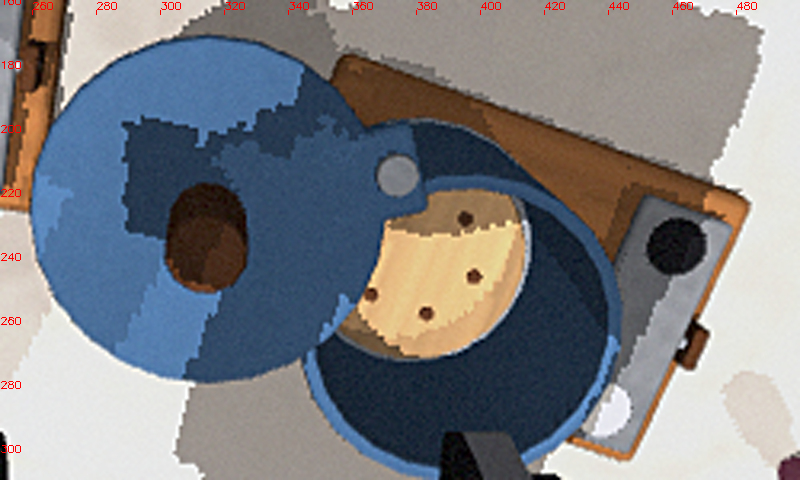

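Run:
```python
from h import *
d,s=load('wrist')
g=lambda x,y:(40+x/3.3,90+y/3.3)
b=lambda x,y:(250+x/3.2,160+y/3.2)
r=fit(d,s,dict(knob=g(148,305),black=g(667,191),white=g(646,387),pin=g(92,110))); print(r)
q0=knobat(r[0],r[1],0)
for q in (0,.25,.5,.75,1,1.25,1.5,1.8): print(q,(knobat(r[0],r[1],q)-q0).round(1), knobat(r[0],r[1],q).round(1))
r=fit(d,s,dict(black=b(677,246),white=b(607,411),pin=b(398,175))); print(r)
k=onz(d,s,[b(213,258)],153)[0]; print(k,[ (q,knobat(r[0],r[1],q).round(1)) for q in (1.5,1.6,1.7,1.8,1.9)])
```

```text
(array([479.8578889 , 100.25014522]), np.float64(94.913531625845), {'knob': array([-0.4,  0.7]), 'black': array([ 0.4, -0.1]), 'white': array([0.1, 0.3]), 'pin': array([-0.1, -0.9])}, array([[476.9, 130.9],
       [512. ,  57.7],
       [455.9,  53.3],
       [507.4, 162.9]]))
0 [0. 0.] [477.5 130.3]
0.25 [-7.4  8.5] [470.1 138.8]
0.5 [-12.4  18.5] [465.1 148.8]
0.75 [-14.8  29.5] [462.7 159.8]
1 [-14.4  40.7] [463.1 171. ]
1.25 [-11.2  51.4] [466.2 181.8]
1.5 [-5.5 61.1] [472.  191.4]
1.8 [ 4.2 70.4] [481.7 200.7]
(array([ 455.10435928, -119.46677239]), np.float64(84.33378260345309), {'black': array([0. , 0.3]), 'white': array([-0.7, -1. ]), 'pin': array([0.7, 0.8])}, array([[ 478.5, -166.8],
       [ 422.1, -162.5],
       [ 494.7,  -61.2]]))
[473.92150334 -22.72494769 153.        ] [(1.5, array([464.1, -28.4])), (1.6, array([467.6, -25.6])), (1.7, array([471.4, -23.1])), (1.8, array([475.4, -21. ])), (1.9, array([479.6, -19.4]))]
```

Request:
carry_out:
  deltas:
    - {"delta_pos": [0.2,15.4,-7],"roll": 0,"fingers": 5}
    - {"delta_pos": [0.2,15.4,-7],"roll": 0,"fingers": 5}
    - {"delta_pos": [0.2,15.4,-7],"roll": 0,"fingers": 5}
    - {"delta_pos": [0.2,15.4,-7],"roll": 0,"fingers": 5}
    - {"delta_pos": [0.2,15.4,-11],"roll": 0,"fingers": 5}
    - {"delta_pos": [0.2,15.4,-14],"roll": 0,"fingers": 5}
    - {"delta_pos": [0.2,15.4,-14],"roll": 0,"fingers": 5}

```text
t: 5.55
position: [471.0, 130.1, 139.9]
orientation: [-5.8, 89.1, -172.2]
contact_force: [-1.4, -0.3, 0.3]
width: 49.9
```

Request:
carry_out:
  deltas:
    - {"delta_pos": [0,0,0],"roll": 0,"fingers": 1}
    - {"delta_pos": [0,0,0],"roll": 0,"fingers": 1}
    - {"delta_pos": [0,0,0],"roll": 0,"fingers": 1}
    - {"delta_pos": [0,0,0],"roll": 0,"fingers": 1}
    - {"delta_pos": [0,0,0.2],"roll": 0,"fingers": 1}

```text
t: 6.05
position: [477.4, 130.6, 149.4]
orientation: [96.8, 90.0, -69.7]
contact_force: [0.2, -0.1, -8.0]
width: 17.3
```

Request:
carry_out:
  deltas:
    - {"delta_pos": [-0.74,0.85,0],"roll": 0,"fingers": 1}
    - {"delta_pos": [-1.24,1.85,0],"roll": 0,"fingers": 1}
    - {"delta_pos": [-1.48,2.95,0],"roll": 0,"fingers": 1}
    - {"delta_pos": [-1.44,4.07,0],"roll": 0,"fingers": 1}
    - {"delta_pos": [-1.12,5.14,0],"roll": 0,"fingers": 1}
    - {"delta_pos": [-0.55,6.11,0],"roll": 0,"fingers": 1}
    - {"delta_pos": [0.35,7.0,0],"roll": 0,"fingers": 1}
    - {"delta_pos": [0.35,7.0,0],"roll": 0,"fingers": 1}

```text
t: 6.85
position: [483.0, 202.4, 149.7]
orientation: [-157.1, 89.8, 36.4]
contact_force: [-0.4, 0.5, -4.6]
width: 16.9
```

Request:
carry_out:
  deltas:
    - {"delta_pos": [0,0,0],"roll": 0,"fingers": 5}
    - {"delta_pos": [0,0,0],"roll": 0,"fingers": 5}
    - {"delta_pos": [0,0,0],"roll": 0,"fingers": 5}
    - {"delta_pos": [0,0,5],"roll": 0,"fingers": 5}
    - {"delta_pos": [0,4,9],"roll": 0,"fingers": 5}
    - {"delta_pos": [0,8,14],"roll": 0,"fingers": 5}
    - {"delta_pos": [0,8,14],"roll": 0,"fingers": 5}
    - {"delta_pos": [0,8,14],"roll": 0,"fingers": 5}

```text
t: 7.65
position: [483.0, 283.0, 294.2]
orientation: [-167.9, 89.5, 25.7]
contact_force: [0.2, -0.7, -0.0]
width: 49.8
```

Run:
```python
from h import *
s=readout.observe(); print(s['t'],s['position'],s['contact_force'],s['width'],s['joints'])
cap('wrist','w4.png')
```

```text
7.65 [483.00821187 282.97428672 294.21506362] [ 0.18379194 -0.73439257 -0.03301042] 49.83560426335937 [2.31685076e+01 2.14876223e+00 9.88717374e+01 2.43616655e-02
 7.84478592e+01 9.95370833e+01]
```

View pics/w4.png

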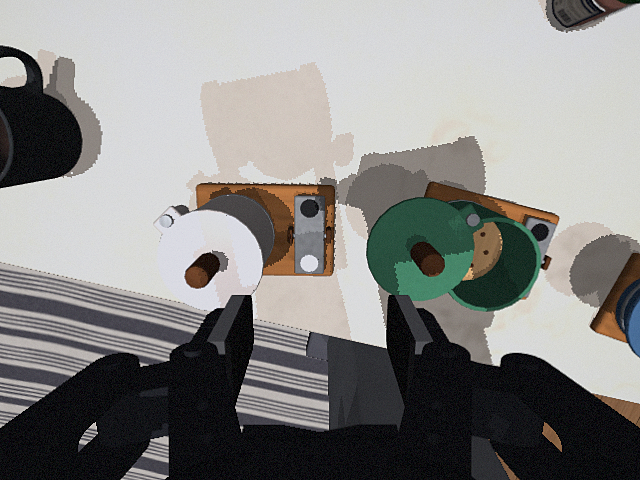

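Run:
```python
from h import *
d,s=load('wrist')
crop(d['frame'],145,170,210,140,3.5,'c5.png')
crop(d['frame'],360,170,210,150,3.5,'c6.png')
```

```text
(no output)
```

View pics/c5.png

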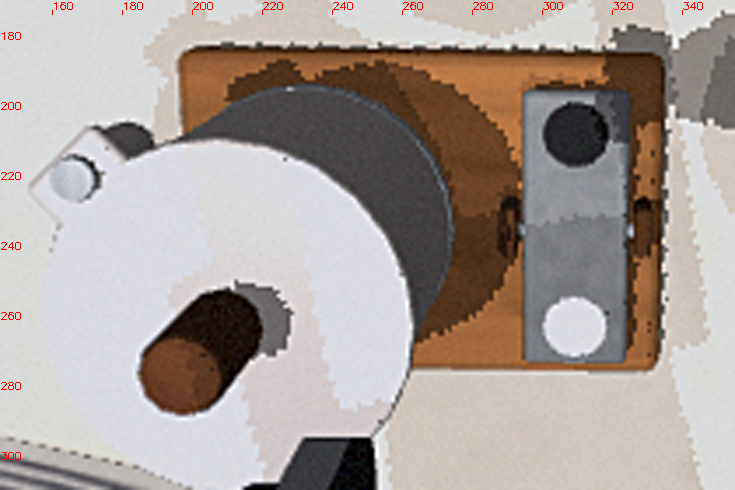

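View pics/c6.png

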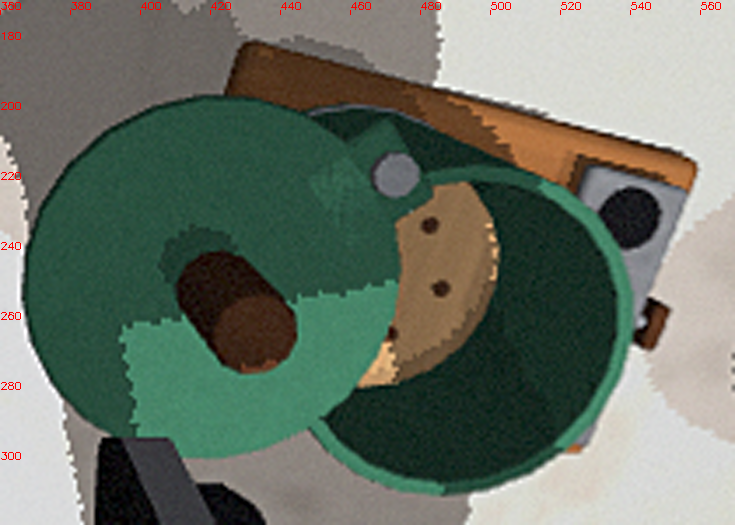

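Run:
```python
from h import *
d,s=load('wrist')
g=lambda x,y:(145+x/3.5,170+y/3.5)
b=lambda x,y:(360+x/3.5,170+y/3.5)
r=fit(d,s,dict(knob=g(179,376),black=g(576,134),white=g(575,327),pin=g(73,178))); print(r)
q0=knobat(r[0],r[1],0)
for q in (0,.25,.5,.75,1,1.25,1.5,1.8): print(q,(knobat(r[0],r[1],q)-q0).round(1), knobat(r[0],r[1],q).round(1))
r=fit(d,s,dict(black=b(630,218),pin=b(397,175))); print(r)
k=onz(d,s,[b(255,334)],153)[0]; print(k,[ (q,knobat(r[0],r[1],q).round(1)) for q in (1.5,1.6,1.7,1.8,1.9)])
```

```text
(array([440.9850507 , 330.03186538]), np.float64(102.68718186319352), {'knob': array([-0.1,  0.5]), 'black': array([0.1, 0.1]), 'white': array([-0. , -0.3]), 'pin': array([ 0.1, -0.3])}, array([[434.3, 359.8],
       [478.3, 292.3],
       [423.5, 279.7],
       [459.8, 396.5]]))
0 [0. 0.] [434.6 359.5]
0.25 [-8.4  7.4] [426.1 366.9]
0.5 [-14.8  16.7] [419.8 376.2]
0.75 [-18.6  27.2] [415.9 386.7]
1 [-19.8  38.4] [414.8 397.9]
1.25 [-18.1  49.5] [416.5 409. ]
1.5 [-13.7  59.8] [420.8 419.3]
1.8 [-5.3 70.3] [429.2 429.8]
(array([481.32024091, 111.3637325 ]), np.float64(89.3505406631393), {'black': array([-0. , -0.4]), 'pin': array([0. , 0.4])}, array([[508.8,  65.7],
       [515. , 172.3]]))
[481.6176857  202.44068196 153.        ] [(1.5, array([482.3, 202.9])), (1.6, array([485.6, 206. ])), (1.7, array([489.1, 208.8])), (1.8, array([492.9, 211.2])), (1.9, array([496.9, 213.2]))]
```

Request:
carry_out:
  deltas:
    - {"delta_pos": [-4.7,7.9,-7],"roll": 0,"fingers": 5}
    - {"delta_pos": [-4.7,7.9,-7],"roll": 0,"fingers": 5}
    - {"delta_pos": [-4.7,7.9,-7],"roll": 0,"fingers": 5}
    - {"delta_pos": [-4.7,7.9,-7],"roll": 0,"fingers": 5}
    - {"delta_pos": [-4.7,7.9,-7],"roll": 0,"fingers": 5}

```text
t: 8.2
position: [434.4, 358.6, 218.8]
orientation: [66.8, 89.9, -99.7]
contact_force: [0.6, 0.2, 0.2]
width: 49.9
```

Run:
```python
from h import *
s=readout.observe(); print(s['t'],s['position'],s['contact_force'],s['width'],s['dq'])
```

```text
8.2 [434.4194286  358.55032653 218.84108303] [0.6081624  0.18249805 0.24779134] 49.92894954678657 [-0.87459334 -1.1314625  -1.89515258  0.19779854 -0.1263192   0.12527808]
```

Request:
carry_out:
  deltas:
    - {"delta_pos": [0,0,-4],"roll": 0,"fingers": 5}
    - {"delta_pos": [0,0,-7],"roll": 0,"fingers": 5}
    - {"delta_pos": [0,0,-7],"roll": 0,"fingers": 5}
    - {"delta_pos": [0,0,-7],"roll": 0,"fingers": 1}
    - {"delta_pos": [0,0,-7],"roll": 0,"fingers": 1}
    - {"delta_pos": [0,0,-7],"roll": 0,"fingers": 1}
    - {"delta_pos": [0,0,-7],"roll": 0,"fingers": 1}
    - {"delta_pos": [0,0,-7],"roll": 0,"fingers": 1}

```text
t: 9.0
position: [435.9, 360.8, 152.2]
orientation: [-165.5, 89.7, 28.0]
contact_force: [0.1, -1.0, 6.3]
width: 17.0
```

Request:
carry_out:
  deltas:
    - {"delta_pos": [-0.45,0.35,0],"roll": 0,"fingers": 1}
    - {"delta_pos": [-0.84,0.74,0],"roll": 0,"fingers": 1}
    - {"delta_pos": [-1.2,1.19,0],"roll": 0,"fingers": 1}
    - {"delta_pos": [-1.48,1.67,0],"roll": 0,"fingers": 1}
    - {"delta_pos": [-1.7,2.18,0],"roll": 0,"fingers": 1}
    - {"delta_pos": [-1.86,2.72,0],"roll": 0,"fingers": 1}
    - {"delta_pos": [-1.95,3.28,0],"roll": 0,"fingers": 1}
    - {"delta_pos": [-1.98,3.84,0],"roll": 0,"fingers": 1}

```text
t: 9.8
position: [416.5, 399.6, 152.2]
orientation: [-168.4, 89.6, 25.1]
contact_force: [3.2, -1.0, 4.9]
width: 16.7
```

Request:
carry_out:
  deltas:
    - {"delta_pos": [0.05,0.56,0],"roll": 0,"fingers": 1}
    - {"delta_pos": [0.17,1.11,0],"roll": 0,"fingers": 1}
    - {"delta_pos": [0.37,1.64,0],"roll": 0,"fingers": 1}
    - {"delta_pos": [0.61,2.14,0],"roll": 0,"fingers": 1}
    - {"delta_pos": [1.0,2.7,0],"roll": 0,"fingers": 1}
    - {"delta_pos": [1.45,3.19,0],"roll": 0,"fingers": 1}
    - {"delta_pos": [1.45,3.19,0],"roll": 0,"fingers": 1}
    - {"delta_pos": [1.45,3.19,0],"roll": 0,"fingers": 5}

```text
t: 10.6
position: [429.5, 430.8, 150.7]
orientation: [-152.0, 89.9, 41.5]
contact_force: [0.2, 0.8, -0.8]
width: 30.2
```

Request:
carry_out:
  deltas:
    - {"delta_pos": [0,0,0],"roll": 0,"fingers": 5}
    - {"delta_pos": [0,0,0],"roll": 0,"fingers": 5}
    - {"delta_pos": [0,0,5],"roll": 0,"fingers": 5}
    - {"delta_pos": [2,-4,10],"roll": 0,"fingers": 5}
    - {"delta_pos": [4,-8,14],"roll": 0,"fingers": 2}
    - {"delta_pos": [4,-12,14],"roll": 0,"fingers": 0}
    - {"delta_pos": [4,-12,14],"roll": 0,"fingers": 0}
    - {"delta_pos": [4,-12,14],"roll": 0,"fingers": 0}

```text
t: 11.4
position: [469.1, 308.9, 289.8]
orientation: [-145.8, 89.9, 47.5]
contact_force: [-0.1, 0.6, 0.2]
width: -0.2
```

Run:
```python
from h import *
s=readout.observe(); print(s['t'],s['position'],s['contact_force'],s['width'])
d,s=cap('wrist','w5.png')
```

```text
11.4 [469.06365704 308.8776167  289.82700858] [-0.148923    0.64588436  0.1849352 ] -0.2465873571448998
```

View pics/w5.png

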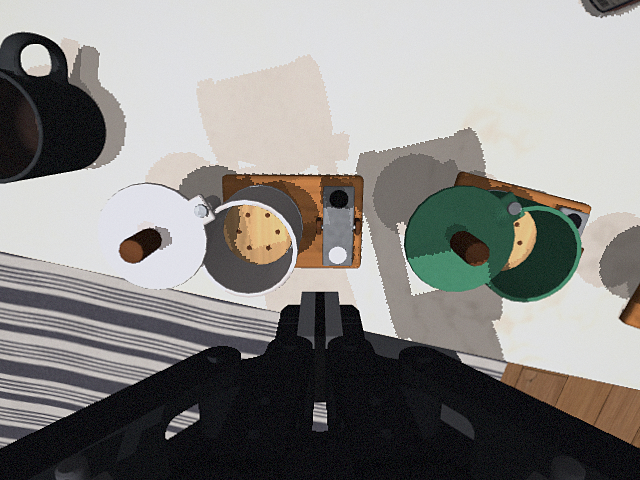

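Request:
carry_out:
  deltas:
    - {"delta_pos": [1.35,-10.8,-5],"roll": 0,"fingers": 4}
    - {"delta_pos": [1.35,-10.8,-5],"roll": 0,"fingers": 4.5}
    - {"delta_pos": [1.35,-10.8,-5],"roll": 0,"fingers": 4.5}
    - {"delta_pos": [1.35,-10.8,-5],"roll": 0,"fingers": 4.5}
    - {"delta_pos": [1.35,-10.8,-9],"roll": 0,"fingers": 4.5}
    - {"delta_pos": [1.35,-10.8,-13],"roll": 0,"fingers": 4.5}
    - {"delta_pos": [1.35,-10.8,-14],"roll": 0,"fingers": 4.5}
    - {"delta_pos": [1.35,-10.8,-14],"roll": 0,"fingers": 4.5}

```text
t: 12.25
position: [480.1, 203.1, 146.9]
orientation: [-4.8, 89.7, -171.1]
contact_force: [0.3, -0.4, 0.8]
width: 44.9
```

Request:
carry_out:
  deltas:
    - {"delta_pos": [0,0,0],"roll": 0,"fingers": 1}
    - {"delta_pos": [0,0,0],"roll": 0,"fingers": 1}
    - {"delta_pos": [0,0,0],"roll": 0,"fingers": 1}
    - {"delta_pos": [0,0,0],"roll": 0,"fingers": 1}
    - {"delta_pos": [0.33,0.31,0],"roll": 0,"fingers": 1}
    - {"delta_pos": [0.68,0.59,0],"roll": 0,"fingers": 1}
    - {"delta_pos": [1.06,0.83,0],"roll": 0,"fingers": 1}
    - {"delta_pos": [1.06,0.83,0],"roll": 0,"fingers": 1}

```text
t: 13.05
position: [494.5, 211.7, 151.7]
orientation: [-155.0, 89.7, 38.5]
contact_force: [-1.5, 3.4, 6.8]
width: 17.1
```

Request:
carry_out:
  deltas:
    - {"delta_pos": [0,0,0],"roll": 0,"fingers": 4.5}
    - {"delta_pos": [0,0,0],"roll": 0,"fingers": 4.5}
    - {"delta_pos": [0,0,0],"roll": 0,"fingers": 4.5}
    - {"delta_pos": [0,0,5],"roll": 0,"fingers": 4.5}
    - {"delta_pos": [0,-4,10],"roll": 0,"fingers": 4.5}
    - {"delta_pos": [0,-8,15],"roll": 0,"fingers": 4.5}
    - {"delta_pos": [0,-13,20],"roll": 0,"fingers": 4.5}
    - {"delta_pos": [0,-17,25],"roll": 0,"fingers": 4.5}

```text
t: 13.85
position: [492.1, 79.7, 352.8]
orientation: [27.6, 90.0, -138.9]
contact_force: [1.6, -0.2, 0.5]
width: 45.1
```

Request:
carry_out:
  deltas:
    - {"delta_pos": [0,-5,0],"roll": 0,"fingers": 4.5}
    - {"delta_pos": [0,-10,0],"roll": 0,"fingers": 4.5}
    - {"delta_pos": [0,-15,0],"roll": 0,"fingers": 4.5}
    - {"delta_pos": [0,-15,0],"roll": 0,"fingers": 4.5}
    - {"delta_pos": [0,-15,0],"roll": 0,"fingers": 4.5}
    - {"delta_pos": [0,-15,0],"roll": 0,"fingers": 4.5}

```text
t: 14.45
position: [492.6, -68.1, 351.4]
orientation: [-59.5, 89.9, 134.0]
contact_force: [0.9, 0.2, 0.5]
width: 45.5
```

Run:
```python
from h import *
s=readout.observe(); print(s['t'],s['position'],s['contact_force'],s['width'])
d,s=cap('wrist','w6.png')
```

```text
14.45 [492.62049369 -68.0814798  351.37034304] [0.92183528 0.16655039 0.5228881 ] 45.488731361859365
```

View pics/w6.png

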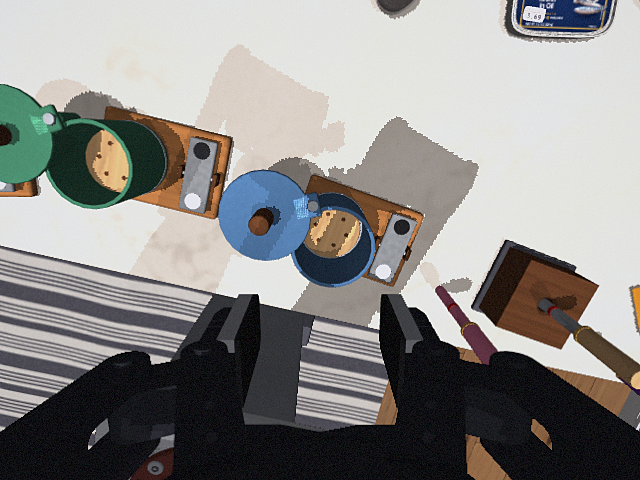

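Request:
carry_out:
  deltas:
    - {"delta_pos": [-7,-22,0],"roll": 0,"fingers": 4.5}
    - {"delta_pos": [-7,-22,0],"roll": 0,"fingers": 4.5}
    - {"delta_pos": [-7,-22,0],"roll": 0,"fingers": 4.5}
    - {"delta_pos": [-7,-22,0],"roll": 0,"fingers": 4.5}
    - {"delta_pos": [-7,-22,0],"roll": 0,"fingers": 4.5}
    - {"delta_pos": [-7,-22,0],"roll": 0,"fingers": 4.5}
    - {"delta_pos": [-7,-22,0],"roll": 0,"fingers": 4.5}

```text
t: 15.2
position: [423.3, -287.8, 351.5]
orientation: [-99.1, 89.9, 94.5]
contact_force: [-0.4, -0.8, -0.3]
width: 45.3
```

Run:
```python
from h import *
s=readout.observe(); print(s['t'],s['position'],s['contact_force'],s['width'])
d,s=cap('wrist','w7.png')
```

```text
15.2 [ 423.30641279 -287.83670832  351.51559348] [-0.41834562 -0.80611564 -0.26507699] 45.26096365225406
```

View pics/w7.png

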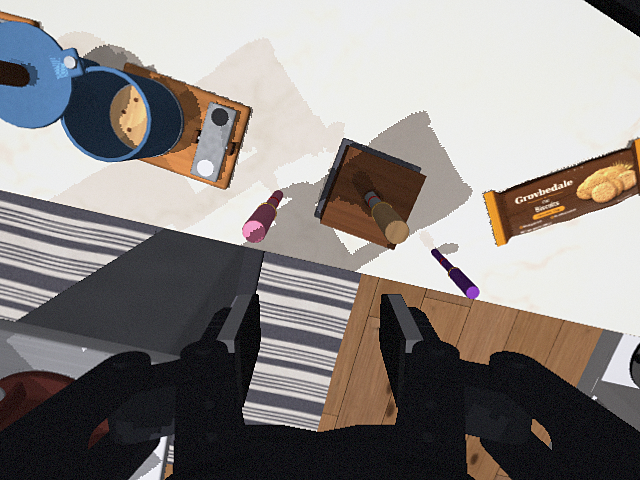

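Run:
```python
from h import *
d,s=load('wrist')
crop(d['frame'],230,130,260,180,3,'c7.png')
print(onz(d,s,[(399,232)],200),onz(d,s,[(368,188)],60+40), 'pink',onz(d,s,[(253,232)],110),onz(d,s,[(278,194)],0),'purple',onz(d,s,[(473,293)],110),onz(d,s,[(434,251)],0))
```

```text
[[ 435.87179552 -341.94222188  200.        ]] [[ 450.12287563 -327.17555937  100.        ]] pink [[ 386.71223301 -232.82612377  110.        ]] [[ 408.09500174 -240.74597582    0.        ]] purple [[ 377.06410514 -451.44269093  110.        ]] [[ 384.499865   -440.39135047    0.        ]]
```

View pics/c7.png

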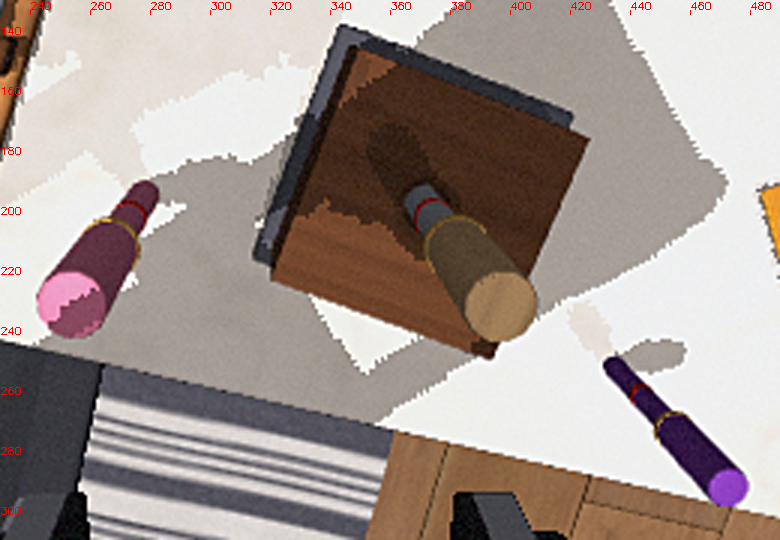

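Run:
```python
from h import *
d,s=load('wrist')
for uv,z in [((396.7,232.3),200),((382,211.5),125),((372.5,200),75)]: print(onz(d,s,[uv],z))
for c in [(590,139),(345,45),(271,280),(493,358)]:
    print(onz(d,s,[(230+c[0]/3,130+c[1]/3)],60))
d,s=cap('scene'); crop(d['frame'],340,220,160,110,5,'s1.png')
d,s=cap('top'); crop(d['frame'],380,230,100,70,8,'t1.png')
```

```text
[[ 435.28505874 -340.43690919  200.        ]]
[[ 435.70653051 -340.95642655  125.        ]]
[[ 437.06298298 -338.3176551    75.        ]]
[[ 471.42910571 -387.78394369   60.        ]]
[[ 481.91877145 -299.37071187   60.        ]]
[[ 398.5240137  -294.26069969   60.        ]]
[[ 389.49212564 -377.60044424   60.        ]]
```

View pics/s1.png

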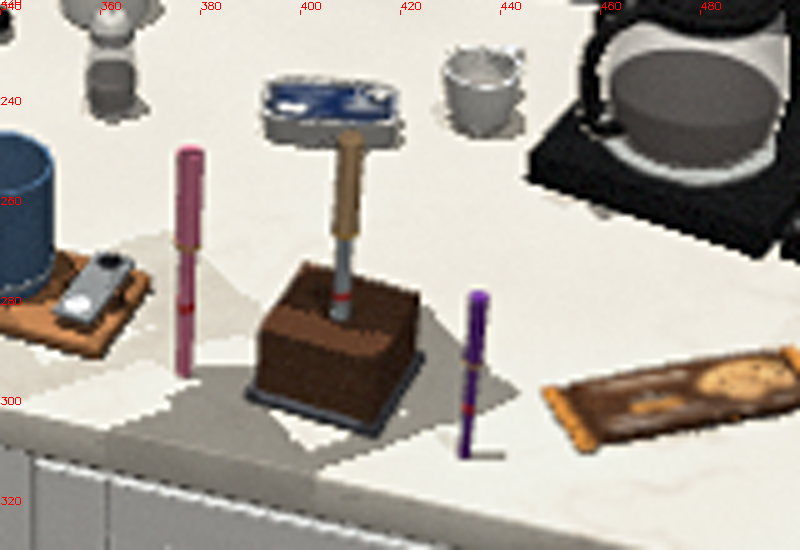

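Run:
```python
from h import *
s=readout.observe(); print(s['t'],s['position'],s['contact_force'],s['width'],s['dq'])
```

```text
15.35 [ 423.62805106 -287.09283761  351.77873577] [ 0.75365229 -0.10123604  0.04989561] 45.00007526847186 [-0.05652072 -0.03183468  0.07807626 -0.1232975  -0.03392041 -0.15633288]
```

Request:
carry_out:
  deltas:
    - {"delta_pos": [1.2,-5.3,-11],"roll": 0,"fingers": 5}
    - {"delta_pos": [1.2,-5.3,-11],"roll": 0,"fingers": 5}
    - {"delta_pos": [1.2,-5.3,-11],"roll": 0,"fingers": 5}
    - {"delta_pos": [1.2,-5.3,-11],"roll": 0,"fingers": 5}
    - {"delta_pos": [1.2,-5.3,-11],"roll": 0,"fingers": 5}

```text
t: 15.85
position: [435.5, -340.8, 242.1]
orientation: [-97.4, 90.0, 96.2]
contact_force: [1.2, 0.3, 0.7]
width: 50.0
```

Run:
```python
from h import *
s=readout.observe(); print(s['t'],s['position'],s['contact_force'],s['width'],s['dq'])
d,s=cap('wrist','w8.png')
```

```text
15.85 [ 435.47078564 -340.75757043  242.14600282] [1.15949364 0.32522981 0.65251915] 50.03706924354421 [-0.09904429 -1.91031516 -1.96760134  0.02146556 -0.25728855 -0.05238392]
```

View pics/w8.png

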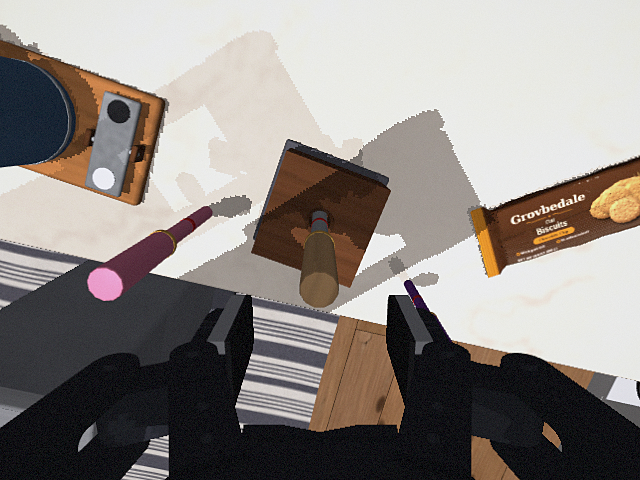

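Request:
carry_out:
  deltas:
    - {"delta_pos": [0,0,-4],"roll": 0,"fingers": 5}
    - {"delta_pos": [0,0,-7.8],"roll": 0,"fingers": 5}
    - {"delta_pos": [0,0,-7.8],"roll": 0,"fingers": 5}
    - {"delta_pos": [0,0,-7.8],"roll": 0,"fingers": 1}
    - {"delta_pos": [0,0,-7.8],"roll": 0,"fingers": 1}
    - {"delta_pos": [0,0,-7.8],"roll": 0,"fingers": 1}
    - {"delta_pos": [0,0,-7.8],"roll": 0,"fingers": 1}
    - {"delta_pos": [0,0,-7.8],"roll": 0,"fingers": 1}
  grip_force: 60

```text
t: 16.7
position: [436.6, -343.2, 167.6]
orientation: [129.4, 89.7, -37.1]
contact_force: [-0.0, 1.4, 7.7]
width: 16.5
```

Request:
carry_out:
  deltas:
    - {"delta_pos": [0,0,0],"roll": 0,"fingers": 1}
    - {"delta_pos": [0,0,0],"roll": 0,"fingers": 1}

```text
t: 16.9
position: [436.6, -343.2, 167.6]
orientation: [129.5, 89.7, -37.0]
contact_force: [-0.5, 0.7, 7.2]
width: 16.6
```

Run:
```python
from h import *
for i in range(4):
  s=readout.observe(); print(s['t'],s['position'],s['contact_force'],s['width'])
  if i<3: optics.get_image('wrist')
```

```text
16.9 [ 436.59227928 -343.16801422  167.56459671] [-0.5354625   0.69282944  7.21472929] 16.601374610895853
16.95 [ 436.60397826 -343.1733719   167.55957676] [0.15382855 2.255779   6.71487361] 16.80438375072956
17.0 [ 436.58550183 -343.18163933  167.5655514 ] [-0.05145119  2.26559356  6.84220531] 16.576513751742503
17.05 [ 436.60902259 -343.1836157   167.59780704] [0.20825554 1.81363807 6.38910565] 16.09543201685381
```

Request:
carry_out:
  deltas:
    - {"delta_pos": [0,0,1],"roll": 0,"fingers": 1}
    - {"delta_pos": [0,0,2.5],"roll": 0,"fingers": 1}
    - {"delta_pos": [0,0,5],"roll": 0,"fingers": 1}
    - {"delta_pos": [0,0,8],"roll": 0,"fingers": 1}
    - {"delta_pos": [0,0,12],"roll": 0,"fingers": 1}
    - {"delta_pos": [0,0,14],"roll": 0,"fingers": 1}
    - {"delta_pos": [0,0,14],"roll": 0,"fingers": 1}
    - {"delta_pos": [0,0,14],"roll": 0,"fingers": 1}

```text
t: 17.85
position: [434.8, -341.9, 304.4]
orientation: [116.9, 89.9, -49.6]
contact_force: [0.5, -0.2, -1.1]
width: 16.4
```

Run:
```python
from h import *
s=readout.observe(); print(s['t'],s['position'],s['contact_force'],s['width'])
d,s=cap('wrist','w9.png')
d,s=cap('scene'); crop(d['frame'],340,180,160,150,4,'s2.png')
```

```text
17.85 [ 434.83202013 -341.92517849  304.4132634 ] [ 0.45307757 -0.18504633 -1.14119496] 16.365921877415744
```

View pics/w9.png

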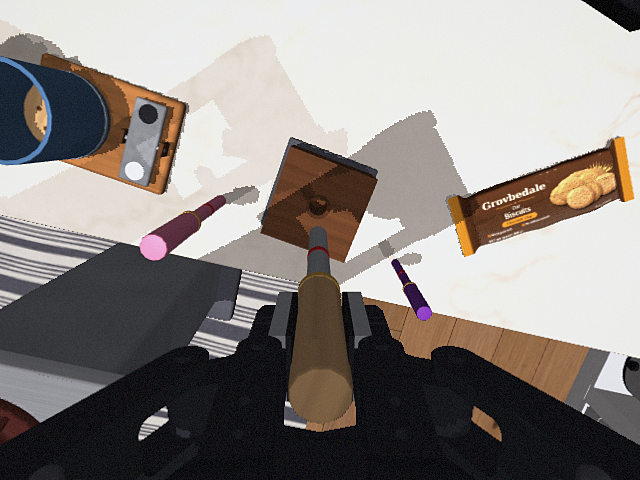

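View pics/s2.png

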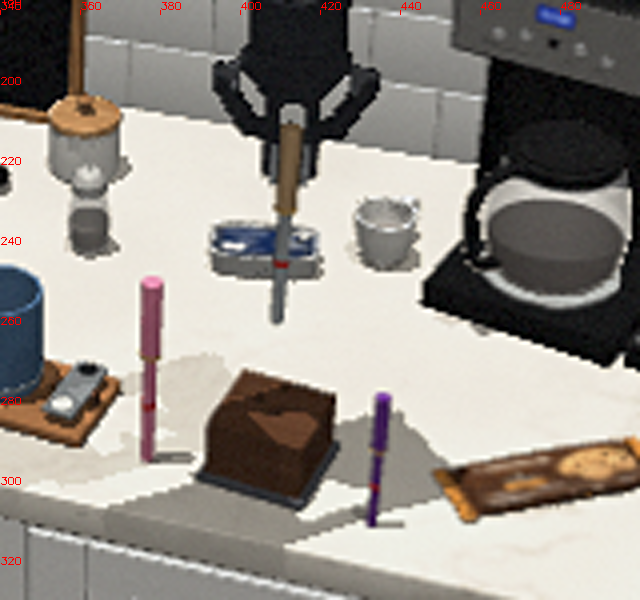

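Run:
```python
from h import *
d,s=load('wrist')
tz=s['position'][2]-152.6
print(s['position'])
for uv,z in [((317.5,231),tz+2),((317.5,248.5),tz+60),((320,277),tz+110),((321,395),tz+185)]: print(onz(d,s,[uv],z))
print('hole',onz(d,s,[(317.5,205)],60))
crop(d['frame'],250,130,150,150,5,'c8.png')
```

```text
[ 434.83202013 -341.92517849  304.4132634 ]
[[ 435.04197936 -340.65626984  153.8132634 ]]
[[ 439.03317156 -339.96011252  211.8132634 ]]
[[ 440.71360174 -340.9099426   261.8132634 ]]
[[ 434.99897127 -342.43792397  336.8132634 ]]
hole [[ 436.66481142 -339.85116884   60.        ]]
```

View pics/c8.png

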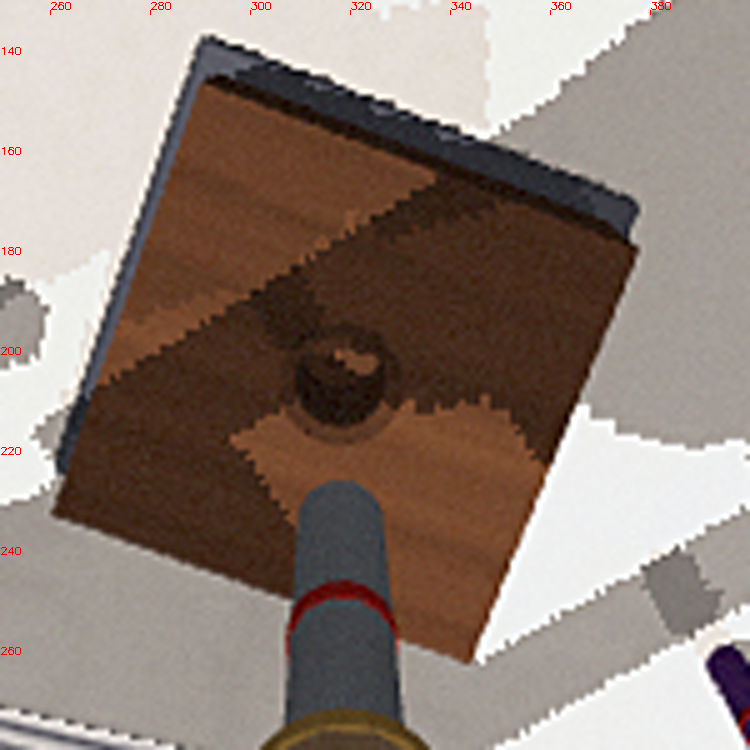

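Request:
carry_out:
  deltas:
    - {"delta_pos": [1,0,4.5],"roll": 0,"fingers": 1}
    - {"delta_pos": [1.5,30,4.5],"roll": 0,"fingers": 1}
    - {"delta_pos": [1.5,30,4.5],"roll": 0,"fingers": 1}
    - {"delta_pos": [1.5,30,4.5],"roll": 0,"fingers": 1}
    - {"delta_pos": [1.5,30,4.5],"roll": 0,"fingers": 1}
    - {"delta_pos": [1.5,30,4.5],"roll": 0,"fingers": 1}
    - {"delta_pos": [1.5,30,4.5],"roll": 0,"fingers": 1}
    - {"delta_pos": [1.5,30,4.5],"roll": 0,"fingers": 1}

```text
t: 18.75
position: [448.5, -36.2, 346.6]
orientation: [-61.6, 89.7, 132.4]
contact_force: [0.3, 0.1, -0.4]
width: 16.5
```

Request:
carry_out:
  deltas:
    - {"delta_pos": [1,35,0],"roll": 0,"fingers": 1}
    - {"delta_pos": [1,35,0],"roll": 0,"fingers": 1}
    - {"delta_pos": [1,35,0],"roll": 0,"fingers": 1}
    - {"delta_pos": [1,35,0],"roll": 0,"fingers": 1}
    - {"delta_pos": [1,35,0],"roll": 0,"fingers": 1}
    - {"delta_pos": [1,35,0],"roll": 0,"fingers": 1}
    - {"delta_pos": [1,35,0],"roll": 0,"fingers": 1}
    - {"delta_pos": [1,35,0],"roll": 0,"fingers": 1}

```text
t: 19.55
position: [458.9, 312.2, 345.9]
orientation: [-19.5, 89.8, 174.3]
contact_force: [-0.5, -0.6, -0.9]
width: 16.5
```

Run:
```python
from h import *
s=readout.observe(); print(s['t'],s['position'],s['contact_force'],s['width'],s['dq'])
d,s=cap('wrist','w10.png')
```

```text
19.55 [458.85355707 312.24563326 345.92464439] [-0.48796293 -0.61299943 -0.93155931] 16.529459646812835 [-4.14620653 -2.26774563  2.37863705 -4.73214661  2.47820678 -2.60442984]
```

View pics/w10.png

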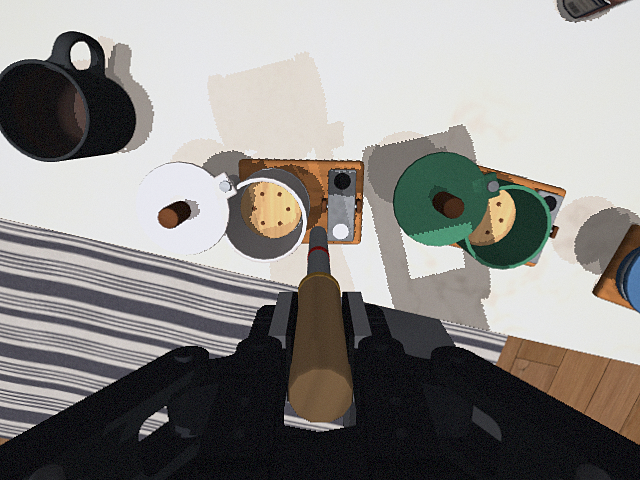

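Run:
```python
from h import *
optics.get_image('wrist')
d,s=cap('wrist'); print(s['t'],s['position'],s['dq'])
crop(d['frame'],150,130,220,150,3.5,'c9.png')
```

```text
19.65 [459.3579478  308.01035149 346.37277914] [-2.33046438 -1.65567212  0.72557145 -0.2066543   0.11458336  0.12967343]
```

View pics/c9.png

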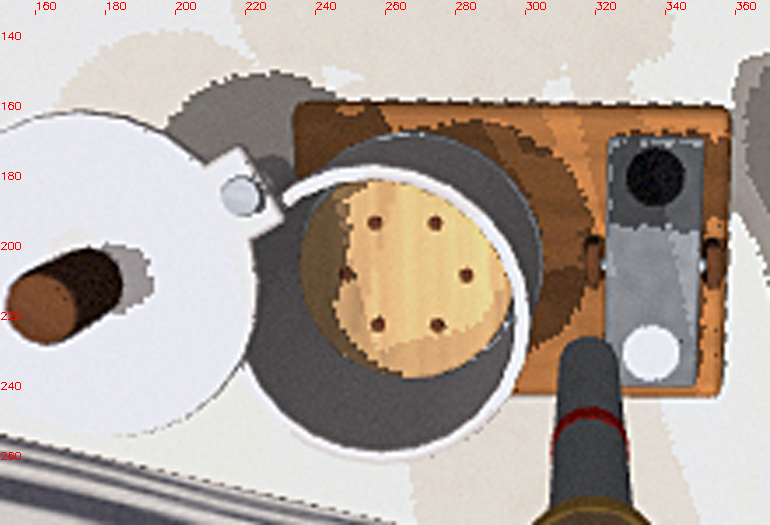

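```bash
cat > pose.py <<'E'
from h import *
def run(n,x0,y0,k,P,rim=None,knob=None):
    d,s=load('wrist'); g=lambda p:(x0+p[0]/k,y0+p[1]/k)
    r=fit(d,s,{a:g(b) for a,b in P.items()}); o,y=r[0],r[1]
    print(n,'o',o.round(1),'yaw',round(y,1),r[2])
    if rim: print(' rim',onz(d,s,[g(rim)],110)[0].round(1))
    if knob: print(' knob',onz(d,s,[g(knob)],153)[0].round(1), [(q,knobat(o,y,q).round(0)) for q in (1.5,1.7,1.9)])
    print(' mouth',at(o,y,(30,0)).round(1),'white dot',at(o,y,(-45,28)).round(1),'black',at(o,y,(-45,-28)).round(1),'tcp',s['position'].round(1))
E
python3 - <<'E'
from pose import *
run('white',150,130,3.5,dict(black=(655,177),white=(651,352),pin=(242,196)),rim=(383,313),knob=(42,308))
d,s=load('wrist'); print('tip',onz(d,s,[(150+590/3.5,130+348/3.5)],s['position'][2]-152.6+2))
E
```

```text
white o [441.  329.9] yaw 102.8 {'black': array([-0.2,  0.1]), 'white': array([0.2, 0.1]), 'pin': array([ 0. , -0.2])}
 rim [436.3 358.  110. ]
 knob [429.7 429.9 153. ] [(1.5, array([421., 419.])), (1.7, array([426., 426.])), (1.9, array([432., 433.]))]
 mouth [434.4 359.1] white dot [423.7 279.8] black [478.3 292.2] tcp [459.4 308.  346.4]
tip [[460.16721515 308.51519178 195.77277914]]
```

Request:
carry_out:
  deltas:
    - {"delta_pos": [-2.5,4.8,-1],"roll": 0,"fingers": 1}
    - {"delta_pos": [-2.5,4.8,-1],"roll": 0,"fingers": 1}
    - {"delta_pos": [-2.5,4.8,-4],"roll": 0,"fingers": 1}
    - {"delta_pos": [-2.5,4.8,-7],"roll": 0,"fingers": 1}
    - {"delta_pos": [-2.5,4.8,-10.5],"roll": 0,"fingers": 1}
    - {"delta_pos": [-2.5,4.8,-10.5],"roll": 0,"fingers": 1}
    - {"delta_pos": [-2.5,4.8,-10.5],"roll": 0,"fingers": 1}

```text
t: 20.4
position: [435.0, 354.5, 243.5]
orientation: [30.4, 89.9, -136.2]
contact_force: [0.5, 0.1, -0.6]
width: 17.0
```

Run:
```python
from h import *
d,s=cap('wrist','w11.png'); print(s['t'],s['position'],s['dq'],s['contact_force'])
```

```text
20.4 [434.99395528 354.45385642 243.46783905] [ 0.51613213 -1.49003115 -3.4430289   0.15032063 -0.48871233  0.16513361] [ 0.48684438  0.11035485 -0.59657301]
```

View pics/w11.png

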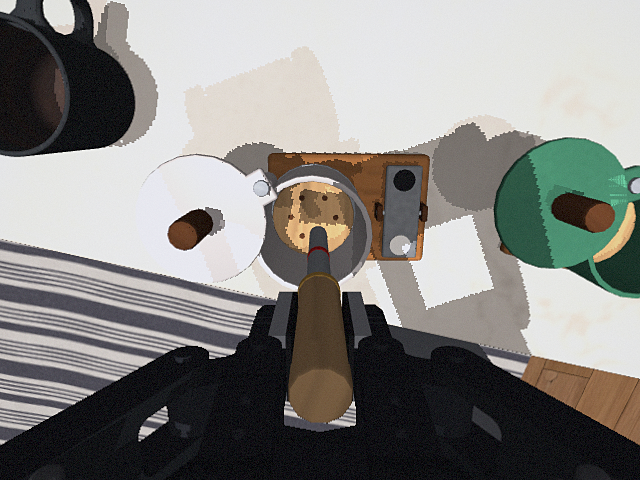

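Request:
carry_out:
  deltas:
    - {"delta_pos": [0,0.2,-0.5],"roll": 0,"fingers": 1}
    - {"delta_pos": [0,0.2,-1],"roll": 0,"fingers": 1}
    - {"delta_pos": [0,0.2,-1.5],"roll": 0,"fingers": 1}
    - {"delta_pos": [0,0.2,-1.5],"roll": 0,"fingers": 1}

```text
t: 20.85
position: [434.4, 358.0, 228.1]
orientation: [21.2, 89.9, -145.3]
contact_force: [-0.5, -0.2, -1.2]
width: 16.7
```

Request:
carry_out:
  deltas:
    - {"delta_pos": [0,0,-0.3],"roll": 0,"fingers": 1}
    - {"delta_pos": [0,0,-0.6],"roll": 0,"fingers": 1}
    - {"delta_pos": [0,0,-0.9],"roll": 0,"fingers": 1}
    - {"delta_pos": [0,0,-0.9],"roll": 0,"fingers": 1}
    - {"delta_pos": [0,0,-0.9],"roll": 0,"fingers": 1}

```text
t: 21.35
position: [434.8, 358.1, 219.6]
orientation: [20.2, 90.0, -146.3]
contact_force: [0.1, 0.2, -1.2]
width: 16.5
```

Request:
carry_out:
  deltas:
    - {"delta_pos": [0,0,-0.3],"roll": 0,"fingers": 1}
    - {"delta_pos": [0,0,-0.6],"roll": 0,"fingers": 1}
    - {"delta_pos": [0,0,-0.9],"roll": 0,"fingers": 1}
    - {"delta_pos": [0,0,-0.9],"roll": 0,"fingers": 1}
    - {"delta_pos": [0,0,-0.9],"roll": 0,"fingers": 1}

```text
t: 21.85
position: [434.7, 358.1, 210.6]
orientation: [17.9, 90.0, -148.6]
contact_force: [-0.4, 0.2, -0.6]
width: 16.5
```

Request:
carry_out:
  deltas:
    - {"delta_pos": [0,0,-0.3],"roll": 0,"fingers": 1}
    - {"delta_pos": [0,0,-0.6],"roll": 0,"fingers": 1}
    - {"delta_pos": [0,0,-0.6],"roll": 0,"fingers": 1}
    - {"delta_pos": [0,0,-0.6],"roll": 0,"fingers": 1}

```text
t: 22.25
position: [434.7, 358.1, 204.6]
orientation: [23.0, 90.0, -143.5]
contact_force: [0.9, -0.7, -1.4]
width: 16.6
```

Request:
carry_out:
  deltas:
    - {"delta_pos": [0,0,-0.3],"roll": 0,"fingers": 1}
    - {"delta_pos": [0,0,-0.6],"roll": 0,"fingers": 1}
    - {"delta_pos": [0,0,-0.6],"roll": 0,"fingers": 1}
    - {"delta_pos": [0,0,-0.6],"roll": 0,"fingers": 1}

```text
t: 22.65
position: [435.6, 358.5, 200.4]
orientation: [-164.2, 89.9, 29.3]
contact_force: [-0.6, -1.2, 5.6]
width: 16.6
```

Request:
carry_out:
  deltas:
    - {"delta_pos": [0,0,-0.3],"roll": 0,"fingers": 1}
    - {"delta_pos": [0,0,-0.6],"roll": 0,"fingers": 1}
    - {"delta_pos": [0,0,-0.6],"roll": 0,"fingers": 1}
    - {"delta_pos": [0,0,-0.6],"roll": 0,"fingers": 1}

```text
t: 23.05
position: [438.5, 360.2, 199.7]
orientation: [-164.4, 89.4, 29.2]
contact_force: [-1.6, -2.3, 19.8]
width: 16.7
```

Request:
carry_out:
  deltas:
    - {"delta_pos": [0,0,0.5],"roll": 0,"fingers": 1}
    - {"delta_pos": [0,0,0.5],"roll": 0,"fingers": 1}
    - {"delta_pos": [0,0,0.5],"roll": 0,"fingers": 1}

```text
t: 23.35
position: [436.2, 358.9, 199.9]
orientation: [-163.7, 89.8, 29.8]
contact_force: [-0.1, -1.5, 9.9]
width: 16.5
```

Run:
```python
from h import *
d,s=cap('wrist','w12.png'); print(s['t'],s['position'],s['contact_force'])
crop(d['frame'],240,150,160,140,5,'c10.png')
d,s=cap('scene'); crop(d['frame'],180,180,110,90,7,'s3.png')
```

```text
23.35 [436.23777822 358.93687318 199.92059341] [-0.09315149 -1.47518314  9.85198743]
```

View pics/c10.png

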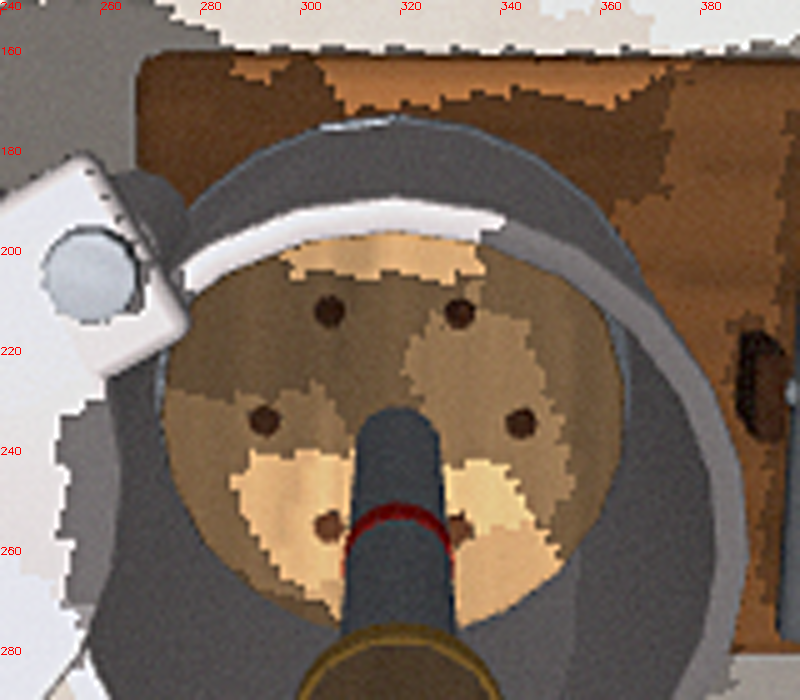

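View pics/s3.png

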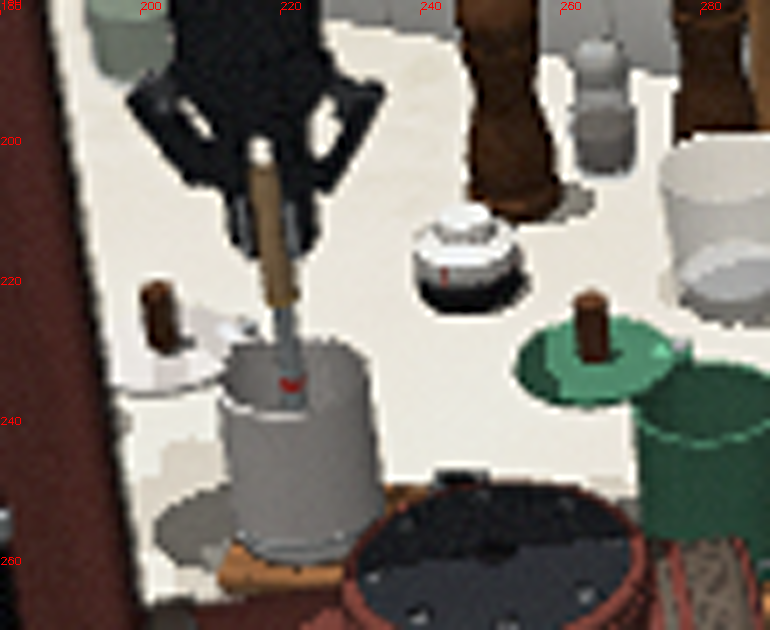

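Run:
```python
from h import *
d,s=load('wrist')
for z in (42,45,48,51,54): print(z,np.linalg.norm(np.diff(onz(d,s,[(240+163/5,150+400/5),(240+626/5,150+400/5)],z),axis=0)))
print('band', [onz(d,s,[(240+398/5,150+512/5)],z) .round(1) for z in (105,108,111)])
d,s=load('scene')
for z in (100,105,108,110,112,115): print(z,proj(d,s,[[436,359,z]]))
c=np.array([434.4,359.1]); a=np.radians(np.arange(0,360,5))
r=proj(d,s,[[c[0]+40*np.cos(t),c[1]+40*np.sin(t),110] for t in a]); print('rim rows',r[:,1].min(),r[:,1].max(),'cols',r[:,0].min(),r[:,0].max())
```

```text
42 66.29674698950177
45 65.59778609806129
48 64.89882520662081
51 64.19986431518033
54 63.50090342373978
band [array([[438.1, 359.4, 105. ]]), array([[439. , 359.6, 108. ]]), array([[439.8, 359.8, 111. ]])]
100 [[221.65778457 234.83286842]]
105 [[221.50017132 233.68586615]]
108 [[221.40539585 232.99629835]]
110 [[221.34212548 232.53601555]]
112 [[221.27878559 232.07527509]]
115 [[221.18364511 231.38330461]]
rim rows 226.93447494962737 238.75468216102456 cols 210.0067975092943 232.1417079707992
```

Request:
carry_out:
  deltas:
    - {"delta_pos": [0,0,5],"roll": 0,"fingers": 1}
    - {"delta_pos": [0,0,10],"roll": 0,"fingers": 1}
    - {"delta_pos": [0,0,11],"roll": 0,"fingers": 1}
    - {"delta_pos": [2,-3,11],"roll": 0,"fingers": 1}
    - {"delta_pos": [4.3,-6.6,11],"roll": 0,"fingers": 1}
    - {"delta_pos": [4.3,-6.6,8],"roll": 0,"fingers": 1}
    - {"delta_pos": [4.3,-6.6,5],"roll": 0,"fingers": 1}
    - {"delta_pos": [4.3,-6.6,5],"roll": 0,"fingers": 1}

```text
t: 24.25
position: [474.1, 289.9, 240.8]
orientation: [10.5, 89.2, -156.1]
contact_force: [-0.3, -0.1, -1.0]
width: 16.7
```

Run:
```python
from h import *
optics.get_image('wrist')
d,s=cap('wrist','w13.png'); print(s['t'],s['position'],s['contact_force'],s['dq'])
crop(d['frame'],230,180,160,120,5,'c11.png')
```

```text
24.3 [475.42415483 290.84913615 243.64997818] [-0.27921045  0.29305149 -0.959946  ] [ 0.60512662 -2.04020237 -4.15198979 -0.03150278  0.13690876  0.02370773]
```

View pics/c11.png

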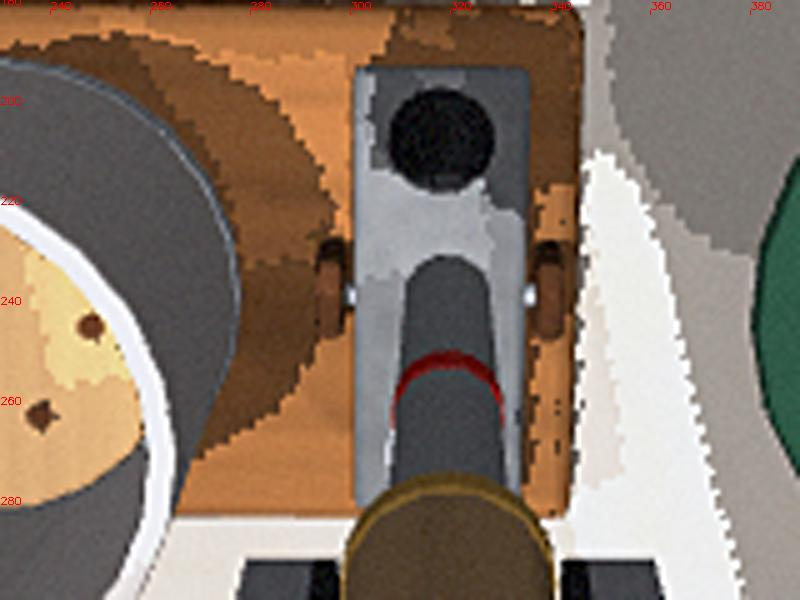

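Run:
```python
from h import *
d,s=cap('wrist'); print(s['t'],s['position'],s['dq'])
crop(d['frame'],230,180,160,120,5,'c11.png')
fr=d['frame'][180:300,230:390].astype(int)
m=((fr.max(2)<35)).astype(np.uint8); n,l,st,c=cv2.connectedComponentsWithStats(m)
for i in range(1,n):
    if st[i,4]>150: print(st[i],c[i]+[230,180], onz(d,s,[c[i]+[230,180]],29))
```

```text
24.35 [476.88389716 291.77469502 246.19932766] [ 0.35671603 -1.56687246 -2.98121797  0.04990696 -0.173202   -0.09532202]
[ 79  20  21  18 280] [318.55       208.99642857] [[479.38065141 293.0899696   29.        ]]
```

View pics/c11.png

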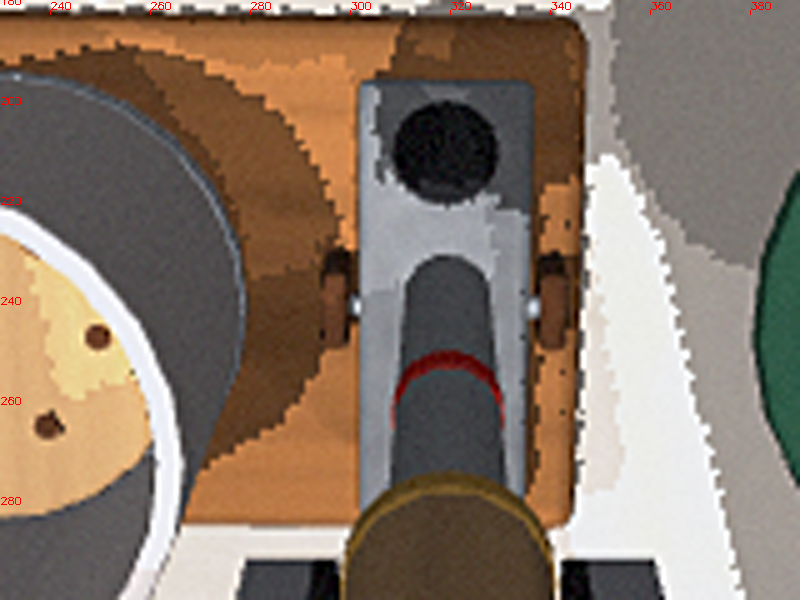

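Request:
carry_out:
  deltas:
    - {"delta_pos": [0.1,0.05,-3],"roll": 0,"fingers": 1}
    - {"delta_pos": [0.1,0.05,-5.5],"roll": 0,"fingers": 1}
    - {"delta_pos": [0.1,0.05,-6],"roll": 0,"fingers": 1}
    - {"delta_pos": [0.1,0.05,-6.3],"roll": 0,"fingers": 1}
    - {"delta_pos": [0.1,0.05,-6.3],"roll": 0,"fingers": 1}

```text
t: 24.9
position: [479.8, 293.3, 186.5]
orientation: [-169.3, 89.8, 24.2]
contact_force: [0.5, 0.5, -0.7]
width: 16.5
```

Request:
carry_out:
  deltas:
    - {"delta_pos": [0,0,-0.4],"roll": 0,"fingers": 1}
    - {"delta_pos": [0,0,-0.8],"roll": 0,"fingers": 1}
    - {"delta_pos": [0,0,-1.1],"roll": 0,"fingers": 1}
    - {"delta_pos": [0,0,-1.3],"roll": 0,"fingers": 1}
    - {"delta_pos": [0,0,-1.3],"roll": 0,"fingers": 1}

```text
t: 25.4
position: [481.1, 293.6, 175.3]
orientation: [-169.8, 89.7, 23.7]
contact_force: [-1.5, -0.2, 8.9]
width: 16.6
```

Request:
carry_out:
  deltas:
    - {"delta_pos": [0,0,-0.4],"roll": 0,"fingers": 1}
    - {"delta_pos": [0,0,-0.4],"roll": 0,"fingers": 1}
    - {"delta_pos": [0,0,-0.4],"roll": 0,"fingers": 1}

```text
t: 25.7
position: [482.5, 294.1, 174.8]
orientation: [-171.6, 89.5, 21.9]
contact_force: [-1.9, -1.9, 20.9]
width: 16.7
```

Request:
carry_out:
  deltas:
    - {"delta_pos": [0,0,2],"roll": 0,"fingers": 1}
    - {"delta_pos": [0,0,6],"roll": 0,"fingers": 1}
    - {"delta_pos": [0,0,11],"roll": 0,"fingers": 1}
    - {"delta_pos": [0,0,16],"roll": 0,"fingers": 1}
    - {"delta_pos": [0,0,17],"roll": 0,"fingers": 1}
    - {"delta_pos": [0,0,17],"roll": 0,"fingers": 1}
    - {"delta_pos": [0,0,17],"roll": 0,"fingers": 1}

```text
t: 26.4
position: [478.0, 292.3, 336.0]
orientation: [11.0, 89.8, -155.5]
contact_force: [-0.6, 0.7, -0.9]
width: 16.3
```

Run:
```python
from h import *
d,s=cap('wrist','w14.png'); print(s['t'],s['position'],s['contact_force'],s['dq'])
```

```text
26.4 [478.03744802 292.26763157 335.99532491] [-0.57399856  0.74231334 -0.93535301] [-0.1615218   1.36021555  1.91618166 -0.05187829  0.06254977  0.00338234]
```

View pics/w14.png

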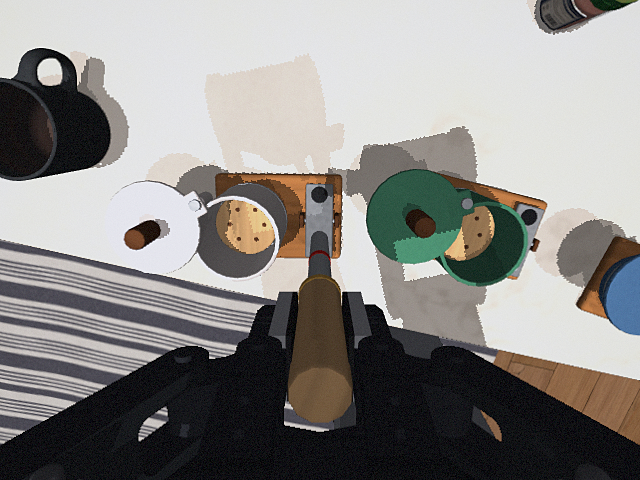

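Request:
carry_out:
  deltas:
    - {"delta_pos": [0,-35,0.8],"roll": 0,"fingers": 1}
    - {"delta_pos": [0,-35,0.8],"roll": 0,"fingers": 1}
    - {"delta_pos": [0,-35,0.8],"roll": 0,"fingers": 1}
    - {"delta_pos": [0,-35,0.8],"roll": 0,"fingers": 1}
    - {"delta_pos": [0,-35,0.8],"roll": 0,"fingers": 1}
    - {"delta_pos": [0,-35,0.8],"roll": 0,"fingers": 1}
    - {"delta_pos": [0,-35,0.8],"roll": 0,"fingers": 1}
    - {"delta_pos": [0,-35,0.8],"roll": 0,"fingers": 1}

```text
t: 27.25
position: [477.4, -62.7, 342.8]
orientation: [4.9, 89.7, -162.1]
contact_force: [-0.2, 0.7, -0.5]
width: 16.7
```

Request:
carry_out:
  deltas:
    - {"delta_pos": [-1.5,-10,0],"roll": 0,"fingers": 1}
    - {"delta_pos": [-1.5,-10,0],"roll": 0,"fingers": 1}
    - {"delta_pos": [-1.5,-10,0],"roll": 0,"fingers": 1}
    - {"delta_pos": [-1.5,-10,0],"roll": 0,"fingers": 1}
    - {"delta_pos": [-1.5,-10,0],"roll": 0,"fingers": 1}
    - {"delta_pos": [-1.5,-10,0],"roll": 0,"fingers": 1}

```text
t: 27.85
position: [463.9, -155.7, 345.0]
orientation: [-59.2, 89.9, 134.4]
contact_force: [-0.2, -0.6, -0.2]
width: 16.4
```

Run:
```python
from h import *
d,s=cap('wrist','w15.png'); print(s['t'],s['position'],s['contact_force'],s['dq'])
```

```text
27.85 [ 463.88821526 -155.65001141  344.97441384] [-0.22860153 -0.6227252  -0.19715312] [ 0.19835668 -0.39452738 -0.47885807 -0.07422358  0.02500214 -0.16958447]
```

View pics/w15.png

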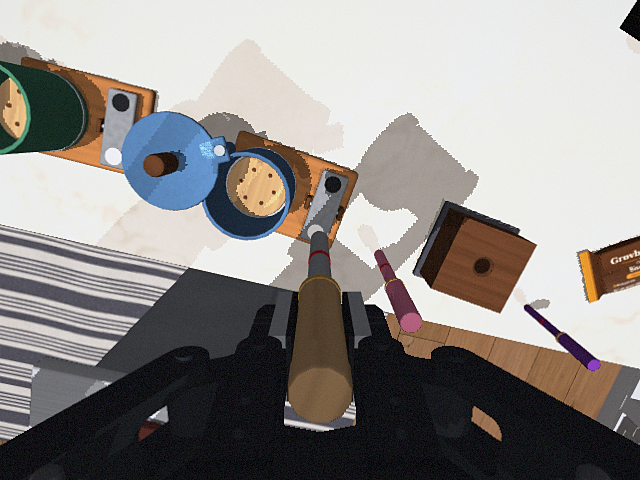

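Run:
```python
from h import *
d,s=load('wrist')
crop(d['frame'],110,90,260,170,3,'c12.png')
```

```text
(no output)
```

View pics/c12.png

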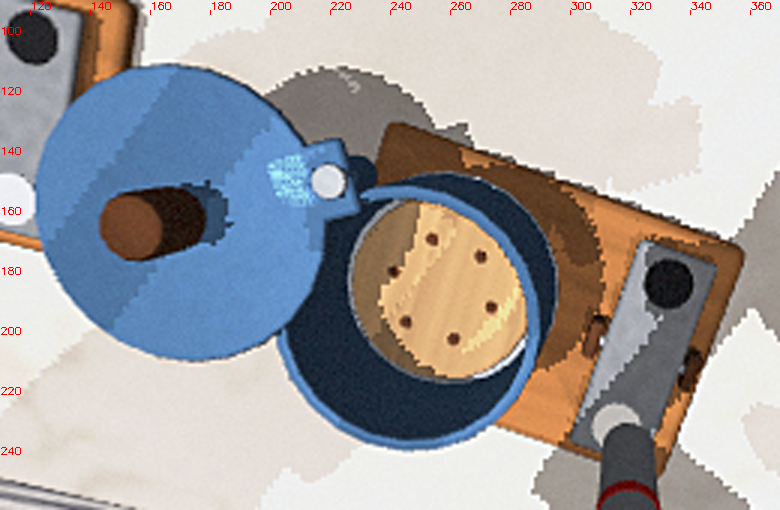

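Run:
```python
from pose import *
run('blue',110,90,3,dict(black=(668,283),white=(616,426),pin=(328,182)),rim=(410,317),knob=(131,227))
run('green',110,90,3,dict(black=(33,36),white=(8,200)))
d,s=load('wrist'); L,R=(110+351/3,90+287/3),(110+528/3,90+287/3)
for z in (40,50,60): print(z,np.linalg.norm(np.diff(onz(d,s,[L,R],z),axis=0)))
```

```text
blue o [ 455.1 -118.6] yaw 84.1 {'black': array([0.2, 0.1]), 'white': array([-0.1,  0.1]), 'pin': array([-0.1, -0.2])}
 rim [460.1 -89.5 110. ]
 knob [474.4 -21.4 153. ] [(1.5, array([465., -28.])), (1.7, array([472., -22.])), (1.9, array([480., -19.]))]
 mouth [458.2 -88.7] white dot [ 422.6 -160.5] black [ 478.3 -166.2] tcp [ 463.9 -155.7  345. ]
green o [482.5 112.4] yaw 87.5 {'black': array([ 0.7, -0. ]), 'white': array([-0.7,  0. ])}
 mouth [483.8 142.4] white dot [452.6  68.7] black [508.5  66.2] tcp [ 463.9 -155.7  345. ]
40 62.3223722617753
50 60.877294538386636
60 59.43221681499799
```

Request:
carry_out:
  deltas:
    - {"delta_pos": [-0.6,6.4,-0.5],"roll": 0,"fingers": 1}
    - {"delta_pos": [-0.6,6.4,-0.5],"roll": 0,"fingers": 1}
    - {"delta_pos": [-0.6,6.4,-4],"roll": 0,"fingers": 1}
    - {"delta_pos": [-0.6,6.4,-8],"roll": 0,"fingers": 1}
    - {"delta_pos": [-0.6,6.4,-10.8],"roll": 0,"fingers": 1}
    - {"delta_pos": [-0.6,6.4,-10.8],"roll": 0,"fingers": 1}
    - {"delta_pos": [-0.6,6.4,-10.8],"roll": 0,"fingers": 1}
    - {"delta_pos": [-0.6,6.4,-10.8],"roll": 0,"fingers": 1}

```text
t: 28.7
position: [459.4, -93.6, 240.2]
orientation: [145.8, 89.8, -20.7]
contact_force: [0.4, -0.0, -0.3]
width: 16.6
```

Request:
carry_out:
  deltas:
    - {"delta_pos": [0,0,-0.3],"roll": 0,"fingers": 1}
    - {"delta_pos": [0,0,-0.6],"roll": 0,"fingers": 1}
    - {"delta_pos": [0,0,-0.9],"roll": 0,"fingers": 1}
    - {"delta_pos": [0,0,-1.2],"roll": 0,"fingers": 1}
    - {"delta_pos": [0,0,-1.2],"roll": 0,"fingers": 1}
    - {"delta_pos": [0,0,-1.2],"roll": 0,"fingers": 1}

```text
t: 29.3
position: [457.7, -93.4, 225.6]
orientation: [-33.9, 90.0, 159.6]
contact_force: [-0.3, -0.4, -1.3]
width: 16.5
```

Request:
carry_out:
  deltas:
    - {"delta_pos": [0,0,-0.3],"roll": 0,"fingers": 1}
    - {"delta_pos": [0,0,-0.6],"roll": 0,"fingers": 1}
    - {"delta_pos": [0,0,-0.8],"roll": 0,"fingers": 1}
    - {"delta_pos": [0,0,-0.8],"roll": 0,"fingers": 1}
    - {"delta_pos": [0,0,-0.8],"roll": 0,"fingers": 1}

```text
t: 29.8
position: [457.8, -93.3, 217.7]
orientation: [-33.0, 90.0, 160.5]
contact_force: [0.2, -0.1, -1.0]
width: 16.7
```

Request:
carry_out:
  deltas:
    - {"delta_pos": [0,0,-0.3],"roll": 0,"fingers": 1}
    - {"delta_pos": [0,0,-0.6],"roll": 0,"fingers": 1}
    - {"delta_pos": [0,0,-0.6],"roll": 0,"fingers": 1}
    - {"delta_pos": [0,0,-0.6],"roll": 0,"fingers": 1}

```text
t: 30.2
position: [457.7, -93.3, 211.6]
orientation: [-33.1, 90.0, 160.4]
contact_force: [-0.6, 0.1, -0.3]
width: 16.8
```

Request:
carry_out:
  deltas:
    - {"delta_pos": [0,0,-0.3],"roll": 0,"fingers": 1}
    - {"delta_pos": [0,0,-0.6],"roll": 0,"fingers": 1}
    - {"delta_pos": [0,0,-0.6],"roll": 0,"fingers": 1}
    - {"delta_pos": [0,0,-0.6],"roll": 0,"fingers": 1}

```text
t: 30.6
position: [457.7, -93.3, 205.6]
orientation: [-32.7, 90.0, 160.9]
contact_force: [0.1, -0.7, -0.1]
width: 16.5
```

Request:
carry_out:
  deltas:
    - {"delta_pos": [0,0,-0.3],"roll": 0,"fingers": 1}
    - {"delta_pos": [0,0,-0.6],"roll": 0,"fingers": 1}
    - {"delta_pos": [0,0,-0.6],"roll": 0,"fingers": 1}
    - {"delta_pos": [0,0,-0.6],"roll": 0,"fingers": 1}

```text
t: 31.0
position: [457.7, -93.3, 199.6]
orientation: [-37.1, 90.0, 156.4]
contact_force: [-0.3, -1.5, -0.9]
width: 16.4
```

Request:
carry_out:
  deltas:
    - {"delta_pos": [0,0,-0.3],"roll": 0,"fingers": 1}
    - {"delta_pos": [0,0,-0.6],"roll": 0,"fingers": 1}
    - {"delta_pos": [0,0,-0.6],"roll": 0,"fingers": 1}
    - {"delta_pos": [0,0,-0.6],"roll": 0,"fingers": 1}

```text
t: 31.4
position: [457.7, -93.3, 193.6]
orientation: [-34.6, 90.0, 158.9]
contact_force: [0.0, -0.7, 1.0]
width: 16.7
```

Request:
carry_out:
  deltas:
    - {"delta_pos": [0,0,-0.3],"roll": 0,"fingers": 1}
    - {"delta_pos": [0,0,-0.6],"roll": 0,"fingers": 1}
    - {"delta_pos": [0,0,-0.6],"roll": 0,"fingers": 1}
    - {"delta_pos": [0,0,-0.6],"roll": 0,"fingers": 1}

```text
t: 31.8
position: [458.3, -93.5, 188.5]
orientation: [147.7, 89.9, -18.8]
contact_force: [-0.4, -0.0, 4.1]
width: 16.4
```

Request:
carry_out:
  deltas:
    - {"delta_pos": [0,0,-0.3],"roll": 0,"fingers": 1}
    - {"delta_pos": [0,0,-0.3],"roll": 0,"fingers": 1}
    - {"delta_pos": [0,0,-0.3],"roll": 0,"fingers": 1}

```text
t: 32.1
position: [459.5, -93.8, 188.2]
orientation: [154.1, 89.8, -12.4]
contact_force: [-2.3, 0.8, 14.6]
width: 16.1
```

Request:
carry_out:
  deltas:
    - {"delta_pos": [0,0,5],"roll": 0,"fingers": 1}
    - {"delta_pos": [0,0,10],"roll": 0,"fingers": 1}
    - {"delta_pos": [0,0,12],"roll": 0,"fingers": 1}
    - {"delta_pos": [1,-3.5,12],"roll": 0,"fingers": 1}
    - {"delta_pos": [2,-7.35,12],"roll": 0,"fingers": 1}
    - {"delta_pos": [2,-7.35,8],"roll": 0,"fingers": 1}
    - {"delta_pos": [2,-7.35,6.5],"roll": 0,"fingers": 1}
    - {"delta_pos": [2,-7.35,6.5],"roll": 0,"fingers": 1}

```text
t: 32.9
position: [475.0, -165.3, 245.4]
orientation: [-42.0, 89.5, 151.5]
contact_force: [1.0, -0.2, -1.6]
width: 16.1
```

Run:
```python
from h import *
optics.get_image('wrist');optics.get_image('wrist');optics.get_image('wrist')
d,s=cap('wrist','w16.png'); print(s['t'],s['position'],s['contact_force'],s['dq'])
x0,y0=230,140
fr=d['frame'][y0:300,x0:390].astype(int)
m=((fr.max(2)<35)).astype(np.uint8); n,l,st,c=cv2.connectedComponentsWithStats(m)
for i in range(1,n):
    if st[i,4]>150: print(st[i],c[i]+[x0,y0], onz(d,s,[c[i]+[x0,y0]],29))
crop(d['frame'],230,140,160,150,5,'c13.png')
```

```text
33.05 [ 478.18987836 -166.43137761  250.58349214] [ 0.29333949 -0.22897012 -0.40601577] [ 0.0774596  -0.75124068 -1.19792003 -0.02961836 -0.12011297  0.02067593]
[ 79  62  21  20 298] [318.94630872 211.45302013] [[ 478.77645926 -165.89902874   29.        ]]
```

View pics/c13.png

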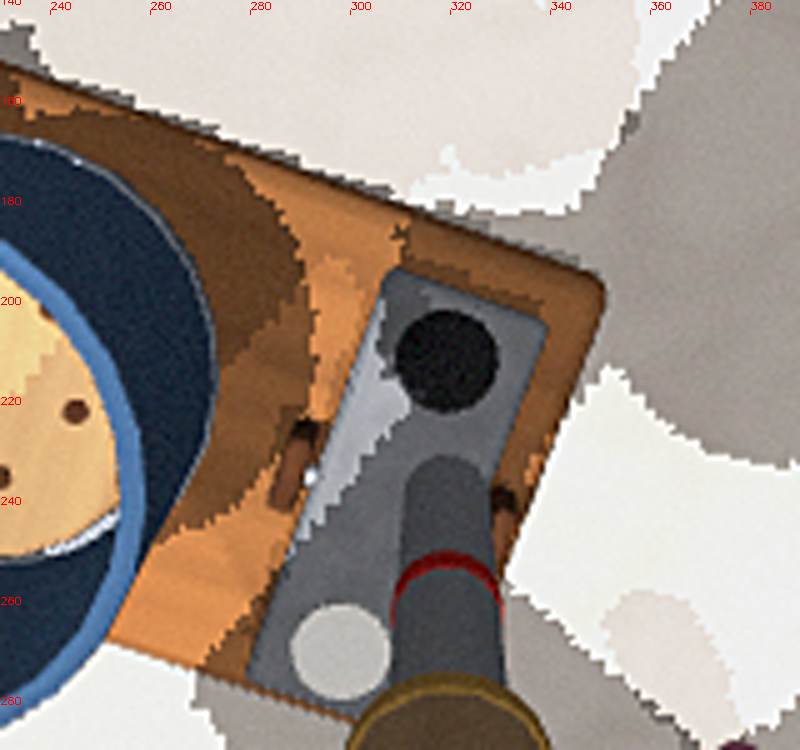

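Request:
carry_out:
  deltas:
    - {"delta_pos": [0,0,-3],"roll": 0,"fingers": 1}
    - {"delta_pos": [0,0,-6],"roll": 0,"fingers": 1}
    - {"delta_pos": [0,0,-6.7],"roll": 0,"fingers": 1}
    - {"delta_pos": [0,0,-6.7],"roll": 0,"fingers": 1}
    - {"delta_pos": [0,0,-6.7],"roll": 0,"fingers": 1}

```text
t: 33.6
position: [479.1, -167.3, 184.7]
orientation: [138.9, 89.8, -27.5]
contact_force: [0.5, -0.1, -0.7]
width: 16.7
```

Request:
carry_out:
  deltas:
    - {"delta_pos": [0,0,-0.4],"roll": 0,"fingers": 1}
    - {"delta_pos": [0,0,-0.8],"roll": 0,"fingers": 1}
    - {"delta_pos": [0,0,-1.1],"roll": 0,"fingers": 1}
    - {"delta_pos": [0,0,-1.4],"roll": 0,"fingers": 1}
    - {"delta_pos": [0,0,-1.4],"roll": 0,"fingers": 1}
    - {"delta_pos": [0,0,-1.4],"roll": 0,"fingers": 1}

```text
t: 34.2
position: [481.3, -168.2, 175.0]
orientation: [145.7, 89.6, -20.8]
contact_force: [-2.5, 1.8, 20.4]
width: 16.7
```

Request:
carry_out:
  deltas:
    - {"delta_pos": [-0.3,0,2],"roll": 0,"fingers": 1}
    - {"delta_pos": [-0.3,0,7],"roll": 0,"fingers": 1}
    - {"delta_pos": [-0.3,0,12],"roll": 0,"fingers": 1}
    - {"delta_pos": [-0.3,0,17],"roll": 0,"fingers": 1}
    - {"delta_pos": [-0.3,5,17.5],"roll": 0,"fingers": 1}
    - {"delta_pos": [-0.3,10,17.5],"roll": 0,"fingers": 1}
    - {"delta_pos": [-0.3,15,17.5],"roll": 0,"fingers": 1}
    - {"delta_pos": [-0.3,20,17.5],"roll": 0,"fingers": 1}

```text
t: 35.0
position: [474.5, 34.5, 344.2]
orientation: [167.6, 89.9, 1.1]
contact_force: [1.0, 0.3, -0.2]
width: 16.6
```

Request:
carry_out:
  deltas:
    - {"delta_pos": [0,4,0],"roll": 0,"fingers": 1}
    - {"delta_pos": [0,5,0],"roll": 0,"fingers": 1}
    - {"delta_pos": [0,5,0],"roll": 0,"fingers": 1}
    - {"delta_pos": [0,5,0],"roll": 0,"fingers": 1}
    - {"delta_pos": [0,5,0],"roll": 0,"fingers": 1}

```text
t: 35.5
position: [475.0, 81.5, 343.7]
orientation: [57.3, 90.0, -109.3]
contact_force: [0.4, -0.1, -0.2]
width: 16.5
```

Run:
```python
from h import *
d,s=cap('wrist','w17.png'); print(s['t'],s['position'],s['contact_force'],s['dq'])
```

```text
35.5 [474.98204681  81.50746674 343.67625705] [ 0.40651578 -0.06278749 -0.24507873] [-0.49412763 -0.0501317  -0.00914428  0.3285599   0.00726344  0.07957171]
```

View pics/w17.png

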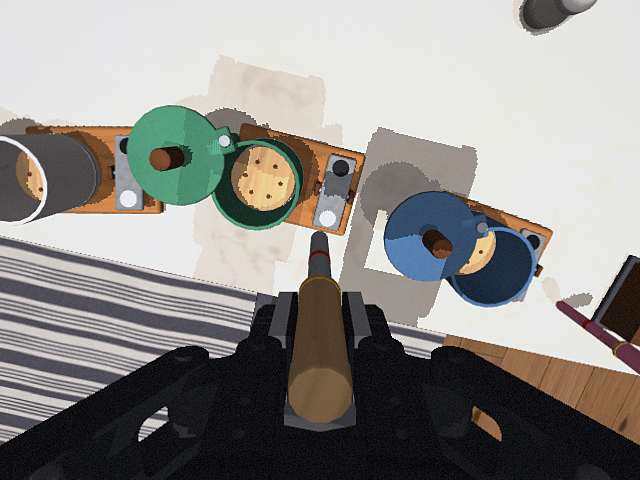

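Run:
```python
from h import *
d,s=load('wrist')
crop(d['frame'],120,90,260,160,3,'c14.png')
```

```text
(no output)
```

View pics/c14.png

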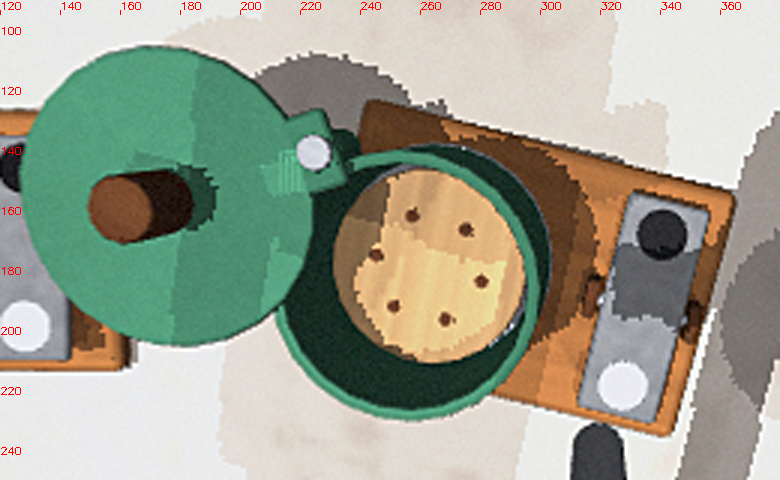

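Run:
```python
from pose import *
run('green',120,90,3,dict(black=(661,234),white=(622,386),pin=(313,153)),rim=(407,286),knob=(121,208))
```

```text
green o [481.  111.7] yaw 89.3 {'black': array([0.4, 0.2]), 'white': array([-0.4, -0. ]), 'pin': array([-0. , -0.2])}
 rim [482.8 141.1 110. ]
 knob [492.4 210.5 153. ] [(1.5, array([482., 203.])), (1.7, array([489., 209.])), (1.9, array([497., 214.]))]
 mouth [481.3 141.7] white dot [452.4  67.1] black [508.4  66.4] tcp [475.   81.5 343.7]
```

Request:
carry_out:
  deltas:
    - {"delta_pos": [0.6,5.8,-0.5],"roll": 0,"fingers": 1}
    - {"delta_pos": [0.6,5.8,-0.5],"roll": 0,"fingers": 1}
    - {"delta_pos": [0.6,5.8,-4],"roll": 0,"fingers": 1}
    - {"delta_pos": [0.6,5.8,-8],"roll": 0,"fingers": 1}
    - {"delta_pos": [0.6,5.8,-10.8],"roll": 0,"fingers": 1}
    - {"delta_pos": [0.6,5.8,-10.8],"roll": 0,"fingers": 1}
    - {"delta_pos": [0.6,5.8,-10.8],"roll": 0,"fingers": 1}
    - {"delta_pos": [0.6,5.8,-10.8],"roll": 0,"fingers": 1}

```text
t: 36.35
position: [482.6, 140.6, 238.2]
orientation: [173.3, 89.8, 6.7]
contact_force: [-0.2, 0.3, -0.1]
width: 16.9
```

Request:
carry_out:
  deltas:
    - {"delta_pos": [0,0,-0.3],"roll": 0,"fingers": 1}
    - {"delta_pos": [0,0,-0.6],"roll": 0,"fingers": 1}
    - {"delta_pos": [0,0,-0.9],"roll": 0,"fingers": 1}
    - {"delta_pos": [0,0,-0.9],"roll": 0,"fingers": 1}
    - {"delta_pos": [0,0,-0.9],"roll": 0,"fingers": 1}

```text
t: 36.85
position: [480.7, 140.9, 226.7]
orientation: [-3.4, 90.0, -169.9]
contact_force: [-0.2, 0.7, -0.9]
width: 16.6
```

Request:
carry_out:
  deltas:
    - {"delta_pos": [0,0,-0.3],"roll": 0,"fingers": 1}
    - {"delta_pos": [0,0,-0.6],"roll": 0,"fingers": 1}
    - {"delta_pos": [0,0,-0.6],"roll": 0,"fingers": 1}
    - {"delta_pos": [0,0,-0.6],"roll": 0,"fingers": 1}

```text
t: 37.25
position: [480.7, 140.9, 220.5]
orientation: [-2.9, 90.0, -169.3]
contact_force: [0.5, -0.6, -0.5]
width: 16.5
```

Request:
carry_out:
  deltas:
    - {"delta_pos": [0,0,-0.3],"roll": 0,"fingers": 1}
    - {"delta_pos": [0,0,-0.6],"roll": 0,"fingers": 1}
    - {"delta_pos": [0,0,-0.7],"roll": 0,"fingers": 1}
    - {"delta_pos": [0,0,-0.7],"roll": 0,"fingers": 1}

```text
t: 37.65
position: [480.6, 140.9, 213.4]
orientation: [-6.1, 90.0, -172.6]
contact_force: [-0.7, -0.4, -0.2]
width: 16.3
```

Request:
carry_out:
  deltas:
    - {"delta_pos": [0,0,-0.3],"roll": 0,"fingers": 1}
    - {"delta_pos": [0,0,-0.6],"roll": 0,"fingers": 1}
    - {"delta_pos": [0,0,-0.6],"roll": 0,"fingers": 1}
    - {"delta_pos": [0,0,-0.6],"roll": 0,"fingers": 1}

```text
t: 38.05
position: [480.8, 140.9, 207.7]
orientation: [-5.3, 90.0, -171.8]
contact_force: [0.1, 0.2, -0.6]
width: 16.5
```

Request:
carry_out:
  deltas:
    - {"delta_pos": [0,0,-0.2],"roll": 0,"fingers": 1}
    - {"delta_pos": [0,0,-0.4],"roll": 0,"fingers": 1}
    - {"delta_pos": [0,0,-0.4],"roll": 0,"fingers": 1}
    - {"delta_pos": [0,0,-0.4],"roll": 0,"fingers": 1}

```text
t: 38.45
position: [482.3, 141.2, 207.2]
orientation: [176.6, 89.8, 10.1]
contact_force: [-3.6, 0.2, 12.1]
width: 16.8
```

Request:
carry_out:
  deltas:
    - {"delta_pos": [0,0,-0.2],"roll": 0,"fingers": 1}
    - {"delta_pos": [0,0,-0.4],"roll": 0,"fingers": 1}
    - {"delta_pos": [0,0,-0.4],"roll": 0,"fingers": 1}
    - {"delta_pos": [0,0,-0.4],"roll": 0,"fingers": 1}

```text
t: 38.85
position: [485.1, 141.7, 206.7]
orientation: [177.2, 89.4, 10.7]
contact_force: [-1.9, -0.3, 19.9]
width: 16.8
```

Request:
carry_out:
  deltas:
    - {"delta_pos": [0,0,0.5],"roll": 0,"fingers": 1}
    - {"delta_pos": [0,0,0.5],"roll": 0,"fingers": 1}

```text
t: 39.05
position: [482.4, 141.2, 206.9]
orientation: [175.6, 89.8, 9.1]
contact_force: [-0.5, 1.6, 8.5]
width: 16.3
```

Run:
```python
from h import *
d,s=cap('wrist','w18.png'); print(s['t'],s['position'],s['contact_force'])
crop(d['frame'],240,150,160,140,5,'c15.png')
```

```text
39.05 [482.36399794 141.160715   206.91894175] [-0.49472935  1.56790592  8.50366807]
```

View pics/c15.png

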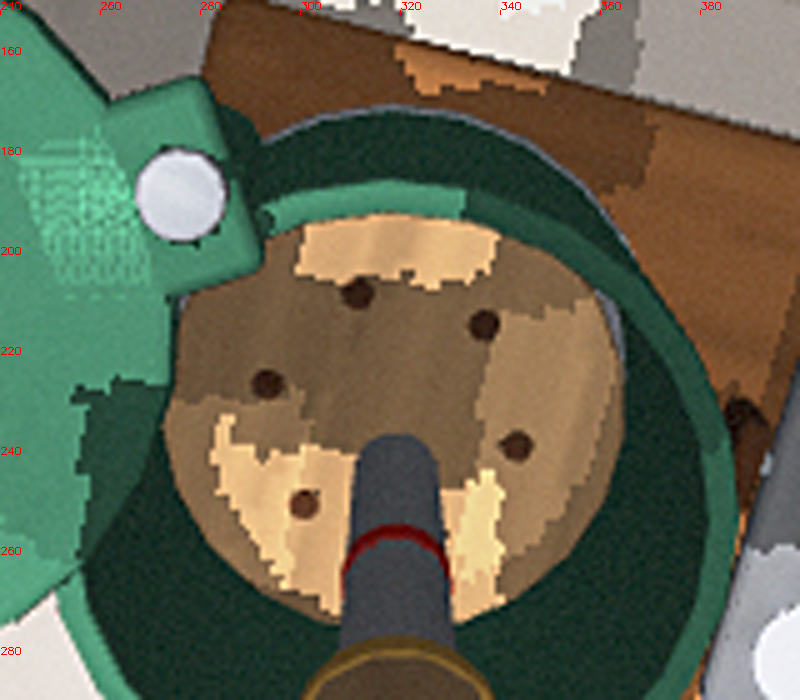

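Request:
carry_out:
  deltas:
    - {"delta_pos": [0,0,5],"roll": 0,"fingers": 1}
    - {"delta_pos": [0,0,9.5],"roll": 0,"fingers": 1}
    - {"delta_pos": [-1,-3.5,9.5],"roll": 0,"fingers": 1}
    - {"delta_pos": [-2.6,-7.4,9.5],"roll": 0,"fingers": 1}
    - {"delta_pos": [-2.6,-7.4,6],"roll": 0,"fingers": 1}
    - {"delta_pos": [-2.6,-7.4,4.5],"roll": 0,"fingers": 1}
    - {"delta_pos": [-2.6,-7.4,4.5],"roll": 0,"fingers": 1}
    - {"delta_pos": [-2.6,-7.4,4.5],"roll": 0,"fingers": 1}

```text
t: 39.9
position: [454.4, 66.9, 249.1]
orientation: [-14.8, 89.9, 178.7]
contact_force: [0.2, -0.3, -1.0]
width: 16.4
```

Run:
```python
from h import *
optics.get_image('wrist');optics.get_image('wrist')
d,s=cap('wrist','w19.png'); print(s['t'],s['position'],s['contact_force'],s['dq'])
crop(d['frame'],230,140,160,150,5,'c16.png')
```

```text
40.0 [455.58052845  67.08060081 250.72743677] [ 0.23977162  0.93610665 -0.46360013] [ 0.15813393 -0.43257616 -0.67852652 -0.12311627  0.05685073  0.03685677]
```

View pics/c16.png

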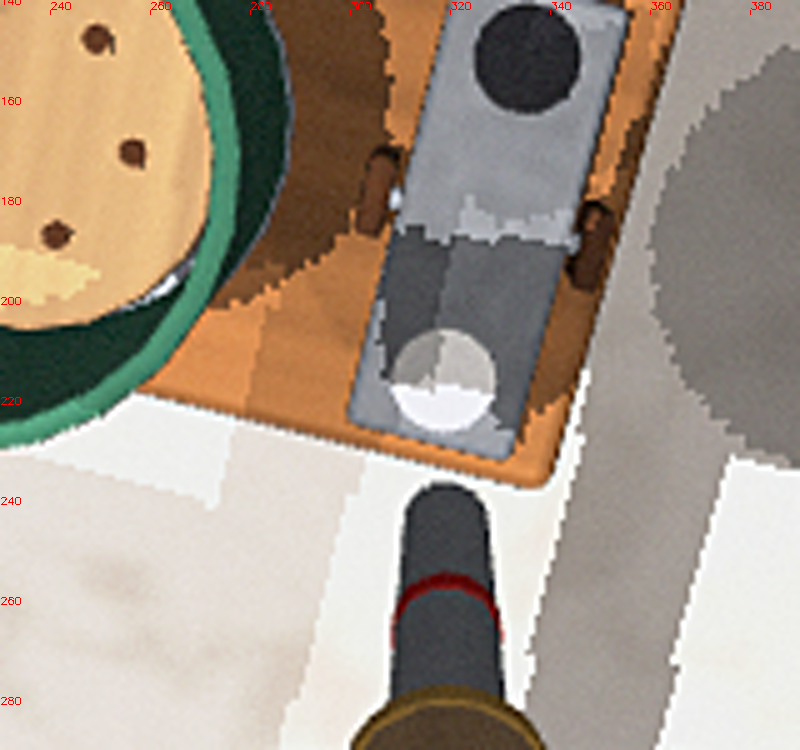

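Run:
```python
from h import *
d,s=load('wrist'); tz=s['position'][2]-152.6
print(tz,s['position'][:2],'dot',onz(d,s,[(318.8,216)],29)[0],'tip',onz(d,s,[(318.8,239.3)],tz+2)[0],'band (front edge)',onz(d,s,[(319,255.2)],tz+63)[0])
```

```text
98.12743676708487 [455.58052845  67.08060081] dot [452.37472338  66.86221472  29.        ] tip [450.29270278  66.2136891  100.12743677] band (front edge) [457.13750745  67.61918098 161.12743677]
```

Request:
carry_out:
  deltas:
    - {"delta_pos": [0.2,0.05,-3],"roll": 0,"fingers": 1}
    - {"delta_pos": [0.2,0.05,-6],"roll": 0,"fingers": 1}
    - {"delta_pos": [0.2,0.05,-6.7],"roll": 0,"fingers": 1}
    - {"delta_pos": [0.2,0.05,-6.7],"roll": 0,"fingers": 1}
    - {"delta_pos": [0.2,0.05,-6.7],"roll": 0,"fingers": 1}

```text
t: 40.55
position: [458.1, 67.5, 184.4]
orientation: [165.4, 89.8, -1.1]
contact_force: [0.4, 0.3, -1.1]
width: 16.5
```

Request:
carry_out:
  deltas:
    - {"delta_pos": [0,0,-0.4],"roll": 0,"fingers": 1}
    - {"delta_pos": [0,0,-0.8],"roll": 0,"fingers": 1}
    - {"delta_pos": [0,0,-1.1],"roll": 0,"fingers": 1}
    - {"delta_pos": [0,0,-1.2],"roll": 0,"fingers": 1}
    - {"delta_pos": [0,0,-1.2],"roll": 0,"fingers": 1}
    - {"delta_pos": [0,0,-1.2],"roll": 0,"fingers": 1}

```text
t: 41.15
position: [459.4, 67.5, 174.2]
orientation: [169.8, 89.7, 3.3]
contact_force: [0.4, 1.0, 10.6]
width: 17.2
```

Request:
carry_out:
  deltas:
    - {"delta_pos": [0,0,-0.3],"roll": 0,"fingers": 1}
    - {"delta_pos": [0,0,-0.3],"roll": 0,"fingers": 1}
    - {"delta_pos": [0,0,-0.3],"roll": 0,"fingers": 1}

```text
t: 41.45
position: [460.7, 67.6, 173.7]
orientation: [169.8, 89.6, 3.3]
contact_force: [-2.9, 0.5, 19.9]
width: 16.3
```

Request:
carry_out:
  deltas:
    - {"delta_pos": [0,0,2],"roll": 0,"fingers": 1}
    - {"delta_pos": [0,0,7],"roll": 0,"fingers": 1}
    - {"delta_pos": [0,0,12],"roll": 0,"fingers": 1}
    - {"delta_pos": [0,0,17],"roll": 0,"fingers": 1}
    - {"delta_pos": [0,0,18],"roll": 0,"fingers": 1}
    - {"delta_pos": [0,0,18],"roll": 0,"fingers": 1}
    - {"delta_pos": [0,0,18],"roll": 0,"fingers": 1}

```text
t: 42.15
position: [456.0, 67.4, 346.0]
orientation: [-13.9, 89.8, 179.6]
contact_force: [0.0, -0.0, -1.7]
width: 16.7
```

Run:
```python
from h import *
optics.get_image('wrist')
d,s=cap('wrist','w20.png'); print(s['t'],s['position'],s['contact_force'],s['dq'])
```

```text
42.2 [455.51825896  67.38252234 344.94979576] [-0.10030526  0.08935863 -0.56400709] [ 0.00782947  0.69254954  0.69686588  0.0297407   0.03016313 -0.02031775]
```

View pics/w20.png

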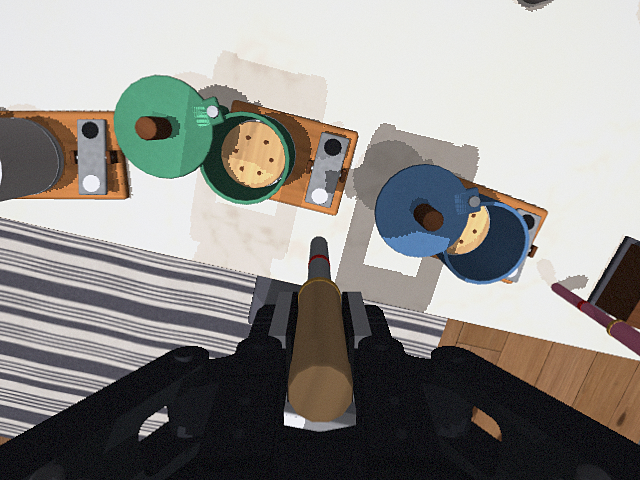

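Request:
carry_out:
  deltas:
    - {"delta_pos": [0,-36,1],"roll": 0,"fingers": 1}
    - {"delta_pos": [0,-36,1],"roll": 0,"fingers": 1}
    - {"delta_pos": [0,-36,1],"roll": 0,"fingers": 1}
    - {"delta_pos": [0,-36,1],"roll": 0,"fingers": 1}
    - {"delta_pos": [0,-36,1],"roll": 0,"fingers": 1}
    - {"delta_pos": [0,-36,1],"roll": 0,"fingers": 1}
    - {"delta_pos": [0,-36,1],"roll": 0,"fingers": 1}
    - {"delta_pos": [0,-36,1],"roll": 0,"fingers": 1}

```text
t: 43.05
position: [455.3, -296.8, 354.6]
orientation: [-26.2, 89.7, 167.0]
contact_force: [-0.0, 0.5, -0.7]
width: 16.4
```

Run:
```python
from h import *
for i in range(3): optics.get_image('wrist')
s=readout.observe(); print(s['t'],s['position'],s['dq'])
```

```text
43.2 [ 456.07306215 -292.18154294  355.32834191] [ 2.06530129 -1.75493365  0.5635289   0.42830117  0.26187527  0.09823446]
```

Request:
carry_out:
  deltas:
    - {"delta_pos": [-1.6,-4.9,-3],"roll": 0,"fingers": 1}
    - {"delta_pos": [-1.6,-4.9,-6],"roll": 0,"fingers": 1}
    - {"delta_pos": [-1.6,-4.9,-9],"roll": 0,"fingers": 1}
    - {"delta_pos": [-1.6,-4.9,-9],"roll": 0,"fingers": 1}
    - {"delta_pos": [-1.6,-4.9,-9],"roll": 0,"fingers": 1}
    - {"delta_pos": [-1.6,-4.9,-9],"roll": 0,"fingers": 1}

```text
t: 43.8
position: [442.2, -341.3, 270.1]
orientation: [124.8, 89.8, -41.6]
contact_force: [0.6, 0.6, -1.0]
width: 16.1
```

Run:
```python
from h import *
optics.get_image('wrist')
d,s=cap('wrist','w21.png'); print(s['t'],s['position'],s['contact_force'],s['dq'])
crop(d['frame'],240,130,160,150,5,'c17.png')
```

```text
43.85 [ 442.23458247 -341.6427783   270.49937648] [-0.06925586  0.95140402 -0.07728262] [-0.45972014 -0.05197851 -0.25200266 -0.16662516 -0.23765376 -0.01588563]
```

View pics/c17.png

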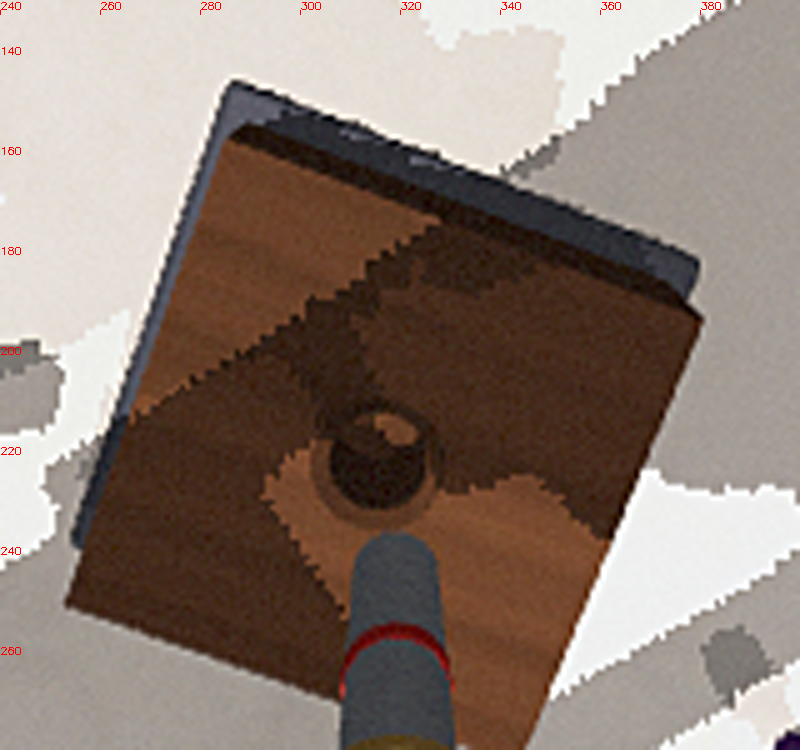

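Run:
```python
from h import *
d,s=load('wrist'); tz=s['position'][2]-152.6
print(tz,s['position'][:2],'hole',onz(d,s,[(315.3,222.6)],60)[0],'tip',onz(d,s,[(319.2,239.5)],tz+1)[0],'tip2',onz(d,s,[(319.2,238.5)],tz+1)[0])
P=np.array([[703,318],[228,135],[65,605]])/5+[240,130]
q=onz(d,s,P,60); print(q, (q[0]+q[2])/2)
```

```text
117.89937647950526 [ 442.23458247 -341.6427783 ] hole [ 435.38390157 -340.4306463    60.        ] tip [ 436.85804576 -343.33046496  118.89937648] tip2 [ 437.56553455 -343.15942285  118.89937648]
[[ 471.98506344 -387.32290727   60.        ]
 [ 482.53697088 -304.44760297   60.        ]
 [ 398.53409646 -294.1583215    60.        ]] [ 435.25957995 -340.74061438   60.        ]
```

Request:
carry_out:
  deltas:
    - {"delta_pos": [-0.2,0.2,-2],"roll": 0,"fingers": 1}
    - {"delta_pos": [-0.2,0.2,-4.4],"roll": 0,"fingers": 1}
    - {"delta_pos": [-0.2,0.2,-4.7],"roll": 0,"fingers": 1}
    - {"delta_pos": [-0.2,0.2,-4.7],"roll": 0,"fingers": 1}
    - {"delta_pos": [-0.2,0.2,-4.7],"roll": 0,"fingers": 1}
    - {"delta_pos": [-0.2,0.2,-4.7],"roll": 0,"fingers": 1}

```text
t: 44.5
position: [439.7, -340.4, 222.8]
orientation: [122.3, 89.8, -44.2]
contact_force: [-0.4, -0.7, -1.0]
width: 16.6
```

Run:
```python
from h import *
optics.get_image('wrist')
d,s=cap('wrist','w22.png'); print(s['t'],s['position'],s['contact_force'],s['dq'])
crop(d['frame'],240,150,160,130,5,'c18.png')
d,s=cap('scene'); crop(d['frame'],370,220,80,90,8,'s4.png')
```

```text
44.55 [ 439.57289348 -340.32640592  222.50161797] [ 0.5824075  -0.11333134 -0.76527511] [-0.07376047  0.17257015  0.31367367 -0.0270933   0.01596953  0.01089885]
```

View pics/c18.png

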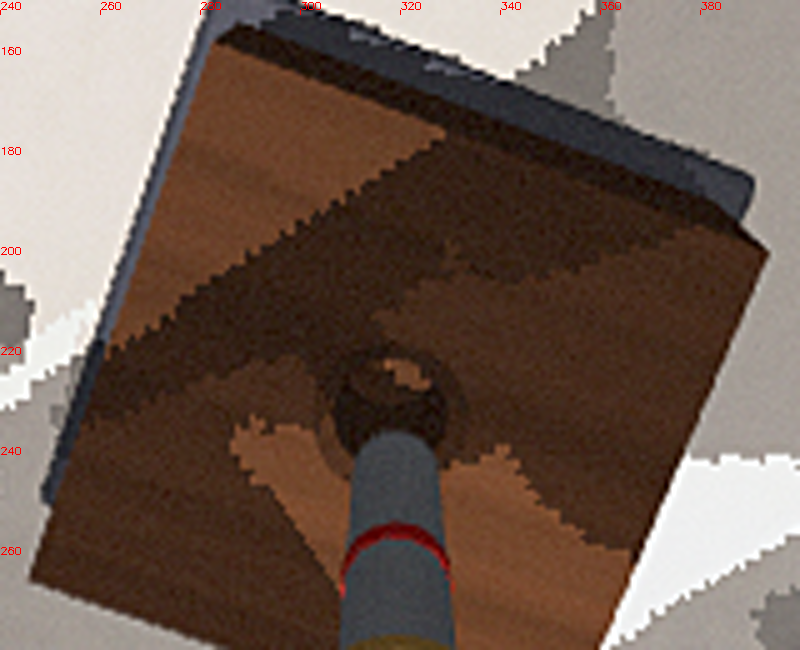

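View pics/s4.png

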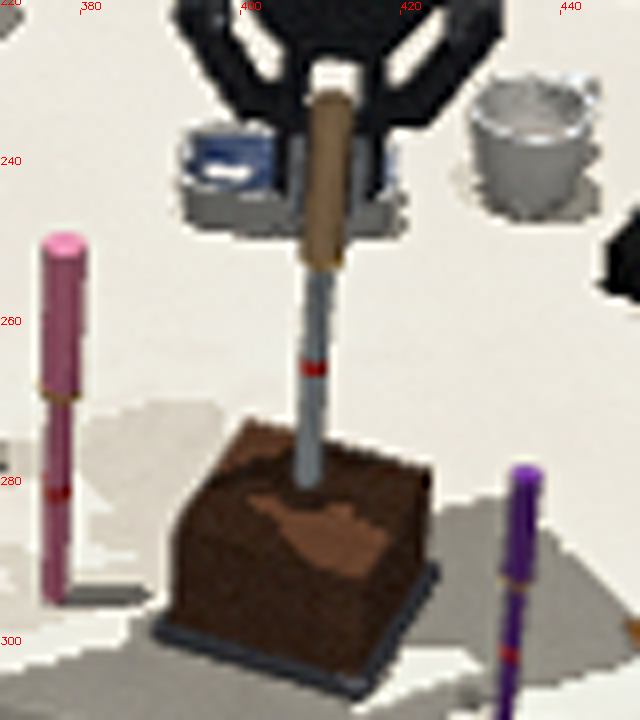

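Run:
```python
from h import *
d,s=load('wrist'); tz=s['position'][2]-152.6
print(tz,'hole',onz(d,s,[(318.2,233.6)],60)[0],'tip',onz(d,s,[(319.2,239.5)],tz+1)[0])
for xy in [(435.3,-340.6)]:
  for z in (60,): 
    a=np.arange(0,6.3,.1); print(proj(d,s,[[xy[0]+11.5*np.cos(t),xy[1]+11.5*np.sin(t),z] for t in a]).min(0),proj(d,s,[[xy[0]+11.5*np.cos(t),xy[1]+11.5*np.sin(t),z] for t in a]).max(0))
```

```text
69.90161796864939 hole [ 435.37596485 -340.80046663   60.        ] tip [ 434.01762709 -341.86571448   70.90161797]
[302.13507272 218.17950905] [333.66525586 248.78631733]
```

Request:
carry_out:
  deltas:
    - {"delta_pos": [0.05,0.06,-0.8],"roll": 0,"fingers": 1}
    - {"delta_pos": [0.05,0.06,-1.4],"roll": 0,"fingers": 1}
    - {"delta_pos": [0.05,0.06,-2.0],"roll": 0,"fingers": 1}
    - {"delta_pos": [0.05,0.06,-2.0],"roll": 0,"fingers": 1}

```text
t: 45.05
position: [439.5, -338.8, 199.5]
orientation: [-130.9, 90.0, 62.6]
contact_force: [2.8, -0.4, -2.6]
width: 16.6
```

Request:
carry_out:
  deltas:
    - {"delta_pos": [0,0,-0.8],"roll": 0,"fingers": 1}
    - {"delta_pos": [0,0,-1.4],"roll": 0,"fingers": 1}
    - {"delta_pos": [0,0,-2.0],"roll": 0,"fingers": 1}
    - {"delta_pos": [0,0,-2.5],"roll": 0,"fingers": 1}
    - {"delta_pos": [0,0,-2.5],"roll": 0,"fingers": 1}

```text
t: 45.55
position: [439.3, -338.9, 174.8]
orientation: [-91.6, 90.0, 101.9]
contact_force: [1.5, -0.7, -2.4]
width: 16.5
```

Request:
carry_out:
  deltas:
    - {"delta_pos": [0,0,-0.4],"roll": 0,"fingers": 1}
    - {"delta_pos": [0,0,-0.8],"roll": 0,"fingers": 1}
    - {"delta_pos": [0,0,-0.9],"roll": 0,"fingers": 1}
    - {"delta_pos": [0,0,-0.9],"roll": 0,"fingers": 1}

```text
t: 45.95
position: [439.5, -339.1, 166.9]
orientation: [141.0, 90.0, -25.5]
contact_force: [1.6, -0.2, 0.5]
width: 16.4
```

Request:
carry_out:
  deltas:
    - {"delta_pos": [0,0,-0.3],"roll": 0,"fingers": 1}
    - {"delta_pos": [0,0,-0.3],"roll": 0,"fingers": 1}
    - {"delta_pos": [0,0,-0.3],"roll": 0,"fingers": 1}

```text
t: 46.25
position: [440.3, -339.7, 166.7]
orientation: [131.7, 89.9, -34.8]
contact_force: [0.8, 2.2, 10.8]
width: 16.9
```

Request:
carry_out:
  deltas:
    - {"delta_pos": [0,0,0.2],"roll": 0,"fingers": 5}
    - {"delta_pos": [0,0,0.2],"roll": 0,"fingers": 5}
    - {"delta_pos": [0,0,0.2],"roll": 0,"fingers": 5}
    - {"delta_pos": [0,0,0.2],"roll": 0,"fingers": 5}
    - {"delta_pos": [0,0,5],"roll": 0,"fingers": 5}
    - {"delta_pos": [0,0,10],"roll": 0,"fingers": 5}
    - {"delta_pos": [0,0,15],"roll": 0,"fingers": 5}
    - {"delta_pos": [0,0,18],"roll": 0,"fingers": 5}

```text
t: 47.05
position: [440.0, -339.9, 348.4]
orientation: [118.8, 89.7, -47.7]
contact_force: [0.2, -0.2, 0.0]
width: 49.8
```

Run:
```python
from h import *
d,s=cap('wrist','w23.png'); print(s['t'],s['position'],s['contact_force'],s['width'])
d,s=cap('scene'); crop(d['frame'],360,210,110,100,7,'s5.png')
```

```text
47.05 [ 440.03535738 -339.8541979   348.38897449] [ 0.21198343 -0.23357799  0.00774903] 49.829869214229106
```

View pics/w23.png

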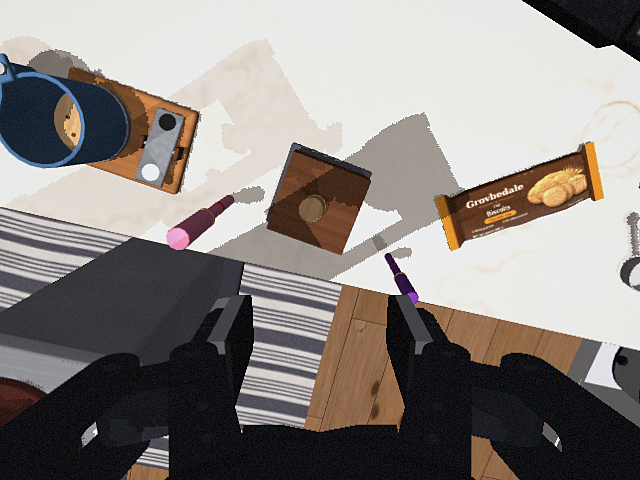

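View pics/s5.png

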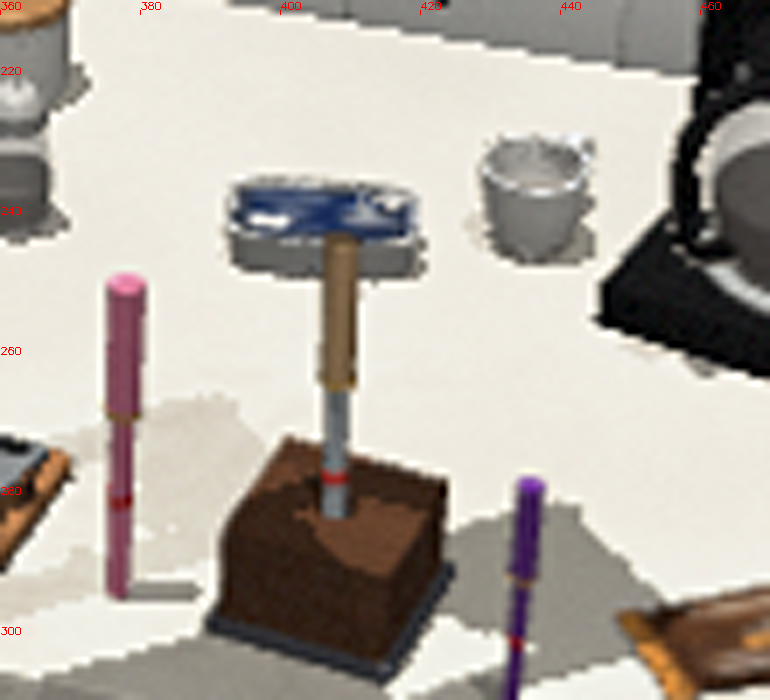

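Run:
```python
from h import *
d,s=load('wrist'); print(onz(d,s,[(313,208)],200), onz(d,s,[(313,208)],199))
crop(d['frame'],250,130,140,140,5,'c19.png')
```

```text
[[ 456.15902084 -332.1856251   200.        ]] [[ 455.97905119 -332.21639863  199.        ]]
```

View pics/c19.png

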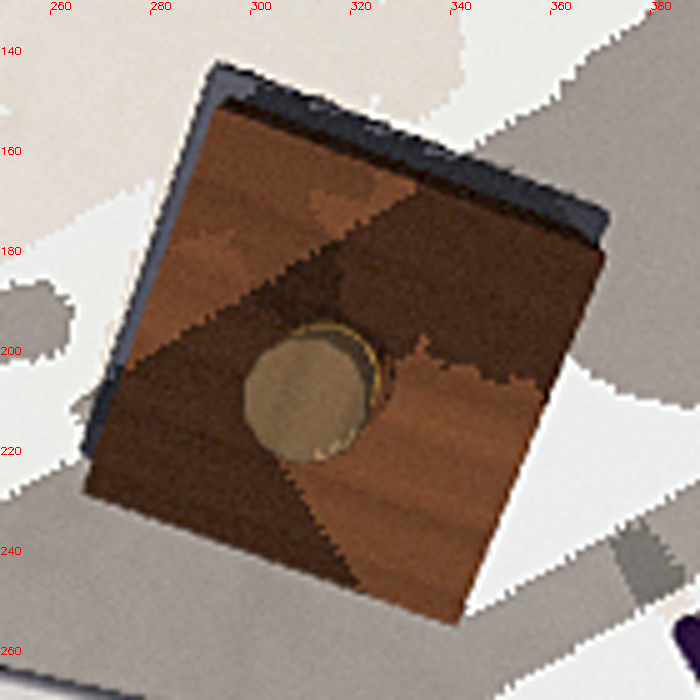

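Request:
carry_out:
  deltas:
    - {"delta_pos": [1.2,0.5,-5],"roll": 0,"fingers": 6}
    - {"delta_pos": [1.2,0.5,-10],"roll": 0,"fingers": 6}
    - {"delta_pos": [1.2,0.5,-14],"roll": 0,"fingers": 6}
    - {"delta_pos": [1.2,0.5,-17.8],"roll": 0,"fingers": 6}
    - {"delta_pos": [1.2,0.5,-17.8],"roll": 0,"fingers": 6}
    - {"delta_pos": [1.2,0.5,-17.8],"roll": 0,"fingers": 6}

```text
t: 47.75
position: [450.4, -333.3, 164.5]
orientation: [-56.1, 89.8, 137.4]
contact_force: [0.0, -0.6, 0.2]
width: 59.8
```

Request:
carry_out:
  deltas:
    - {"delta_pos": [0,0,0],"roll": 0,"fingers": 1}
    - {"delta_pos": [0,0,0],"roll": 0,"fingers": 1}
    - {"delta_pos": [0,0,0],"roll": 0,"fingers": 1}
    - {"delta_pos": [0,0,0],"roll": 0,"fingers": 1}
    - {"delta_pos": [0,0,0],"roll": 0,"fingers": 1}
    - {"delta_pos": [0,0,0],"roll": 0,"fingers": 1}
  grip_force: 20

```text
t: 48.35
position: [452.7, -335.3, 168.1]
orientation: [123.1, 89.7, -43.4]
contact_force: [0.7, -0.5, 6.0]
width: 17.1
```

Run:
```python
from h import *
d,s=cap('wrist','w24.png'); print(s['t'],s['position'],s['contact_force'],s['width'])
```

```text
48.35 [ 452.66746863 -335.25339366  168.09652721] [ 0.69605305 -0.542684    5.96442474] 17.119532454460195
```

View pics/w24.png

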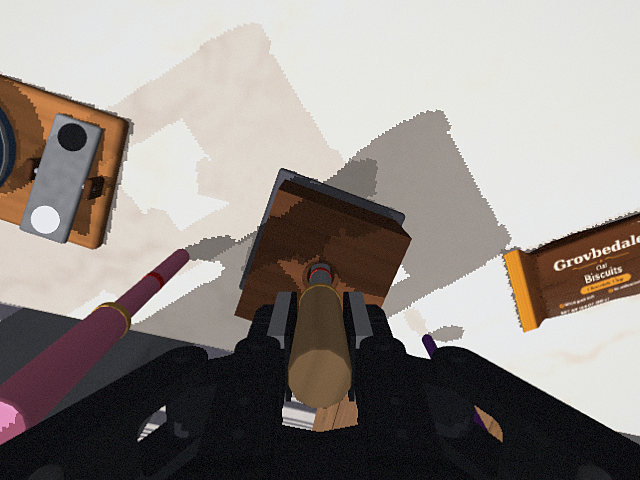

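Request:
carry_out:
  deltas:
    - {"delta_pos": [-0.5,-0.2,0],"roll": 0,"fingers": 1}
    - {"delta_pos": [-1.0,-0.4,0],"roll": 0,"fingers": 1}
    - {"delta_pos": [-1.6,-0.5,0],"roll": 0,"fingers": 1}
    - {"delta_pos": [-1.6,-0.5,0],"roll": 0,"fingers": 1}
    - {"delta_pos": [-1.6,-0.5,0],"roll": 0,"fingers": 1}

```text
t: 48.9
position: [437.4, -340.0, 168.7]
orientation: [141.5, 89.7, -25.1]
contact_force: [0.8, 1.5, 7.5]
width: 17.1
```

Run:
```python
from h import *
d,s=cap('wrist','w25.png'); print(s['t'],s['position'],s['contact_force'],s['width'])
```

```text
48.9 [ 437.35982856 -340.04532794  168.6815961 ] [0.80806102 1.49999563 7.50923041] 17.078779755688252
```

View pics/w25.png

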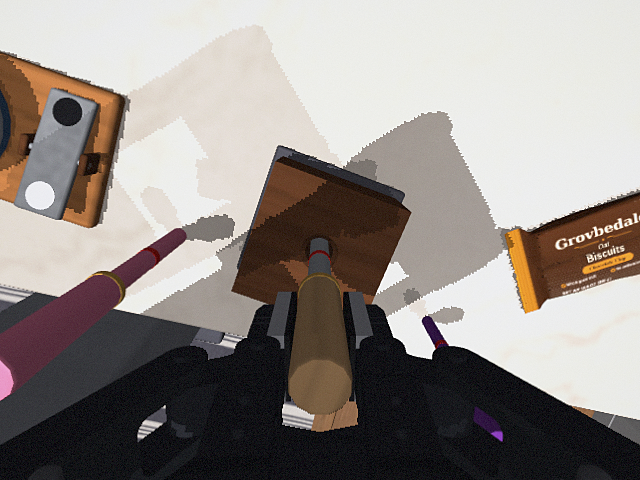

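Request:
carry_out:
  deltas:
    - {"delta_pos": [0,0,0],"roll": 0,"fingers": 2.2}
    - {"delta_pos": [0,0,0],"roll": 0,"fingers": 2.6}
    - {"delta_pos": [0,0,0],"roll": 0,"fingers": 3.5}
    - {"delta_pos": [0,0,0],"roll": 0,"fingers": 5}
    - {"delta_pos": [0,0,3],"roll": 0,"fingers": 5}
    - {"delta_pos": [0,0,8],"roll": 0,"fingers": 5}
    - {"delta_pos": [0,0,13],"roll": 0,"fingers": 5}
    - {"delta_pos": [0,0,18],"roll": 0,"fingers": 5}

```text
t: 49.75
position: [434.9, -338.6, 346.9]
orientation: [-55.7, 89.9, 137.8]
contact_force: [0.6, -0.3, -0.3]
width: 50.1
```

Run:
```python
from h import *
optics.get_image('wrist')
d,s=cap('wrist','w26.png'); print(s['t'],s['position'],s['contact_force'],s['width'])
```

```text
49.8 [ 437.92617252 -341.5915325   358.38134192] [ 2.77792811 -1.17249402  6.10375321] 50.190038385634
```

View pics/w26.png

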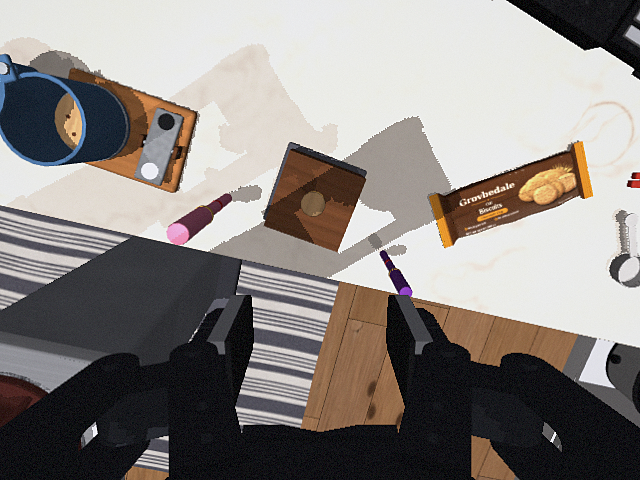

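Run:
```python
from h import *
optics.get_image('wrist');optics.get_image('wrist');optics.get_image('wrist')
d,s=cap('wrist'); print(s['t'],s['position'],s['contact_force'],s['width'],s['dq'])
crop(d['frame'],250,130,140,140,5,'c20.png')
```

```text
50.0 [ 435.08344583 -338.80333996  345.2590559 ] [-0.05191776  0.05955702 -0.90119289] 50.08741252593742 [0.1440001  1.50860159 2.67995121 0.04687558 0.05465982 0.0260217 ]
```

View pics/c20.png

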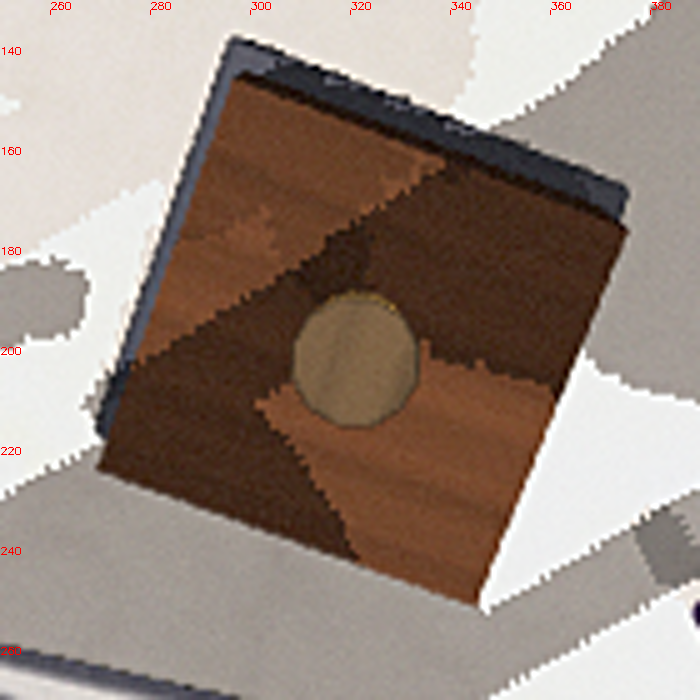

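Run:
```python
from h import *
d,s=load('wrist'); print(onz(d,s,[(321.2,201.6)],200)); s=readout.observe(); print(s['position'],s['dq'])
```

```text
[[ 456.69268184 -334.73592169  200.        ]]
[ 434.64031155 -338.36334425  343.78904938] [0.12507171 0.8496856  1.27115191 0.00475899 0.0213443  0.06834093]
```

Request:
carry_out:
  deltas:
    - {"delta_pos": [1.8,0.2,-5],"roll": 0,"fingers": 5}
    - {"delta_pos": [1.8,0.2,-10],"roll": 0,"fingers": 5}
    - {"delta_pos": [1.8,0.2,-14],"roll": 0,"fingers": 5}
    - {"delta_pos": [1.8,0.2,-17.5],"roll": 0,"fingers": 5}
    - {"delta_pos": [1.8,0.2,-17.5],"roll": 0,"fingers": 5}
    - {"delta_pos": [1.8,0.2,-17.5],"roll": 0,"fingers": 5}

```text
t: 50.65
position: [452.2, -335.9, 168.8]
orientation: [-57.3, 89.7, 136.2]
contact_force: [0.9, -0.5, 1.2]
width: 49.7
```

Request:
carry_out:
  deltas:
    - {"delta_pos": [0,0,0],"roll": 0,"fingers": 1}
    - {"delta_pos": [0,0,0],"roll": 0,"fingers": 1}
    - {"delta_pos": [0,0,0],"roll": 0,"fingers": 1}
    - {"delta_pos": [0,0,0],"roll": 0,"fingers": 1}
    - {"delta_pos": [0,0,0],"roll": 0,"fingers": 1}

```text
t: 51.15
position: [454.6, -337.6, 173.4]
orientation: [136.7, 89.8, -29.8]
contact_force: [-0.3, 1.2, 6.4]
width: 17.6
```

Request:
carry_out:
  deltas:
    - {"delta_pos": [-0.5,-0.2,0],"roll": 0,"fingers": 1}
    - {"delta_pos": [-1.0,-0.3,0],"roll": 0,"fingers": 1}
    - {"delta_pos": [-1.5,-0.45,0],"roll": 0,"fingers": 1}
    - {"delta_pos": [-1.95,-0.55,0],"roll": 0,"fingers": 1}
    - {"delta_pos": [-1.95,-0.55,0],"roll": 0,"fingers": 1}
    - {"delta_pos": [-1.95,-0.55,0],"roll": 0,"fingers": 1}

```text
t: 51.75
position: [435.5, -343.0, 173.8]
orientation: [149.8, 89.7, -16.8]
contact_force: [0.3, 3.3, 7.4]
width: 17.5
```

Run:
```python
from h import *
d,s=cap('wrist','w27.png'); print(s['t'],s['position'],s['contact_force'],s['width'])
crop(d['frame'],240,200,160,230,3.3,'c21.png')
```

```text
51.75 [ 435.4666674  -342.96688511  173.76193266] [0.28302461 3.25072195 7.36065589] 17.51736739177687
```

View pics/c21.png

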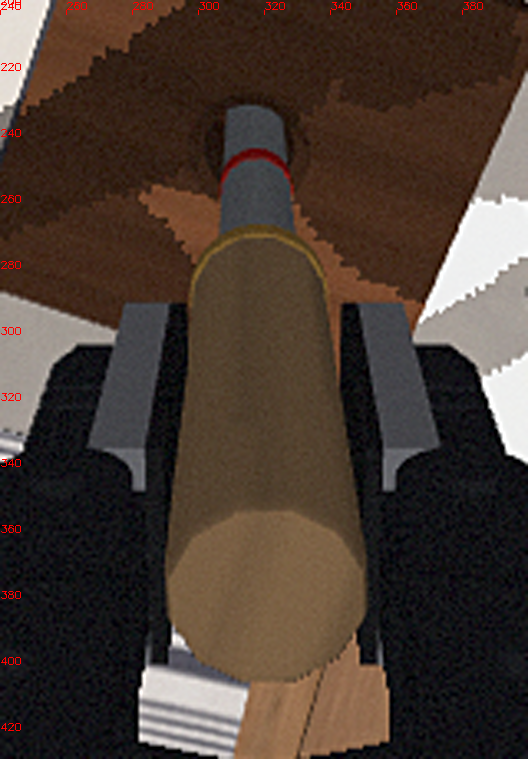

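Run:
```python
from h import *
d,s=load('wrist')
print(s['position'])
for n,uv,z,r in [('band',(317.3,245.5),78,6),('ring',(318.3,268.3),125,9),('top',(320.6,380.6),200,0)]:
    p=onz(d,s,[uv],z)[0]; print(n,p.round(1),'axis x',round(p[0]-r,1))
# reference: original at-grasp image? lifted w9
```

```text
[ 435.4666674  -342.96688511  173.76193266]
band [ 440.8 -340.7   78. ] axis x 434.8
ring [ 443.2 -340.8  125. ] axis x 434.2
top [ 435.8 -343.3  200. ] axis x 435.8
```

Request:
carry_out:
  deltas:
    - {"delta_pos": [-0.05,0.2,0],"roll": 0,"fingers": 1}
    - {"delta_pos": [-0.05,0.2,0],"roll": 0,"fingers": 1}
    - {"delta_pos": [-0.05,0.2,0],"roll": 0,"fingers": 2.0}
    - {"delta_pos": [-0.05,0.2,0],"roll": 0,"fingers": 2.4}
    - {"delta_pos": [-0.05,0.2,0],"roll": 0,"fingers": 3.0}
    - {"delta_pos": [-0.05,0.2,0],"roll": 0,"fingers": 4.5}
    - {"delta_pos": [-0.05,0.2,0],"roll": 0,"fingers": 4.5}
    - {"delta_pos": [-0.05,0.2,0],"roll": 0,"fingers": 4.5}

```text
t: 52.6
position: [433.2, -340.5, 170.6]
orientation: [-49.6, 90.0, 143.9]
contact_force: [0.4, 0.2, 0.3]
width: 44.9
```

Request:
carry_out:
  deltas:
    - {"delta_pos": [0,0,5],"roll": 0,"fingers": 5}
    - {"delta_pos": [0,0,10],"roll": 0,"fingers": 5}
    - {"delta_pos": [0,0,15],"roll": 0,"fingers": 5}
    - {"delta_pos": [0,0,15],"roll": 0,"fingers": 5}
    - {"delta_pos": [0,0,15],"roll": 0,"fingers": 5}

```text
t: 53.1
position: [434.0, -341.2, 323.1]
orientation: [120.5, 89.7, -46.0]
contact_force: [-0.8, 0.6, -0.9]
width: 50.2
```

Run:
```python
from h import *
optics.get_image('wrist')
d,s=cap('wrist','w28.png'); print(s['t'],s['position'],s['contact_force'],s['width'])
d2,s2=cap('scene'); crop(d2['frame'],360,210,110,100,7,'s6.png')
```

```text
53.15 [ 433.18643389 -340.38484464  320.61493077] [ 0.49085007  0.54118353 -0.4836188 ] 50.083215134776566
```

View pics/w28.png

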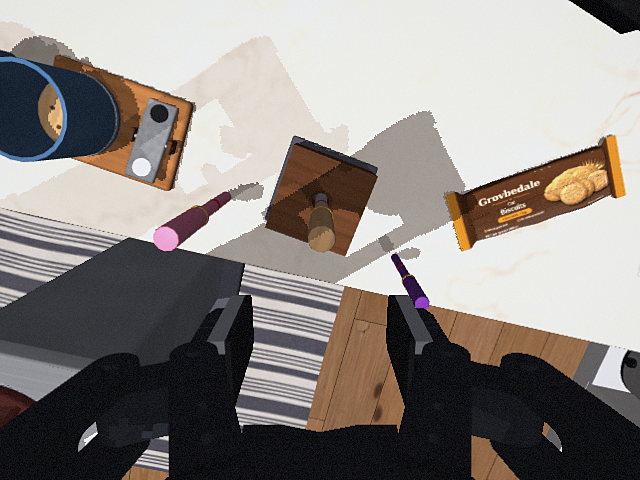

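View pics/s6.png

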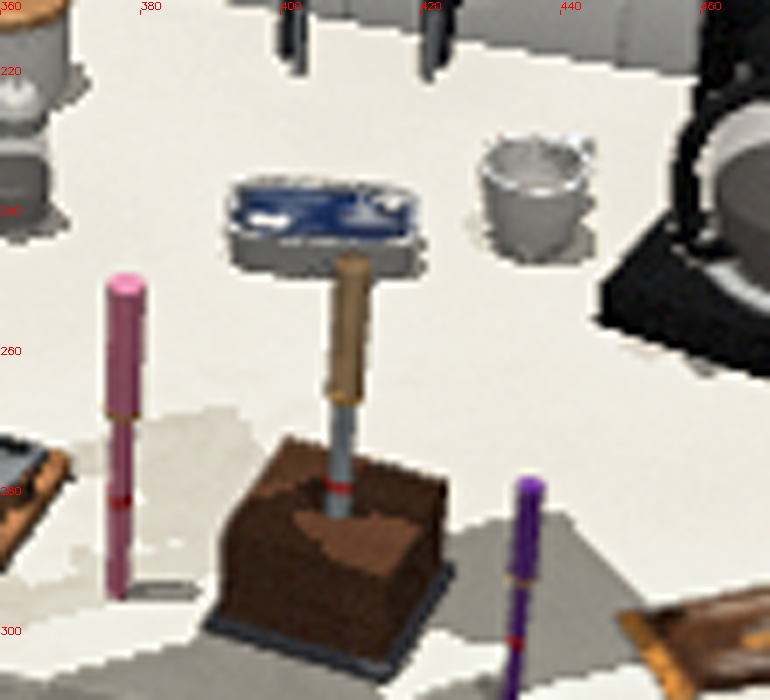

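Request:
carry_out:
  deltas:
    - {"delta_pos": [0,0,3],"roll": 0,"fingers": 5}
    - {"delta_pos": [3.5,28,3],"roll": 0,"fingers": 5}
    - {"delta_pos": [3.5,28,3],"roll": 0,"fingers": 5}
    - {"delta_pos": [3.5,28,3],"roll": 0,"fingers": 5}
    - {"delta_pos": [3.5,28,3],"roll": 0,"fingers": 5}
    - {"delta_pos": [3.5,28,3],"roll": 0,"fingers": 5}
    - {"delta_pos": [3.5,28,3],"roll": 0,"fingers": 5}
    - {"delta_pos": [3.5,28,3],"roll": 0,"fingers": 5}

```text
t: 54.05
position: [467.5, -56.7, 348.4]
orientation: [-48.8, 89.7, 145.0]
contact_force: [0.1, -0.4, -0.2]
width: 49.9
```

Run:
```python
from h import *
for i in range(4): optics.get_image('wrist')
d,s=cap('wrist','w29.png'); print(s['t'],s['position'],s['contact_force'],s['dq'])
```

```text
54.25 [467.87777368 -61.22981884 349.50186312] [ 1.21467615  0.63788051 -0.58202754] [-0.9027095  -0.27906251 -0.72314474  0.11510982  0.07303659  0.14067044]
```

View pics/w29.png

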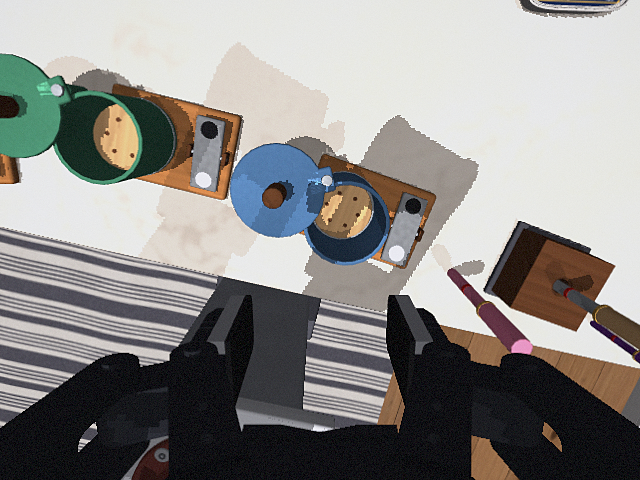

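Run:
```python
from h import *
d,s=load('wrist')
crop(d['frame'],220,130,230,150,3.4,'c22.png')
crop(d['frame'],0,40,250,170,3.2,'c23.png')
```

```text
(no output)
```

View pics/c22.png

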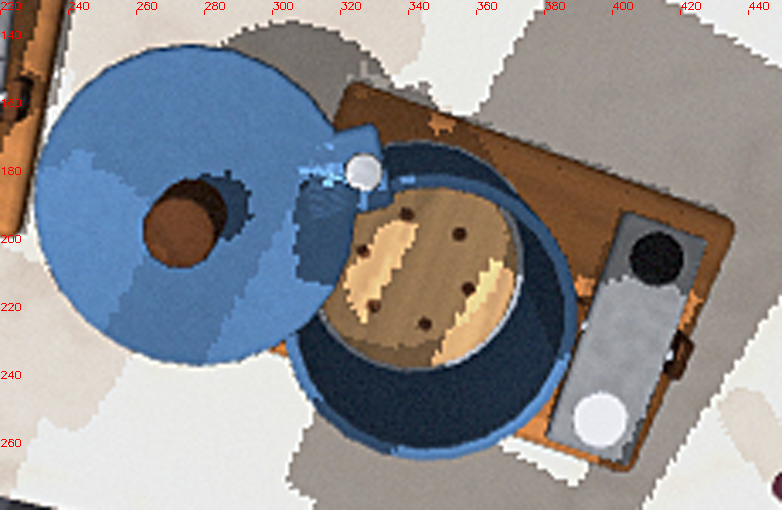

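View pics/c23.png

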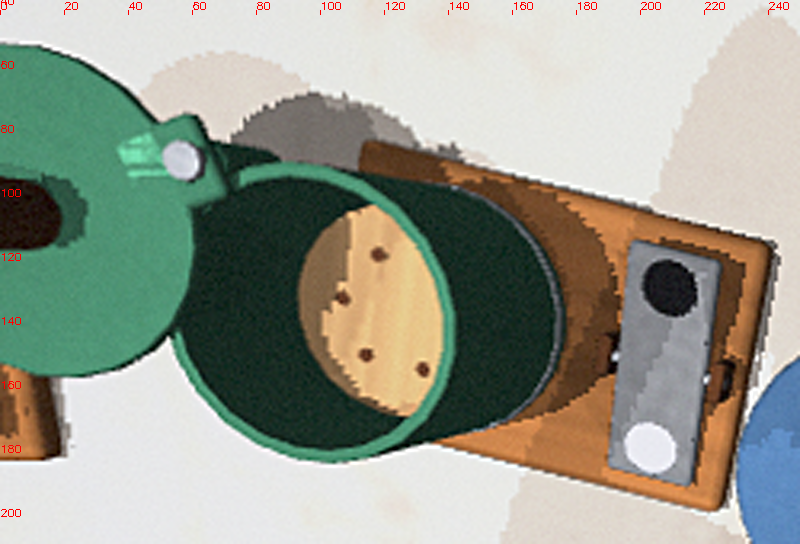

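```bash
cat >> pose.py <<'E'
def arc(n,x0,y0,k,P,knob,N=8):
    d,s=load('wrist'); g=lambda p:(x0+p[0]/k,y0+p[1]/k)
    r=fit(d,s,{a:g(b) for a,b in P.items()}); o,y=r[0],r[1]
    kn=onz(d,s,[g(knob)],153)[0][:2]; pin=at(o,y,(61,-33))
    qs=np.linspace(0,2,401); q=qs[np.argmin([np.linalg.norm((knobat(o,y,t)-pin)/45-(kn-pin)/np.linalg.norm(kn-pin)) for t in qs])]
    print(n,'o',o.round(1),'yaw',round(y,1),r[2],'knob',kn.round(1),'r',round(np.linalg.norm(kn-pin),1),'q',q,'tcp',s['position'].round(1))
    k0=knobat(o,y,q); print('from',k0.round(1),'shut',knobat(o,y,0).round(1))
    for t in np.linspace(q,-.02,2*N+1)[1:]: print(round(t,2),((knobat(o,y,t)-k0)/10).round(2))
E
python3 - <<'E'
from pose import *
arc('blue',220,130,3.4,dict(black=(656,258),white=(600,419),pin=(363,172)),(178,231))
run('green',0,40,3.2,dict(black=(669,288),white=(650,446),pin=(183,160)))
E
```

```text
blue o [ 455.2 -118.8] yaw 84.8 {'black': array([0.2, 1.5]), 'white': array([-0.9, -1.3]), 'pin': array([ 0.7, -0.2])} knob [474.5 -20.9] r 44.4 q 1.79 tcp [467.9 -61.2 349.5]
from [474.3 -20.4] shut [458.2 -88.7]
1.68 [-0.45 -0.24]
1.56 [-0.86 -0.54]
1.45 [-1.24 -0.87]
1.34 [-1.58 -1.25]
1.22 [-1.88 -1.67]
1.11 [-2.12 -2.11]
1.0 [-2.32 -2.58]
0.88 [-2.46 -3.07]
0.77 [-2.54 -3.57]
0.66 [-2.57 -4.08]
0.55 [-2.54 -4.59]
0.43 [-2.45 -5.09]
0.32 [-2.31 -5.58]
0.21 [-2.11 -6.05]
0.09 [-1.86 -6.49]
-0.02 [-1.56 -6.9 ]
green o [481.  111.7] yaw 89.5 {'black': array([-1.8,  1.8]), 'white': array([ 1.4, -0.9]), 'pin': array([ 0.4, -0.9])}
 mouth [481.2 141.7] white dot [452.6  67. ] black [508.6  66.5] tcp [467.9 -61.2 349.5]
```

Request:
carry_out:
  deltas:
    - {"delta_pos": [0.65,4.05,-5],"roll": 0,"fingers": 4.5}
    - {"delta_pos": [0.65,4.05,-10],"roll": 0,"fingers": 4.5}
    - {"delta_pos": [0.65,4.05,-14],"roll": 0,"fingers": 4.5}
    - {"delta_pos": [0.65,4.05,-18],"roll": 0,"fingers": 4.5}
    - {"delta_pos": [0.65,4.05,-19.8],"roll": 0,"fingers": 4.5}
    - {"delta_pos": [0.65,4.05,-19.8],"roll": 0,"fingers": 4.5}
    - {"delta_pos": [0.65,4.05,-19.8],"roll": 0,"fingers": 4.5}

```text
t: 55.0
position: [475.2, -21.1, 153.1]
orientation: [54.7, 90.0, -111.8]
contact_force: [-0.0, 0.4, 0.1]
width: 44.8
```

Request:
carry_out:
  deltas:
    - {"delta_pos": [0,0,0],"roll": 0,"fingers": 1}
    - {"delta_pos": [0,0,0],"roll": 0,"fingers": 1}
    - {"delta_pos": [0,0,0],"roll": 0,"fingers": 1}
    - {"delta_pos": [0,0,0],"roll": 0,"fingers": 1}
    - {"delta_pos": [0,0,0.1],"roll": 0,"fingers": 1}
  grip_force: 20

```text
t: 55.5
position: [476.1, -20.4, 155.1]
orientation: [148.0, 89.8, -18.5]
contact_force: [1.8, -1.4, -0.8]
width: 16.9
```

Request:
carry_out:
  deltas:
    - {"delta_pos": [-0.45,-0.24,0],"roll": 0,"fingers": 1}
    - {"delta_pos": [-0.86,-0.54,0],"roll": 0,"fingers": 1}
    - {"delta_pos": [-1.24,-0.87,0],"roll": 0,"fingers": 1}
    - {"delta_pos": [-1.58,-1.25,0],"roll": 0,"fingers": 1}
    - {"delta_pos": [-1.88,-1.67,0],"roll": 0,"fingers": 1}
    - {"delta_pos": [-2.12,-2.11,0],"roll": 0,"fingers": 1}
    - {"delta_pos": [-2.32,-2.58,0],"roll": 0,"fingers": 1}
    - {"delta_pos": [-2.46,-3.07,0],"roll": 0,"fingers": 1}

```text
t: 56.3
position: [451.7, -51.2, 155.0]
orientation: [164.3, 89.7, -2.2]
contact_force: [4.1, 0.4, 4.9]
width: 17.1
```

Request:
carry_out:
  deltas:
    - {"delta_pos": [-0.08,-0.5,0],"roll": 0,"fingers": 1}
    - {"delta_pos": [-0.11,-1.01,0],"roll": 0,"fingers": 1}
    - {"delta_pos": [-0.08,-1.52,0],"roll": 0,"fingers": 1}
    - {"delta_pos": [0.01,-2.02,0],"roll": 0,"fingers": 1}
    - {"delta_pos": [0.15,-2.51,0],"roll": 0,"fingers": 1}
    - {"delta_pos": [0.35,-2.98,0],"roll": 0,"fingers": 1}
    - {"delta_pos": [0.6,-3.42,0],"roll": 0,"fingers": 1}
    - {"delta_pos": [0.92,-3.86,0],"roll": 0,"fingers": 1}

```text
t: 57.1
position: [461.0, -88.2, 154.9]
orientation: [-151.9, 89.7, 41.5]
contact_force: [1.1, 8.2, 8.9]
width: 16.8
```

Request:
carry_out:
  deltas:
    - {"delta_pos": [0,0,0],"roll": 0,"fingers": 1}
    - {"delta_pos": [0,0,0],"roll": 0,"fingers": 1}

```text
t: 57.3
position: [460.8, -87.8, 154.9]
orientation: [-145.2, 89.7, 48.2]
contact_force: [3.9, 4.6, 6.4]
width: 16.6
```

Request:
carry_out:
  deltas:
    - {"delta_pos": [0,0,0],"roll": 0,"fingers": 4.5}
    - {"delta_pos": [0,0,0],"roll": 0,"fingers": 4.5}
    - {"delta_pos": [0,0,0],"roll": 0,"fingers": 4.5}
    - {"delta_pos": [0,0,4],"roll": 0,"fingers": 4.5}
    - {"delta_pos": [0,3,8],"roll": 0,"fingers": 4.5}
    - {"delta_pos": [0,6,12],"roll": 0,"fingers": 4.5}
    - {"delta_pos": [0,9,16],"roll": 0,"fingers": 4.5}
    - {"delta_pos": [0,12,19],"roll": 0,"fingers": 4.5}

```text
t: 58.1
position: [459.2, 31.5, 346.0]
orientation: [153.7, 89.9, -12.8]
contact_force: [0.8, 0.3, -0.7]
width: 45.1
```

Request:
carry_out:
  deltas:
    - {"delta_pos": [0.5,4,0],"roll": 0,"fingers": 4.5}
    - {"delta_pos": [1,8,0],"roll": 0,"fingers": 4.5}
    - {"delta_pos": [1,10,0],"roll": 0,"fingers": 4.5}
    - {"delta_pos": [1,10,0],"roll": 0,"fingers": 4.5}
    - {"delta_pos": [1,10,0],"roll": 0,"fingers": 4.5}

```text
t: 58.6
position: [468.8, 130.4, 342.9]
orientation: [16.9, 89.9, -149.5]
contact_force: [0.2, 0.3, -0.3]
width: 44.8
```

Run:
```python
from h import *
for i in range(3): optics.get_image('wrist')
d,s=cap('wrist','w30.png'); print(s['t'],s['position'],s['contact_force'],s['dq'])
```

```text
58.75 [469.27208283 129.57236658 343.36682242] [-0.05173185  0.37727083 -0.25375654] [-0.30661865 -0.15807728 -0.233117    0.23373355 -0.13530346  0.15020553]
```

View pics/w30.png

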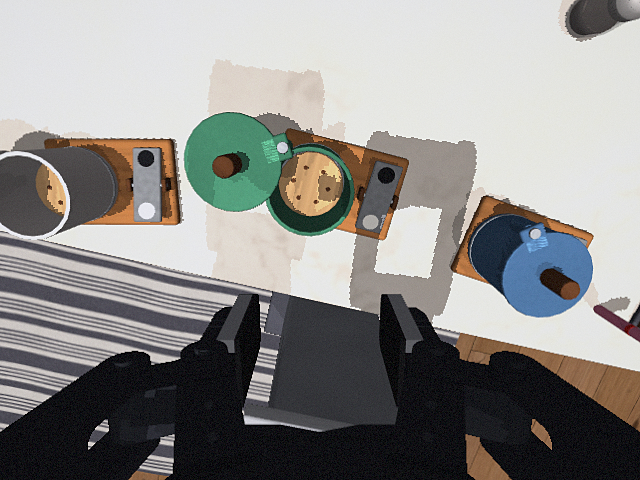

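Run:
```python
from h import *
d,s=load('wrist')
crop(d['frame'],175,100,240,150,3.3,'c24.png')
crop(d['frame'],440,180,180,150,4,'c25.png')
```

```text
(no output)
```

View pics/c24.png

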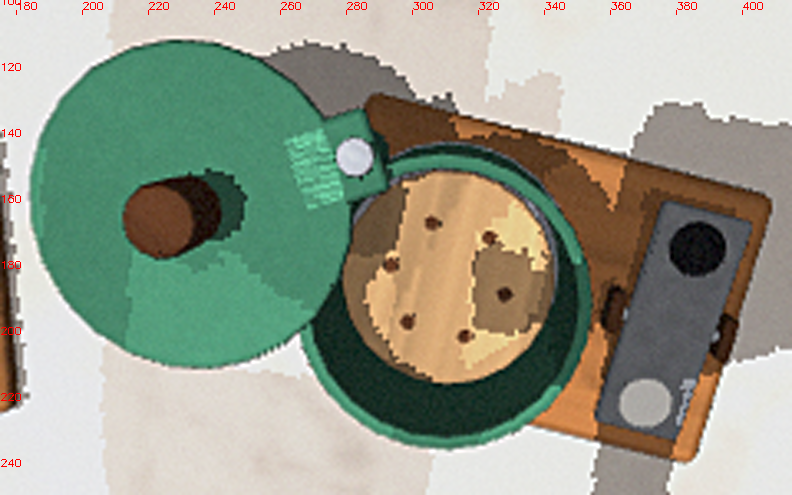

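View pics/c25.png

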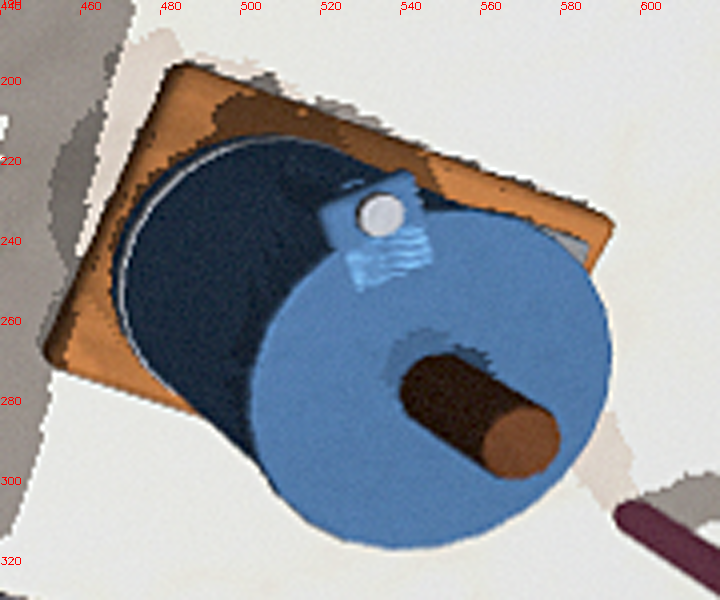

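Run:
```python
from pose import *
MOD['white']=(-45,28,23);MOD['black']=(-45,-28,35)
arc('green',175,100,3.3,dict(black=(697,248),white=(646,402),pin=(355,156)),(160,217))
d,s=load('wrist'); g=lambda p:(440+p[0]/4,180+p[1]/4)
k=onz(d,s,[g((520,440))],153)[0];p=onz(d,s,[g((382,214))],121)[0]
P=np.array([onz(d,s,[g(c)],14)[0] for c in [(180,65),(613,218),(48,358)]]).round(1)
print('blue knob',k,'pin',p,'corners(back-left,back-right,front-left)',P.tolist())
# plinth frame: x axis from back-right? to back-left is +x (world +y)
ex=(P[0]-P[1])[:2]; ex/=np.linalg.norm(ex); yaw=np.degrees(np.arctan2(ex[1],ex[0])); o=(P[1]+P[2])[:2]/2
print('yaw',yaw,'o',o,'len',np.linalg.norm(P[0]-P[1]),np.linalg.norm(P[0]-P[2]))
for q in (0,.05,.1,.15,.2,.3): print(q,knobat(o,yaw,q).round(1))
print('pin exp',at(o,yaw,(61,-33)))
```

```text
green o [480.9 111.5] yaw 89.1 {'black': array([-0.7,  0.2]), 'white': array([ 0.6, -0.3]), 'pin': array([0.2, 0.1])} knob [493.  210.7] r 44.5 q 1.795 tcp [469.3 129.6 343.4]
from [492.8 211.1] shut [481.6 141.7]
1.68 [-0.43 -0.28]
1.57 [-0.83 -0.6 ]
1.45 [-1.18 -0.96]
1.34 [-1.49 -1.37]
1.23 [-1.76 -1.8 ]
1.11 [-1.97 -2.26]
1.0 [-2.13 -2.75]
0.89 [-2.24 -3.25]
0.77 [-2.29 -3.76]
0.66 [-2.28 -4.27]
0.55 [-2.21 -4.77]
0.43 [-2.08 -5.27]
0.32 [-1.9  -5.74]
0.21 [-1.67 -6.2 ]
0.09 [-1.39 -6.62]
-0.02 [-1.06 -7.01]
blue knob [459.40541446 -87.55820284 153.        ] pin [494.54932615 -60.33682225 121.        ] corners(back-left,back-right,front-left) [[509.3, -52.1, 14.0], [496.5, -189.0, 14.0], [417.9, -43.5, 14.0]]
yaw 84.65843666880366 o [ 457.2  -116.25] len 137.4970908783164 91.80370362899312
0 [460.2 -86.2]
0.05 [458.9 -84.4]
0.1 [457.6 -82.5]
0.15 [456.5 -80.6]
0.2 [455.4 -78.6]
0.3 [453.6 -74.5]
pin exp [495.73536076 -58.58696183]
```

Request:
carry_out:
  deltas:
    - {"delta_pos": [2.35,8.15,-3],"roll": 0,"fingers": 4.5}
    - {"delta_pos": [2.35,8.15,-6],"roll": 0,"fingers": 4.5}
    - {"delta_pos": [2.35,8.15,-10],"roll": 0,"fingers": 4.5}
    - {"delta_pos": [2.35,8.15,-14],"roll": 0,"fingers": 4.5}
    - {"delta_pos": [2.35,8.15,-18],"roll": 0,"fingers": 4.5}
    - {"delta_pos": [2.35,8.15,-19.2],"roll": 0,"fingers": 4.5}
    - {"delta_pos": [2.35,8.15,-19.2],"roll": 0,"fingers": 4.5}
    - {"delta_pos": [2.35,8.15,-19.2],"roll": 0,"fingers": 4.5}

```text
t: 59.6
position: [494.5, 212.1, 153.7]
orientation: [-178.0, 89.8, 15.5]
contact_force: [-0.8, 0.0, 1.3]
width: 44.9
```

Request:
carry_out:
  deltas:
    - {"delta_pos": [0,0,0],"roll": 0,"fingers": 1}
    - {"delta_pos": [0,0,0],"roll": 0,"fingers": 1}
    - {"delta_pos": [0,0,0],"roll": 0,"fingers": 1}
    - {"delta_pos": [0,0,0],"roll": 0,"fingers": 1}
    - {"delta_pos": [0,0,0.1],"roll": 0,"fingers": 1}

```text
t: 60.1
position: [494.7, 212.2, 154.7]
orientation: [168.8, 89.7, 2.3]
contact_force: [1.9, -1.6, 1.3]
width: 17.3
```

Request:
carry_out:
  deltas:
    - {"delta_pos": [-0.43,-0.28,0],"roll": 0,"fingers": 1}
    - {"delta_pos": [-0.83,-0.6,0],"roll": 0,"fingers": 1}
    - {"delta_pos": [-1.18,-0.96,0],"roll": 0,"fingers": 1}
    - {"delta_pos": [-1.49,-1.37,0],"roll": 0,"fingers": 1}
    - {"delta_pos": [-1.76,-1.8,0],"roll": 0,"fingers": 1}
    - {"delta_pos": [-1.97,-2.26,0],"roll": 0,"fingers": 1}
    - {"delta_pos": [-2.13,-2.75,0],"roll": 0,"fingers": 1}
    - {"delta_pos": [-2.24,-3.25,0],"roll": 0,"fingers": 1}

```text
t: 60.9
position: [472.6, 180.1, 154.6]
orientation: [-175.7, 89.6, 17.8]
contact_force: [4.1, -0.2, 5.3]
width: 16.9
```

Request:
carry_out:
  deltas:
    - {"delta_pos": [-0.05,-0.51,0],"roll": 0,"fingers": 1}
    - {"delta_pos": [-0.04,-1.02,0],"roll": 0,"fingers": 1}
    - {"delta_pos": [0.03,-1.52,0],"roll": 0,"fingers": 1}
    - {"delta_pos": [0.16,-2.02,0],"roll": 0,"fingers": 1}
    - {"delta_pos": [0.34,-2.49,0],"roll": 0,"fingers": 1}
    - {"delta_pos": [0.57,-2.95,0],"roll": 0,"fingers": 1}
    - {"delta_pos": [0.85,-3.37,0],"roll": 0,"fingers": 1}
    - {"delta_pos": [1.2,-3.8,0],"roll": 0,"fingers": 1}

```text
t: 61.7
position: [484.4, 143.1, 154.5]
orientation: [-153.7, 89.6, 39.8]
contact_force: [3.4, 4.8, 5.4]
width: 16.9
```

Request:
carry_out:
  deltas:
    - {"delta_pos": [0,0,0],"roll": 0,"fingers": 1}
    - {"delta_pos": [0,0,0],"roll": 0,"fingers": 1}

```text
t: 61.9
position: [484.6, 142.9, 154.6]
orientation: [-161.5, 89.6, 31.9]
contact_force: [3.4, 2.7, 5.3]
width: 17.0
```

Request:
carry_out:
  deltas:
    - {"delta_pos": [0,0,0],"roll": 0,"fingers": 4.5}
    - {"delta_pos": [0,0,0],"roll": 0,"fingers": 4.5}
    - {"delta_pos": [0,0,0],"roll": 0,"fingers": 4.5}
    - {"delta_pos": [0,0,4],"roll": 0,"fingers": 4.5}
    - {"delta_pos": [0,3,8],"roll": 0,"fingers": 4.5}
    - {"delta_pos": [0,6,12],"roll": 0,"fingers": 4.5}
    - {"delta_pos": [0,9,16],"roll": 0,"fingers": 4.5}
    - {"delta_pos": [0,12,19],"roll": 0,"fingers": 4.5}

```text
t: 62.7
position: [482.3, 262.7, 345.0]
orientation: [-173.1, 89.9, 20.4]
contact_force: [0.4, 0.3, 0.2]
width: 45.2
```

Request:
carry_out:
  deltas:
    - {"delta_pos": [-0.5,4,0],"roll": 0,"fingers": 4.5}
    - {"delta_pos": [-1,7,0],"roll": 0,"fingers": 4.5}
    - {"delta_pos": [-1,7,0],"roll": 0,"fingers": 4.5}
    - {"delta_pos": [-1,7,0],"roll": 0,"fingers": 4.5}
    - {"delta_pos": [-1,7,0],"roll": 0,"fingers": 4.5}

```text
t: 63.2
position: [472.3, 330.7, 341.8]
orientation: [30.1, 89.9, -136.5]
contact_force: [-0.7, -0.1, -0.2]
width: 44.8
```

Run:
```python
from h import *
for i in range(3): optics.get_image('wrist')
d,s=cap('wrist','w31.png'); print(s['t'],s['position'],s['contact_force'],s['dq'])
```

```text
63.35 [472.70234059 330.56539431 342.4683    ] [0.11960119 0.69258906 0.48736207] [ 0.08414935 -0.10352118 -0.30312299  0.11055159 -0.00069305  0.01547853]
```

View pics/w31.png

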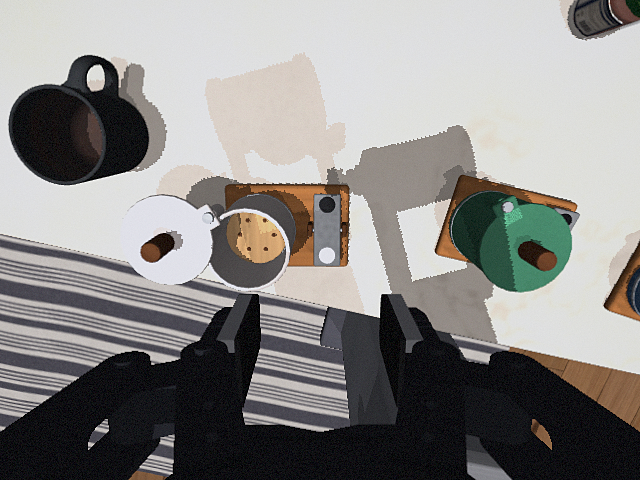

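Run:
```python
from h import *
d,s=load('wrist')
crop(d['frame'],115,160,245,140,3.2,'c26.png')
crop(d['frame'],430,165,160,135,4,'c27.png')
```

```text
(no output)
```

View pics/c26.png

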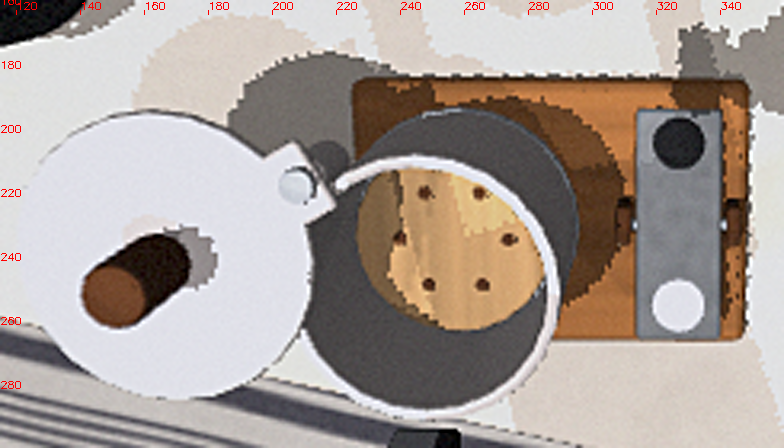

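View pics/c27.png

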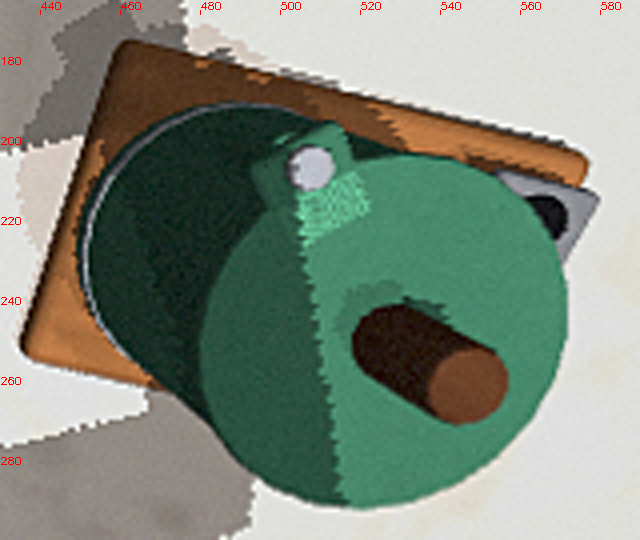

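Run:
```python
from pose import *
MOD['white']=(-45,28,35);MOD['black']=(-45,-28,23)
arc('white',115,160,3.2,dict(black=(679,143),white=(678,306),pin=(297,184)),(114,295))
d,s=load('wrist'); g=lambda p:(430+p[0]/4,165+p[1]/4)
k=onz(d,s,[g((467,386))],153)[0];p=onz(d,s,[g((311,168))],121)[0]
P=np.array([onz(d,s,[g(c)],14)[0] for c in [(122,40),(590,155),(22,352)]]).round(1)
ex=(P[0]-P[1])[:2]; ex/=np.linalg.norm(ex); yaw=np.degrees(np.arctan2(ex[1],ex[0])); 
v=(k-p)[:2]; print('green knob',k,'pin',p,'r',np.linalg.norm(v),'yaw',yaw)
v0=np.array([-31,33.]); a0=np.degrees(np.arctan2(v0[1],v0[0]))+yaw; print('q rad',np.radians(a0-np.degrees(np.arctan2(v[1],v[0]))))
```

```text
white o [426.9 357.2] yaw 103.0 {'black': array([-0.4,  0.1]), 'white': array([0.4, 0.2]), 'pin': array([ 0. , -0.3])} knob [414.9 457.1] r 44.9 q 1.81 tcp [472.7 330.6 342.5]
from [414.9 457.2] shut [420.3 386.6]
1.7 [-0.36 -0.37]
1.58 [-0.67 -0.78]
1.47 [-0.94 -1.22]
1.35 [-1.15 -1.68]
1.24 [-1.31 -2.17]
1.12 [-1.41 -2.68]
1.01 [-1.46 -3.19]
0.9 [-1.44 -3.7 ]
0.78 [-1.37 -4.21]
0.67 [-1.24 -4.71]
0.55 [-1.05 -5.19]
0.44 [-0.81 -5.65]
0.32 [-0.52 -6.07]
0.21 [-0.18 -6.46]
0.09 [ 0.2 -6.8]
-0.02 [ 0.62 -7.11]
green knob [481.94861732 142.40313093 153.        ] pin [514.73443635 173.31669425 121.        ] r 45.06171686924801 yaw 90.12357086414927
q rad 6.283485787007355
```

Request:
carry_out:
  deltas:
    - {"delta_pos": [-5.8,12.65,-3],"roll": 0,"fingers": 4.5}
    - {"delta_pos": [-5.8,12.65,-6],"roll": 0,"fingers": 4.5}
    - {"delta_pos": [-5.8,12.65,-8],"roll": 0,"fingers": 4.5}
    - {"delta_pos": [-5.8,12.65,-11],"roll": 0,"fingers": 4.5}
    - {"delta_pos": [-5.8,12.65,-15],"roll": 0,"fingers": 4.5}
    - {"delta_pos": [-5.8,12.65,-19],"roll": 0,"fingers": 4.5}
    - {"delta_pos": [-5.8,12.65,-19],"roll": 0,"fingers": 4.5}
    - {"delta_pos": [-5.8,12.65,-19],"roll": 0,"fingers": 4.5}

```text
t: 64.2
position: [414.6, 457.5, 152.6]
orientation: [28.9, 89.9, -137.6]
contact_force: [0.9, 0.1, 1.4]
width: 44.7
```

Request:
carry_out:
  deltas:
    - {"delta_pos": [0,0,0],"roll": 0,"fingers": 4.5}
    - {"delta_pos": [0,0,0],"roll": 0,"fingers": 4.5}

```text
t: 64.4
position: [416.5, 459.5, 156.5]
orientation: [-152.1, 89.6, 41.4]
contact_force: [-0.9, 0.5, -0.0]
width: 45.1
```

Request:
carry_out:
  deltas:
    - {"delta_pos": [-0.15,-0.2,-0.3],"roll": 0,"fingers": 4}
    - {"delta_pos": [-0.15,-0.2,-0.3],"roll": 0,"fingers": 1}
    - {"delta_pos": [-0.15,-0.2,-0.3],"roll": 0,"fingers": 1}
    - {"delta_pos": [-0.15,-0.2,-0.3],"roll": 0,"fingers": 1}
    - {"delta_pos": [-0.15,-0.2,-0.3],"roll": 0,"fingers": 1}
    - {"delta_pos": [-0.15,-0.2,-0.3],"roll": 0,"fingers": 1}

```text
t: 65.0
position: [413.2, 456.7, 150.5]
orientation: [-131.5, 89.9, 62.0]
contact_force: [-1.6, 0.5, 4.5]
width: 17.2
```

Request:
carry_out:
  deltas:
    - {"delta_pos": [-0.36,-0.37,0],"roll": 0,"fingers": 1}
    - {"delta_pos": [-0.67,-0.78,0],"roll": 0,"fingers": 1}
    - {"delta_pos": [-0.94,-1.22,0],"roll": 0,"fingers": 1}
    - {"delta_pos": [-1.15,-1.68,0],"roll": 0,"fingers": 1}
    - {"delta_pos": [-1.31,-2.17,0],"roll": 0,"fingers": 1}
    - {"delta_pos": [-1.41,-2.68,0],"roll": 0,"fingers": 1}
    - {"delta_pos": [-1.46,-3.19,0],"roll": 0,"fingers": 1}
    - {"delta_pos": [-1.44,-3.7,0],"roll": 0,"fingers": 1}

```text
t: 65.8
position: [399.7, 419.1, 150.4]
orientation: [-167.9, 89.8, 25.6]
contact_force: [3.8, 1.1, 5.2]
width: 17.3
```

Request:
carry_out:
  deltas:
    - {"delta_pos": [0.07,-0.51,0],"roll": 0,"fingers": 1}
    - {"delta_pos": [0.2,-1.01,0],"roll": 0,"fingers": 1}
    - {"delta_pos": [0.39,-1.49,0],"roll": 0,"fingers": 1}
    - {"delta_pos": [0.63,-1.95,0],"roll": 0,"fingers": 1}
    - {"delta_pos": [0.92,-2.37,0],"roll": 0,"fingers": 1}
    - {"delta_pos": [1.26,-2.76,0],"roll": 0,"fingers": 1}
    - {"delta_pos": [1.64,-3.1,0],"roll": 0,"fingers": 1}
    - {"delta_pos": [2.1,-3.45,0],"roll": 0,"fingers": 1}

```text
t: 66.6
position: [420.2, 386.2, 150.5]
orientation: [-117.9, 89.7, 75.6]
contact_force: [-2.1, 9.6, 8.9]
width: 17.2
```

Request:
carry_out:
  deltas:
    - {"delta_pos": [0,0,0],"roll": 0,"fingers": 1}
    - {"delta_pos": [0,0,0],"roll": 0,"fingers": 1}

```text
t: 66.8
position: [419.7, 386.5, 150.4]
orientation: [-106.4, 89.7, 87.1]
contact_force: [1.2, 7.0, 4.8]
width: 16.9
```

Request:
carry_out:
  deltas:
    - {"delta_pos": [0,0,0],"roll": 0,"fingers": 4.5}
    - {"delta_pos": [0,0,0],"roll": 0,"fingers": 4.5}
    - {"delta_pos": [0,0,0],"roll": 0,"fingers": 4.5}
    - {"delta_pos": [0,0,4],"roll": 0,"fingers": 4.5}
    - {"delta_pos": [1,-3,8],"roll": 0,"fingers": 4.5}
    - {"delta_pos": [2,-6,12],"roll": 0,"fingers": 4.5}
    - {"delta_pos": [3,-9,15],"roll": 0,"fingers": 4.5}
    - {"delta_pos": [4,-12,18],"roll": 0,"fingers": 4.5}

```text
t: 67.6
position: [459.1, 263.1, 330.5]
orientation: [19.0, 89.9, -147.5]
contact_force: [1.4, 0.8, 0.5]
width: 45.0
```

Run:
```python
from h import *
for i in range(4): optics.get_image('wrist')
d,s=cap('wrist','w32.png'); print(s['t'],s['position'],s['contact_force'],s['dq'])
```

```text
67.8 [459.54730519 264.01609785 329.69467131] [ 0.0728187   1.18183627 -0.73050841] [ 1.61357759  1.64981095  2.2579145   0.29691161 -0.09720566  0.00306108]
```

View pics/w32.png

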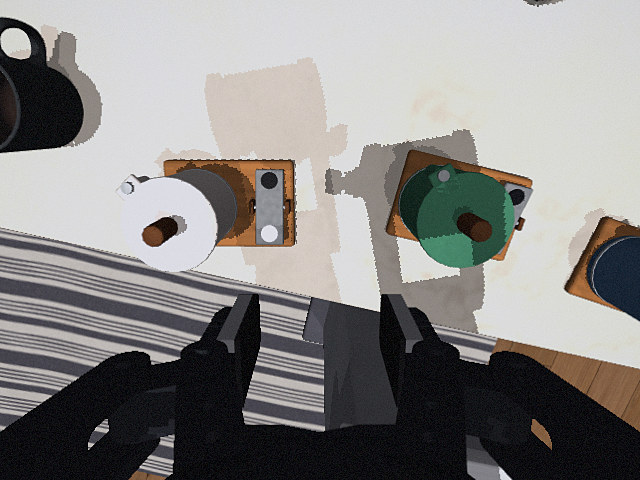

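Run:
```python
from h import *
d,s=load('wrist')
crop(d['frame'],105,140,210,150,3.8,'c28.png')
d2,s2=cap('scene','sc2.png'); crop(d2['frame'],190,200,260,115,3,'s7.png')
```

```text
(no output)
```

View pics/c28.png

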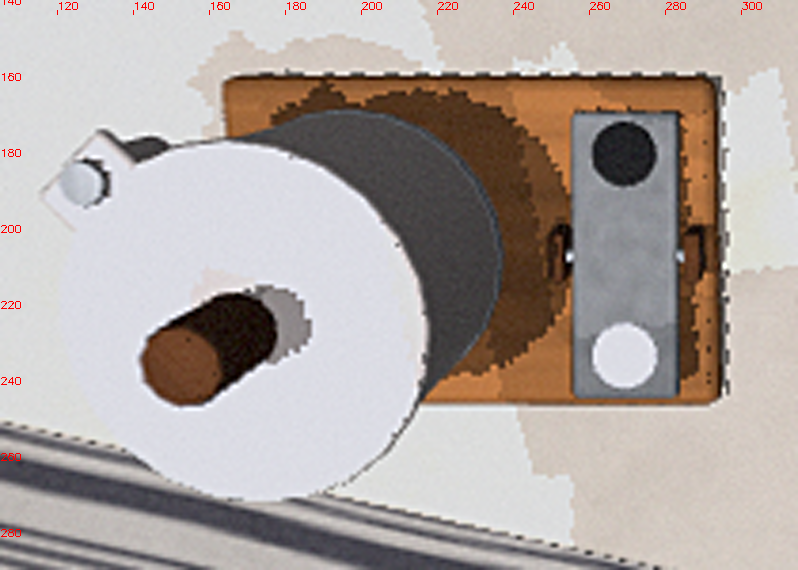

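View pics/s7.png

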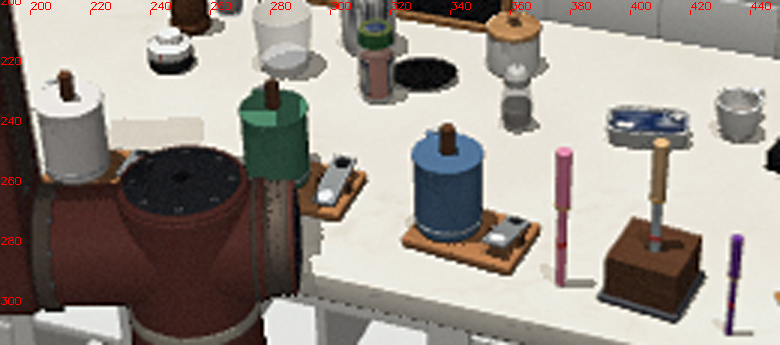

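Run:
```python
from pose import *
MOD['white']=(-45,28,35);MOD['black']=(-45,-28,23)
arc('white',105,140,3.8,dict(black=(624,154),white=(624,355),pin=(84,184)),(180,366),N=1)
d,s=load('wrist'); g=lambda p:(105+p[0]/3.8,140+p[1]/3.8)
for zb,zw in ((29,29),(23,35),(35,23)): print('dot separation if',zb,zw,np.linalg.norm((onz(d,s,[g((624,154))],zb)-onz(d,s,[g((624,355))],zw))[0,:2]))
k=onz(d,s,[g((180,366))],153)[0];p=onz(d,s,[g((84,184))],121)[0];v=(k-p)[:2]
b=onz(d,s,[g((624,154))],23)[0];w=onz(d,s,[g((624,355))],35)[0]; e=(w-b)[:2]; yaw=np.degrees(np.arctan2(e[1],e[0]))-90
print('yaw',yaw,'q',np.degrees(np.arctan2(33,-31))+yaw-np.degrees(np.arctan2(v[1],v[0])))
```

```text
white o [426.7 357. ] yaw 103.5 {'black': array([-0.6,  0. ]), 'white': array([0.7, 0.8]), 'pin': array([-0.2, -0.8])} knob [419.8 386.5] r 44.9 q 0.0 tcp [459.5 264.  329.7]
from [419.8 386.4] shut [419.8 386.4]
-0.01 [ 0.04 -0.02]
-0.02 [ 0.08 -0.05]
dot separation if 29 29 56.79733448027965
dot separation if 23 35 54.56087382987111
dot separation if 35 23 59.07029042647378
yaw -256.9463855952067 q 0.06510818196952073
```

Run:
```python
from station import robot
print(robot.close_job())
```

```text
the job is handed in; nothing more can be done
None
```

The biscuit stock check is done and handed in at about 68 s. All three canisters were there.

| Canister | Rod stood at (height above worktop) | Band middle against the 110 mm rim | Tile pressed |
|---|---|---|---|
| White | about 47.5 mm | below, stock low | black dot |
| Blue | about 36 mm | below, stock low | black dot |
| Green | about 54.5 mm | above | white dot |

- **Tiles:** each was pressed with about 20 N until it stopped. The rod tip read 21 to 22.5 mm there, against about 23 mm expected for a fully pressed dot.
- **Rod:** it is back on the floor of its stand. It leaned about 6° after the first release and again after one attempt to straighten it. After the second attempt it stood upright, and it was still upright in the last scene picture.
- **Lids:** all three measured shut, at about 0 rad.
- **White reading:** this was the closest to the 50 mm limit, with about 2.5 mm to spare. A scene-camera estimate also put the band below the rim, at about 106 mm.
- **Canister positions:** I dragged green about 11 mm and turned it about 5° while opening its lid, and blue moved about 2 mm. White was found about 30 mm from its earlier place during the run, so I measured it again before shutting its lid. All the canisters are standing.
- **Other things on the worktop:** nothing was seen to have moved in the pictures, but I did not measure them again.

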